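Gauge a sample board from the display peg

ROBOT

A 7-joint arm with a two-finger parallel gripper is mounted at the origin on the work surface. World frame = base frame: x ahead of the robot, y to its left, z up, the work surface at z = 0. Lengths are in m, angles in rad, forces in N, time in s.
With the tool pointing down it reaches from about 0.4 to 0.85 m from the base axis. Payload 4.5 kg.
Tool frame: the origin (TCP) lies midway between the tips of the shut fingers; the grasp point (between the pads) lies 19 mm behind it; z points along the fingers, y is the direction in which the jaws open and shut (so a half turn about z gives the same grasp; the last joint's range is limited). The gripper opens to 88 mm and grips with 3 to 60 N. Pads are 18 mm wide; open, the fingers measure 123 mm over their backs; the gripper's body (75 mm by 187 mm) begins 45 mm behind the grasp point.
Start: joints at [1.251, 0.689, -0.195, 1.565, 0.157, 0.902, -0.215], TCP at [0.217, -0.586, 0.239] pointing down, gripper open.
Joint ranges: [-3.01, 3.01], [-0.46, 2.08], [-1.47, 1.51], [0.13, 2.56], [-1, 4.14], [0.04, 2.09], [-2.66, 2.66]. Speed limits (rad/s): [2.57, 2.57, 3.14, 3.14, 3.14, 3.14, 3.14].

INTERFACE

Orientations are given as a unit quaternion [x, y, z, w].
In Python, from plant import get_state, snapshot, finish_job, regions_of gives the robot as it stands.
- The arm moves only by the tool send_rows, never from a script. Its argument "series" is a list of rows, each an object of numbers: "grip": the opening, from 0 (shut) to 1 (fully open); "dx", "dy", "dz": the shift along the tool's x, y, z in mm; "turn": the turn about the tool's z in rad. A call has 1 to 20 rows; each row shifts and turns the commanded pose from where the row before left it, along the tool's axes as they then stand; what a row does not reach is not made up. A row lasts 1/10 s, in which the tool goes at most 50 mm and 8.59 degrees, less where a joint would pass 70% of its speed; a pose out of reach is approached as far as the arm can. A call is refused whole if a number of a shift passes 50 or a number of a turn 0.15, either way. A call with a gripper value outside its range is refused whole. The fingers move at their own pace and stop on an object; "force" is the grip in N (left out, the last holds). Time passes only in rows, so rows that do not move let the fingers close. It gives the time, the measured TCP pose, the force and the opening at its end, in the units of the state.
- get_state(): the state, without advancing time (a new reading comes with each control period).
- snapshot(name): name is "scene" or "top" or "wrist"; returns a dict with "img" (480x640x3 uint8, red, green, blue), "depth" (480x640 float32, m along the optical axis (not along the pixel's ray), 0 where there is no reading), "fov_y" (degrees; the focal length in pixels is half the picture's height over the tangent of half this angle, whatever the lens; pixels are square), "cx", "cy" (the principal point, pixels), "R" (3x3) and "t" (3): a world point X has camera coordinates R X + t. Camera axes: x right, y down, z forward; pixel columns grow to the right and rows downward; lengths in m; the calibration is good to about 2 mm. A picture is of the moment at which its call begins.
- finish_job(): hands the job in, once; it reports no verdict.
Trained networks look in a picture, given as the dict that the camera call returned (one of the last four; its "shot" number tells which), for a name from the list of things; names that differ only in an ending like _2 or _b are one class to them, and where a whole thing is asked for, a point or a joint stands for the part that bears it (a point fixed in the world has none). Each returns a list of dicts, best first, with "score" (0 to 1); they miss things now and then, are a little off and sometimes report something else, mostly with a low value. They report only what shows in the picture. A call takes as long as a camera call. They do not tell look-alikes from the thing itself.
- regions_of(picture, target): "pixels" (480x640 bool, what is visible of it) and "extent" ([left, top, right, bottom] in pixels, round what is visible of it).
The state is a dict: "clock": time; "q": joint angles; "qd": joint speeds; "joint_torque": joint torques, N m; "tool_pos": TCP position; "eef_rot": TCP orientation; "contact_force": force on the tool from outside, world axes, zero at the start; "moment": the same for the moment, N m; "opening": opening from 0.0 (shut) to 1.0 (fully open).
Only numpy, scipy, OpenCV 4.12 (cv2) and the standard library are available. Lean on these libraries where they do the work, as an engineer would, in place of code of your own. Each camera call takes 0.05 s, during which the arm holds its last target.

TASK

Take the wider of the two hanging sample boards off its peg, lifting it so that its slot clears the peg's upturned tip, and stand it upright, slotted end up, in the groove of the bench gauge between the two jaws. Then let go of it and gently slide the gauge's jaw shut until you feel it press the board against the fixed jaw, and leave it closed on the board. Do not wrench the peg, crush the board in the gauge or disturb the other things.

Things in the scene. Friction and masses are not known exactly. Their poses are not given: they have to be found in the camera images.
- rack: Fixed display rack, steel posts, wooden peg rail. Origin on the table midway between the posts; x to the back, y along the rail, z up. Two level 5 mm pegs at y = -62 and +62 mm, axis 256 mm up, run towards -x from the rail (x = +14 mm) to x = -67 mm; there the tip turns up, end at x = -70 mm, top 18.5 mm above the peg's axis. Posts at x = +20, y = -150 and +150 mm, on 12 mm high feet.
- shelf_mid (a point): Middle of the front rod of the rack's bare wire shelf. Three 6 mm rods along the rack's y, 335 mm above the table, at rack x = -90, -35 and +20 mm, over the pegs. They bar a vertical gripper: reach a board low down from the front, tool tilted 35 to 40 degrees, pointing down and to the rack's +x.
- wide_mid (a point): Centre of the wider sample board (take this): light wood, 50 (y) x 220 (z) x 10 mm (x), about 90 g. Hangs on either peg, axes as the rack's, foot 50 mm above the table. Slot through its thickness 16 mm wide, 34 mm high, on the centre line, its upper edge 98 mm above the centre, resting on the peg. Kept upright, raise it 16 to 29 mm (best 22) to pass the tip.
- wide_grip (a point): Centre of the wide board's pick end, 60 mm above its foot, 10 mm in front (-x) of its mid plane, 50 mm wide (y): a cork grip 20 mm deep (x) and 40 mm high, as wide as the board, is glued to the board's front here, so wood and cork together are 30 mm deep. Grip it across the width; the cork begins 40 mm above the foot, so the foot below is free.
- narrow_mid (a point): Centre of the narrower sample board, of the same wood, 32 x 150 x 10 mm with the same cork grip at its foot, hanging on the other peg; leave it there.
- gauge: Fixed bench gauge, wooden base 90 x 270 x 10 mm. Origin on the table under the groove's middle; y along the groove, x across, z up. Groove 13 mm wide, floor 10 mm up, steel rails y = -75 to +75 mm, 24 mm deep; lips above flare to about 31 mm wide, top 42 mm up. Fixed jaw at +y: face at y = +55 mm, top 42 mm up. A seated board's centre is 120 mm above the table.
- jaw (a joint): Sliding jaw's travel in m along the gauge's +y, 0 (fully open) to 0.08. The jaw faces are 110 mm minus this apart: at 0.060 they close on a 50 mm board standing against the fixed jaw. About 2 N of friction, 1 N more once it pushes the board along; a push of 7 to 12 N on the handle presses well. Stays where it is left. Starts at 0 to 0.02.
- jaw_grip (a point): Point on the centre line of the sliding jaw's upright wooden handle, 65 mm above the table. Handle 22 mm (gauge x) x 16 mm (y), top 87 mm up, its centre 70 mm behind (-y of) the jaw's face. Push its -y side, or grip it, to slide the jaw. The steel jaw block is 12 mm wide, top 40 mm up, and reaches 88 mm back from its face.
- tin_mid (a point): Centre of a small round tin, 60 mm diameter, 45 mm high, on the table; leave alone.
- bobbin_mid (a point): Centre of a white tapered bobbin, 52 mm diameter, 95 mm high, to the gauge's right; leave alone.
- crown: Heavy fixed wooden hat block (dome), 170 mm diameter, 114 mm high, standing beyond the gauge; origin under its centre.
Things that resemble listed ones, but are neither listed nor needed, are in the scene too. What is shaped like the part that bears wide_mid but red or turquoise is not meant.

How it is judged:
On the way, in this order (a step that is already met when the one before it is completed fails the run):
1. the wide board is off the peg, in front of the rack (x of wide_mid in the frame of rack below -0.1 m), for 0.1 s.
2. the wide board stands in the gauge's groove, released (x of wide_mid in the frame of gauge between -0.02 and 0.02 m and z of wide_mid in the frame of gauge between 0.113 and 0.127 m and angle between wide_mid's own z axis and vertical below 0.22 rad and contact force between the fingers and wide below 0.1 N and linear speed of wide below 0.02 m/s and value of joint jaw below 0.055 m), for 0.2 s.
3. the sliding jaw presses the board against the fixed jaw with over 2 N (x of wide_mid in the frame of gauge between -0.02 and 0.02 m and z of wide_mid in the frame of gauge between 0.113 and 0.127 m and angle between wide_mid's own z axis and vertical below 0.22 rad and contact force between jaw and wide above 2 N and value of joint jaw above 0.058 m), for 0.1 s.
At the end, for the whole second after the job is handed in: The wide board stands upright (within 12 degrees), slotted end up, on the groove floor of the gauge between the jaws, released and at rest; the sliding jaw is left closed on it (jaws at most 52 mm apart) with the board against the fixed jaw; the narrow board still hangs on its peg (x of wide_mid in the frame of gauge between -0.02 and 0.02 m and z of wide_mid in the frame of gauge between 0.113 and 0.127 m and angle between wide_mid's own z axis and vertical below 0.22 rad and contact force between the fingers and wide below 0.1 N and linear speed of wide below 0.02 m/s and value of joint jaw between 0.058 and 0.064 m and y of wide_mid in the frame of gauge between 0.024 and 0.036 m and x of narrow_mid in the frame of rack above -0.07 m and height (world z) of narrow_mid above 0.18 m); the robot touches nothing.
It fails at once if the rack's peg is wrenched by the wide board with over 20 N (contact force between wide and rack above 20 N).
It fails at once if the board is crushed by the gauge's jaw with over 35 N (contact force between jaw and wide above 35 N).
It fails at once if the narrow board is displaced by over 25 mm (distance of narrow_mid from where it was at the start of the episode above 0.025 m).
It fails at once if the tin or the bobbin is displaced by over 20 mm (distance of any of tin_mid, bobbin_mid from where it was at the start of the episode above 0.02 m).
It fails at once if the hat block is knocked with over 10 N (contact force between the arm and crown above 10 N).
It also fails if it takes over 56 s, if anything falls off the work surface, if the arm or the gripper's body presses on something with over 40 N, if the wrist force passes 120 N, or if a joint passes its speed limit or range.

## Working session

There is one attempt and no reset: what is moved stays moved. The work goes in short steps, Python scripts to look and compute and a tool call to move; the robot and the scene stay as the last step left them, time stands still between calls to the robot, and variables do not carry over. Pictures are saved under pics/ and viewed, and the job is handed in when it is done.

Besides the shell and the picture viewer there is one more tool, called after ">>>" by a JSON object that holds its "method" and its "body", one argument or row to a line. send_rows: Moves the arm, as the interface text tells. Its arguments: {"type":"object","properties":{"series":{"type":"array","items":{"type":"object","properties":{"grip":{"type":"number"},"dx":{"type":"number"},"dy":{"type":"number"},"dz":{"type":"number"},"turn":{"type":"number"}}}},"force":{"type":"number"}},"required":["series"]}

```bash
ls; mkdir -p pics
cat > h.py <<'E'
import numpy as np, cv2
from plant import get_state, snapshot, finish_job, regions_of
def save(p,n): cv2.imwrite('pics/'+n+'.png', cv2.cvtColor(p['img'],cv2.COLOR_RGB2BGR))
def K(p):
    f=240/np.tan(np.radians(p['fov_y'])/2); return f
def cloud(p):
    f=K(p); d=p['depth']; v,u=np.mgrid[0:480,0:640]
    X=np.stack([(u-p['cx'])/f*d,(v-p['cy'])/f*d,d],-1)
    W=(X-np.array(p['t']))@np.array(p['R'])
    W[d==0]=np.nan
    return W
def proj(p,X):
    c=np.array(p['R'])@np.array(X)+np.array(p['t']); f=K(p); return f*c[0]/c[2]+p['cx'], f*c[1]/c[2]+p['cy']
E
python3 - <<'E'
from h import *
s=get_state(); print(s)
for n in ['scene','top','wrist']:
    p=snapshot(n); save(p,n+'0'); print(n,p['fov_y'],p['cx'],p['cy'],np.array(p['R']).round(3).tolist(),p['t'])
    np.savez('pics/'+n+'0.npz',**{k:v for k,v in p.items()})
    for t in ['rack','wide_mid','narrow_mid','gauge','jaw','jaw_grip','tin_mid','bobbin_mid','crown']:
        try:
            for r in regions_of(p,t)[:3]:
                W=cloud(p)[r['pixels']]; print(t,round(r['score'],2),np.array(r['extent']).round().tolist(),r['pixels'].sum(),np.nanmedian(W,0).round(3), np.nanpercentile(W,2,axis=0).round(3),np.nanpercentile(W,98,axis=0).round(3))
        except Exception as e: print(t,e)
E
```

```text
pics
{'clock': 0.0, 'q': array([ 1.25077477,  0.68998484, -0.1945327 ,  1.56629562,  0.15731517,
        0.90248672, -0.2151096 ]), 'qd': array([-0.00092197, -0.00024706,  0.00124421,  0.00026098, -0.00078555,
        0.00082055,  0.00047306]), 'joint_torque': array([-1.07797946e-04, -5.27561545e+01, -1.26670361e+00, -1.53430384e+01,
       -5.24932158e-02,  6.56195145e-03,  1.89001507e-04]), 'tool_pos': array([ 0.21630523, -0.58573214,  0.23792287]), 'eef_rot': array([ 9.84383511e-01,  1.76034972e-01, -2.18036104e-04, -8.63057414e-04]), 'contact_force': array([-0.13895532,  0.96722419, -0.15871023]), 'moment': array([-0.05753455,  0.01003652, -0.0427072 ]), 'opening': 0.9977949914889093}
scene 54.80494104520542 316.7435368651709 240.50006018979337 [[-0.537, 0.843, -0.006], [0.513, 0.321, -0.796], [-0.67, -0.431, -0.605]] [ 0.3053175  -0.14621125  1.63174689]
rack 0.86 [316.0, 202.0, 485.0, 395.0] 6327 [0.642 0.266 0.258] [ 0.134 -0.027 -0.002] [0.72  0.403 0.338]
wide_mid 0.79 [350.0, 321.0, 382.0, 392.0] 1831 [0.778 0.249 0.12 ] [0.756 0.213 0.001] [0.801 0.274 0.22 ]
wide_mid 0.75
[... 2402 characters left out ...]
1 [ 0.567 -0.422  0.036] [ 0.546 -0.446  0.001] [ 0.591 -0.407  0.098]
jaw_grip 0.63 [425.0, 273.0, 467.0, 282.0] 265 [ 0.525 -0.264  0.041] [ 0.513 -0.297  0.013] [ 0.534 -0.211  0.09 ]
tin_mid 0.68 [281.0, 336.0, 306.0, 366.0] 539 [0.342 0.113 0.043] [ 0.312  0.087 -0.002] [0.367 0.141 0.05 ]
bobbin_mid 0.6 [508.0, 252.0, 536.0, 270.0] 387 [ 0.567 -0.421  0.038] [ 0.548 -0.442  0.002] [ 0.59  -0.407  0.098]
crown 0.84 [384.0, 177.0, 454.0, 246.0] 3874 [ 0.675 -0.175  0.101] [ 0.606 -0.251  0.051] [ 0.752 -0.105  0.115]
wrist 70.50052943612106 316.9755006444895 236.4324233350393 [[0.346, -0.938, -0.001], [-0.906, -0.334, 0.26], [-0.245, -0.089, -0.966]] [-0.62365622 -0.03623894  0.38815287]
```

```bash
python3 -c "
import cv2
a=cv2.imread('pics/scene0.png');cv2.imwrite('pics/sc.png',cv2.resize(a[190:410,180:520],(800,518),interpolation=2))
a=cv2.imread('pics/top0.png');cv2.imwrite('pics/tc.png',cv2.resize(a[110:380,100:550],(800,480),interpolation=2))"
```

```text
(no output)
```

View pics/sc.png

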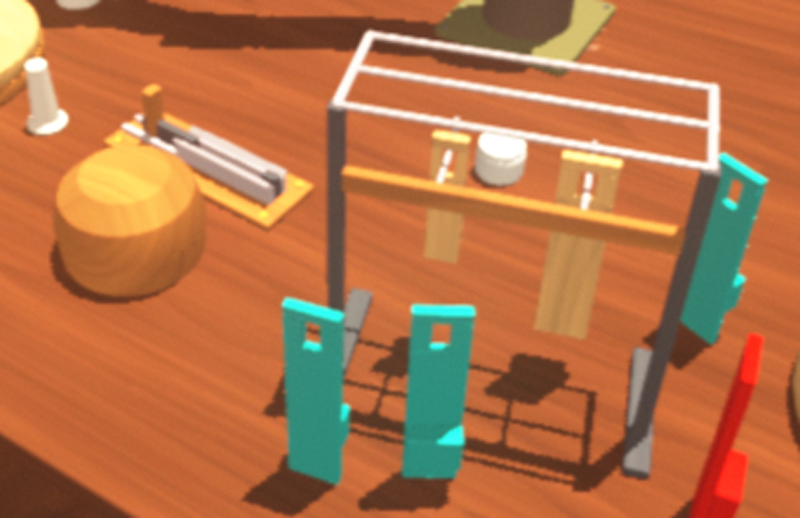

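View pics/tc.png

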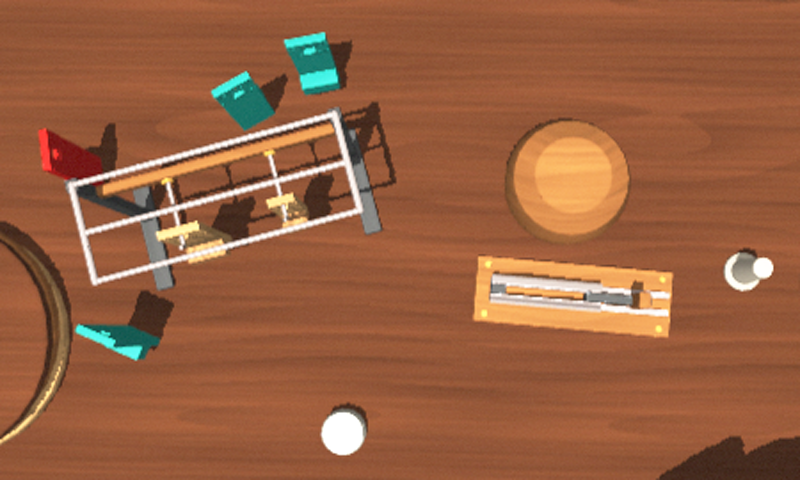

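Run:
```python
from h import *
L={}
for n in ['scene','top']:
    p=dict(np.load(f'pics/{n}0.npz')); p={k:(v if v.ndim else v.item()) for k,v in p.items()}
    L[n]=p; W=cloud(p)
    print(n,'cam',-np.array(p['R']).T@p['t'])
    x,y,z=W[...,0],W[...,1],W[...,2]
    m=(z>.322)&(z<.35)&(y>0)&(y<.5)&(x>.4)&(x<.8)
    r=cv2.minAreaRect(W[m][:,:2].astype(np.float32)*1000); print('shelf',m.sum(),r,cv2.boxPoints(r).round().tolist(), 'z',np.median(W[m][:,2]))
    m=(z>.006)&(z<.0155)&(x>.46)&(x<.60)&(y>-.36)&(y<-.04)
    m=cv2.morphologyEx(m.astype(np.uint8),cv2.MORPH_OPEN,np.ones((2,2)))>0
    r=cv2.minAreaRect(W[m][:,:2].astype(np.float32)*1000); print('base',m.sum(),r,cv2.boxPoints(r).round().tolist(),np.median(W[m][:,2]))
    m=(z>.07)&(z<.1)&(x>.48)&(x<.56)&(y>-.33)&(y<-.15)
    print('handle top',m.sum(),np.median(W[m],0),W[m].min(0),W[m].max(0))
    m=(z>.03)&(z<.06)&(x>.48)&(x<.58)&(y>-.31)&(y<-.05)
    c,v=cv2.PCACompute(W[m][:,:2].astype(np.float32),None)[:2]; print('upper gauge',m.sum(),c,v[0],W[m].min(0),W[m].max(0))
    m=(z>.06)&(z<.30)&(x>.55)&(x<.62)&(y>.255)&(y<.33)
    P=W[m].astype(np.float32); c,v=cv2.PCACompute(P,None)[:2]; print('wide',m.sum(),c,v,P.min(0),P.max(0))
    m=(z>.11)&(z<.30)&(x>.59)&(x<.66)&(y>.14)&(y<.21)
    P=W[m].astype(np.float32); c,v=cv2.PCACompute(P,None)[:2]; print('narrow',m.sum(),c,v,P.min(0),P.max(0))
```

```text
scene cam [1.33151804 0.49240784 0.87280505]
shelf 1787 ((621.0327758789062, 236.80172729492188), (122.73631286621094, 312.4365539550781), 16.154817581176758) [[519.0, 370.0], [606.0, 70.0], [723.0, 104.0], [637.0, 404.0]] z 0.3360541773735663
base 647 ((567.1298828125, -196.01319885253906), (268.6848449707031, 172.8995361328125), 87.9888916015625) [[476.0, -327.0], [649.0, -333.0], [658.0, -65.0], [485.0, -59.0]] nan
handle top 61 [ 0.52670572 -0.27786838  0.08240737] [ 0.51213556 -0.29056173  0.07066088] [ 0.53472144 -0.2723436   0.08927799]
upper gauge 556 [[ 0.5297388  -0.18056615]] [0.05371059 0.99855655] [ 0.50726937 -0.30127498  0.03000433] [ 0.55468412 -0.08186785  0.05980847]
wide 1420 [[0.59186995 0.29307273 0.16825339]] [[-1.1442666e-02 -2.6132613e-03  9.9993116e-01]
 [-2.7607155e-01  9.6113676e-01 -6.4733782e-04]
 [ 9.6106899e-01  2.7605996e-01  1.1719417e-02]] [0.5653717  0.26665774 0.06003096] [0.616465  0.3169752 0.2737643]
narrow 614 [[0.6280793  0.17530486 0.19933932]] [[-0.0051715  -0.00611153  0.9999678 ]
 [-0.37179366  0.9283077   0.00375077]
 [ 0.9283008   0.3717
[... 549 characters left out ...]
.08568461] [ 0.51252271 -0.28943281  0.07000549] [ 0.53346628 -0.27134092  0.09264507]
upper gauge 837 [[ 0.5315856  -0.17069286]] [0.07480149 0.99719846] [ 0.50961444 -0.29834683  0.03024753] [ 0.55585222 -0.08157391  0.05974288]
wide 572 [[0.58430594 0.28810441 0.19399498]] [[ 0.06603159  0.05226922  0.9964477 ]
 [-0.40710866  0.91314024 -0.0209214 ]
 [ 0.9109897   0.40428102 -0.08157533]] [0.55997646 0.2633378  0.06322713] [0.61840683 0.31769583 0.27647614]
narrow 331 [[0.6214346  0.17230253 0.21795112]] [[ 0.10681603  0.05640095  0.99267787]
 [-0.67871904  0.733729    0.03134456]
 [ 0.7265886   0.67709744 -0.11665439]] [0.5994256  0.15469061 0.1293682 ] [0.6582345  0.19116126 0.27507693]
```

>>> {"method": "send_rows", "body": {
  "series": [
    {"dx": 10, "dy": -12, "dz": -25, "turn": 0.075},
    {"dx": 29, "dy": -33, "dz": -20},
    {"dx": 30, "dy": -34, "dz": -14},
    {"dx": 30, "dy": -34, "dz": -14},
    {"dx": 30, "dy": -34, "dz": -14},
    {"dx": 30, "dy": -34, "dz": -14},
    {"dx": 30, "dy": -34, "dz": -14},
    {"dx": 30, "dy": -34, "dz": -14},
    {"dx": 30, "dy": -34, "dz": -14},
    {"dx": 30, "dy": -34, "dz": -14},
    {"dx": 30, "dy": -34, "dz": -14},
    {"dx": 30, "dy": -34, "dz": -14},
    {"dx": 30, "dy": -34, "dz": -14},
    {"dx": 30, "dy": -34, "dz": -14},
    {"dx": 30, "dy": -34, "dz": -14},
    {"dx": 30, "dy": -34, "dz": 0},
    {"dx": 30, "dy": -34, "dz": 0},
    {"dx": 15, "dy": -17, "dz": 0}
  ]
}}

```text
schema error: expected keys grip, dx, dy, dz, turn
```

>>> {"method": "send_rows", "body": {
  "series": [
    {"dx": 10, "dy": -12, "dz": -25, "turn": 0.075, "grip": 1},
    {"dx": 29, "dy": -33, "dz": -20, "turn": 0, "grip": 1},
    {"dx": 30, "dy": -34, "dz": -14, "turn": 0, "grip": 1},
    {"dx": 30, "dy": -34, "dz": -14, "turn": 0, "grip": 1},
    {"dx": 30, "dy": -34, "dz": -14, "turn": 0, "grip": 1},
    {"dx": 30, "dy": -34, "dz": -14, "turn": 0, "grip": 1},
    {"dx": 30, "dy": -34, "dz": -14, "turn": 0, "grip": 1},
    {"dx": 30, "dy": -34, "dz": -14, "turn": 0, "grip": 1},
    {"dx": 30, "dy": -34, "dz": -14, "turn": 0, "grip": 1},
    {"dx": 30, "dy": -34, "dz": -14, "turn": 0, "grip": 1},
    {"dx": 30, "dy": -34, "dz": -14, "turn": 0, "grip": 1},
    {"dx": 30, "dy": -34, "dz": -14, "turn": 0, "grip": 1},
    {"dx": 30, "dy": -34, "dz": -14, "turn": 0, "grip": 1},
    {"dx": 30, "dy": -34, "dz": -14, "turn": 0, "grip": 1},
    {"dx": 30, "dy": -34, "dz": -14, "turn": 0, "grip": 1},
    {"dx": 30, "dy": -34, "dz": 0, "turn": 0, "grip": 1},
    {"dx": 30, "dy": -34, "dz": 0, "turn": 0, "grip": 1}
  ]
}}

```text
clock: 3.2
tool_pos: [0.5335, 0.084, 0.4664]
eef_rot: [0.99, 0.139, 0.001, 0.0]
contact_force: [1.0, -1.2, 0.1]
opening: 1.001
```

>>> {"method": "send_rows", "body": {
  "series": [
    {"dx": 50, "dy": 0, "dz": 0, "turn": 0, "grip": 1},
    {"dx": 50, "dy": 0, "dz": 0, "turn": 0, "grip": 1},
    {"dx": 50, "dy": 0, "dz": 0, "turn": 0, "grip": 1},
    {"dx": 50, "dy": 0, "dz": 0, "turn": 0, "grip": 1},
    {"dx": 50, "dy": 0, "dz": 0, "turn": 0, "grip": 1},
    {"dx": 50, "dy": 0, "dz": 0, "turn": 0, "grip": 1},
    {"dx": 50, "dy": 0, "dz": 0, "turn": 0, "grip": 1},
    {"dx": 50, "dy": 0, "dz": 0, "turn": 0, "grip": 1},
    {"dx": 50, "dy": 0, "dz": 0, "turn": 0, "grip": 1}
  ]
}}

```text
clock: 4.1
tool_pos: [0.7901, 0.1612, 0.4461]
eef_rot: [0.987, 0.159, 0.012, 0.011]
contact_force: [0.7, 0.0, 0.7]
opening: 1.002
```

```bash
python3 -c "
from h import *
s=get_state();print(s['clock'],s['q'].round(3),s['tool_pos'],s['eef_rot'])"
```

```text
4.1 [-0.2    1.013 -0.829  0.182  0.788  1.981 -1.587] [0.79008152 0.1611541  0.44608681] [0.98721022 0.15856308 0.01230542 0.01105947]
```

>>> {"method": "send_rows", "body": {
  "series": [
    {"dx": 50, "dy": 0, "dz": 0, "turn": 0, "grip": 1},
    {"dx": 50, "dy": 0, "dz": 0, "turn": 0, "grip": 1},
    {"dx": 50, "dy": 0, "dz": 0, "turn": 0, "grip": 1},
    {"dx": 50, "dy": 0, "dz": 0, "turn": 0, "grip": 1}
  ]
}}

```text
clock: 4.5
tool_pos: [0.827, 0.1905, 0.4102]
eef_rot: [0.985, 0.168, 0.045, 0.003]
contact_force: [0.1, -1.2, -1.1]
opening: 0.999
```

```bash
cat > st.py <<'E'
from h import *
from scipy.spatial.transform import Rotation as R
s=get_state();A=R.from_quat(s['eef_rot']).as_matrix()
z=A[:,2]
print(s['clock'],s['q'].round(3),s['tool_pos'].round(4),'tilt',np.degrees(np.arccos(-z[2])).round(1),'az',np.degrees(np.arctan2(z[1],z[0])).round(1),'x',A[:,0].round(3),'y',A[:,1].round(3),'F',s['contact_force'].round(2),'op',s['opening'])
E
python3 st.py
```

```text
4.5 [-0.236  1.071 -0.798  0.137  0.774  1.884 -1.566] [0.827  0.1905 0.4102] tilt 5.2 az 5.8 x [0.939 0.332 0.088] y [ 0.332 -0.943  0.021] F [ 0.14 -1.19 -1.1 ] op 0.9985647306000738
```

>>> {"method": "send_rows", "body": {
  "series": [
    {"dx": 45, "dy": 0, "dz": -20, "turn": 0, "grip": 1},
    {"dx": 45, "dy": 0, "dz": -20, "turn": 0, "grip": 1},
    {"dx": 45, "dy": 0, "dz": -20, "turn": 0, "grip": 1},
    {"dx": 45, "dy": 0, "dz": -20, "turn": 0, "grip": 1},
    {"dx": 45, "dy": 0, "dz": -20, "turn": 0, "grip": 1}
  ]
}}

```text
clock: 5.0
tool_pos: [0.8411, 0.1969, 0.4221]
eef_rot: [0.983, 0.166, 0.074, 0.009]
contact_force: [-0.6, 0.0, -0.1]
opening: 0.997
```

```bash
python3 st.py
```

```text
5.0 [-0.313  1.077  0.32   0.136 -0.268  1.789 -1.494] [0.8411 0.1969 0.4221] tilt 8.6 az 3.0 x [0.934 0.328 0.143] y [ 0.326 -0.945  0.042] F [-0.57  0.02 -0.1 ] op 0.9970075714751748
```

>>> {"method": "send_rows", "body": {
  "series": [
    {"dx": 49, "dy": 0, "dz": -9, "turn": 0, "grip": 1},
    {"dx": 49, "dy": 0, "dz": -9, "turn": 0, "grip": 1},
    {"dx": 49, "dy": 0, "dz": -9, "turn": 0, "grip": 1},
    {"dx": 49, "dy": 0, "dz": -9, "turn": 0, "grip": 1},
    {"dx": 49, "dy": 0, "dz": -9, "turn": 0, "grip": 1},
    {"dx": 49, "dy": 0, "dz": -9, "turn": 0, "grip": 1},
    {"dx": 49, "dy": 0, "dz": -9, "turn": 0, "grip": 1},
    {"dx": 49, "dy": 0, "dz": -9, "turn": 0, "grip": 1}
  ]
}}

```text
clock: 5.8
tool_pos: [0.9075, 0.2474, 0.4527]
eef_rot: [0.965, 0.165, 0.202, -0.002]
contact_force: [-1.4, -0.5, -0.4]
opening: 1.0
```

```bash
python3 st.py
```

```text
5.8 [-0.369  1.105  1.017  0.136 -0.939  1.557 -1.472] [0.9075 0.2474 0.4527] tilt 23.3 az 10.4 x [0.864 0.318 0.39 ] y [ 0.32  -0.945  0.062] F [-1.38 -0.54 -0.38] op 1.000250680741898
```

>>> {"method": "send_rows", "body": {
  "series": [
    {"dx": 35, "dy": -34, "dz": -9, "turn": 0, "grip": 1},
    {"dx": 35, "dy": -34, "dz": -9, "turn": 0, "grip": 1},
    {"dx": 35, "dy": -34, "dz": -9, "turn": 0, "grip": 1},
    {"dx": 38, "dy": -30, "dz": -9, "turn": 0, "grip": 1},
    {"dx": 38, "dy": -30, "dz": -9, "turn": 0, "grip": 1}
  ]
}}

```text
clock: 6.3
tool_pos: [0.871, 0.4047, 0.4953]
eef_rot: [0.951, 0.166, 0.261, -0.016]
contact_force: [-0.7, 0.0, -0.4]
opening: 0.998
```

```bash
python3 st.py
```

```text
6.3 [-0.568  1.076  1.039  0.135 -0.877  1.474 -1.648] [0.871  0.4047 0.4953] tilt 30.3 az 13.3 x [0.809 0.307 0.502] y [ 0.323 -0.945  0.057] F [-0.65  0.03 -0.42] op 0.9982422915449378
```

>>> {"method": "send_rows", "body": {
  "series": [
    {"dx": 46, "dy": -15, "dz": 5, "turn": 0, "grip": 1},
    {"dx": 46, "dy": -15, "dz": 5, "turn": 0, "grip": 1},
    {"dx": 46, "dy": -15, "dz": 5, "turn": 0, "grip": 1}
  ]
}}

```text
clock: 6.6
tool_pos: [0.8872, 0.4429, 0.5007]
eef_rot: [0.937, 0.166, 0.305, -0.029]
contact_force: [0.5, -0.5, 0.7]
opening: 1.003
```

```bash
python3 st.py
```

```text
6.6 [-0.599  1.089  1.029  0.136 -0.855  1.367 -1.68 ] [0.8872 0.4429 0.5007] tilt 35.7 az 15.5 x [0.759 0.293 0.582] y [ 0.329 -0.943  0.047] F [ 0.51 -0.53  0.65] op 1.0025354483359374
```

>>> {"method": "send_rows", "body": {
  "series": [
    {"dx": 47, "dy": -10, "dz": 5, "turn": 0.08, "grip": 1},
    {"dx": -20, "dy": 0, "dz": -5, "turn": 0, "grip": 1}
  ]
}}

```text
clock: 6.8
tool_pos: [0.8853, 0.4496, 0.5034]
eef_rot: [0.937, 0.13, 0.321, -0.048]
contact_force: [1.3, -0.0, 0.4]
opening: 0.997
```

```bash
python3 st.py
cat >> h.py <<'E'
from scipy.spatial.transform import Rotation as Rot
def delta(target):
    s=get_state(); A=Rot.from_quat(s['eef_rot']).as_matrix()
    return (A.T@(np.array(target)-s['tool_pos'])*1000).round(1)
def path(pts):
    s=get_state(); A=Rot.from_quat(s['eef_rot']).as_matrix(); p=s['tool_pos']
    for q in pts:
        d=A.T@(np.array(q)-p)*1000; n=np.linalg.norm(d); print(q,d.round(1),'len',n.round(1),'rows@48',np.ceil(n/48)); p=np.array(q)
E
python3 - <<'E'
from h import *
a=np.radians(16); f=np.array([np.cos(a),np.sin(a),0]); l=np.array([-f[1],f[0],0]); O=np.array([.6547,.2477,0])
s=get_state(); d=s['tool_pos']-O; print('rack frame', d@f, d@l, d[2])
for nm,q in dict(turq=(.472,.404,0),tin=(.342,.113,0)).items():
    d=np.array(q)-O; print(nm,d@f,d@l)
A=Rot.from_quat(s['eef_rot']).as_matrix()
grip=np.array([.587,.2917,.110])-.017*f
T=grip+.019*A[:,2]; print('TCP target',T)
pre=T-.12*f
hi=pre-.10*f; hi[2]=.52
path([hi,pre,T])
E
```

```text
6.8 [-0.686  1.045  1.04   0.349 -0.853  1.24  -1.663] [0.8853 0.4496 0.5034] tilt 37.8 az 16.4 x [0.76  0.213 0.614] y [ 0.274 -0.962 -0.006] F [ 1.3  -0.03  0.42] op 0.9973942286006103
rack frame 0.27731517163970554 0.13055184140252024 0.5033637552958612
turq -0.13254039313373386 0.200604147982925
tin -0.337714884148462 -0.04329014927891592
TCP target [0.58184454 0.29029718 0.09499682]
[0.37036696 0.22965697 0.52      ] [-428.2   70.1 -354.3] len 560.2 rows@48 12.0
[0.46649313 0.2572207  0.09499682] [-181.8    2.3  397. ] len 436.6 rows@48 10.0
[0.58184454 0.29029718 0.09499682] [94.8 -0.1 73.6] len 120.0 rows@48 3.0
```

>>> {"method": "send_rows", "body": {
  "series": [
    {"dx": -36, "dy": 6, "dz": -30, "turn": 0, "grip": 1},
    {"dx": -36, "dy": 6, "dz": -30, "turn": 0, "grip": 1},
    {"dx": -36, "dy": 6, "dz": -30, "turn": 0, "grip": 1},
    {"dx": -36, "dy": 6, "dz": -30, "turn": 0, "grip": 1},
    {"dx": -36, "dy": 6, "dz": -30, "turn": 0, "grip": 1},
    {"dx": -36, "dy": 6, "dz": -30, "turn": 0, "grip": 1},
    {"dx": -36, "dy": 6, "dz": -30, "turn": 0, "grip": 1},
    {"dx": -36, "dy": 6, "dz": -30, "turn": 0, "grip": 1},
    {"dx": -36, "dy": 6, "dz": -30, "turn": 0, "grip": 1},
    {"dx": -36, "dy": 6, "dz": -30, "turn": 0, "grip": 1},
    {"dx": -36, "dy": 6, "dz": -30, "turn": 0, "grip": 1},
    {"dx": -36, "dy": 6, "dz": -28, "turn": 0, "grip": 1},
    {"dx": 0, "dy": 0, "dz": 0, "turn": 0, "grip": 1}
  ]
}}

```text
clock: 8.1
tool_pos: [0.4442, 0.2714, 0.5049]
eef_rot: [0.952, 0.13, 0.273, -0.044]
contact_force: [-0.8, 0.3, 0.3]
opening: 1.002
```

```bash
python3 st.py;  python3 - <<'E'
from h import *
p=snapshot('wrist'); save(p,'w1'); p=snapshot('top'); save(p,'t1')
W=cloud(p)
np.savez('pics/t1.npz',**p)
E
```

```text
8.1 [-1.96   0.146  1.38   1.924  0.046  0.655 -1.95 ] [0.4442 0.2714 0.5049] tilt 32.1 az 16.9 x [0.817 0.223 0.531] y [ 0.271 -0.962 -0.013] F [-0.79  0.32  0.33] op 1.0024879783772123
```

View pics/w1.png

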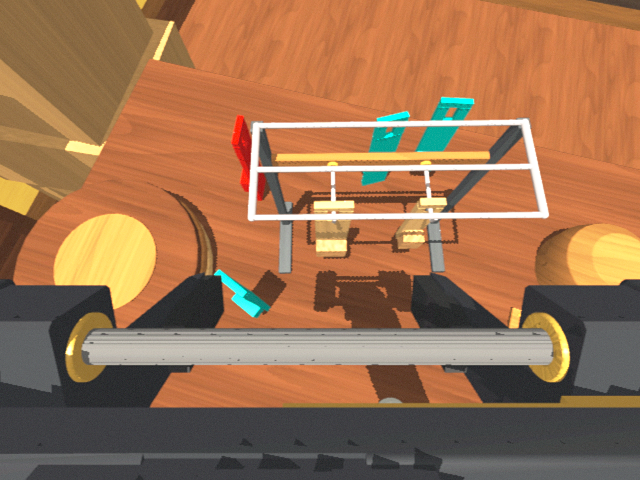

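View pics/t1.png

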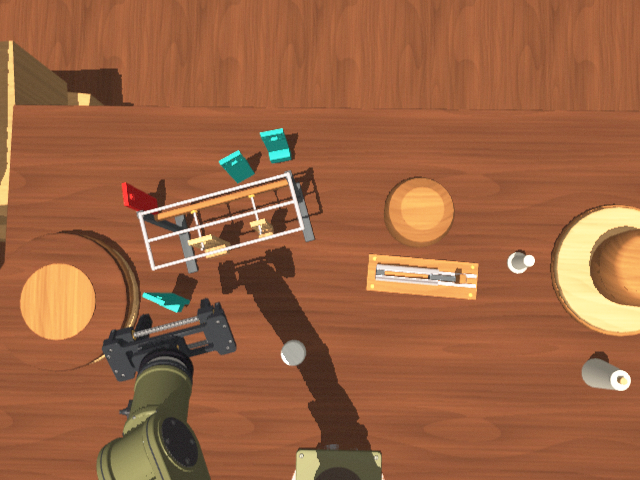

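```bash
cat > tgt.py <<'E'
from h import *
a=np.radians(16); f=np.array([np.cos(a),np.sin(a),0]); l=np.array([-f[1],f[0],0]); O=np.array([.6547,.2477,0])
s=get_state()
A=Rot.from_quat(s['eef_rot']).as_matrix()
grip=np.array([.587,.2917,.110])-.0185*f
T=grip+.019*A[:,2]; print('TCP target',T)
E
python3 - <<'E'
from tgt import *
pre=T-.11*f
mid=pre+[0,0,.2]
path([mid,pre,T])
p=dict(np.load('pics/t1.npz'))
p={k:(v if v.ndim else v.item()) for k,v in p.items()}
W=cloud(p); C=p['img'].astype(int)
m=(C[...,2]>C[...,0]+60)&(W[...,0]<.6)&(W[...,1]>.3)
P=W[m]; d=P-O; print('turq rack', (d@f).min(),(d@f).max(),(d@l).min(),(d@l).max())
i=(P[:,2]>.1); print((d@l)[i].min(), (d@l)[~i].min())
# boards near top: bright
m=(W[...,2]>.2)&(W[...,2]<.3)&(C[...,0]>150)&(C[...,2]<190)
P=W[m]; d=P-O; x=d@f; y=d@l
i=(x<-.03)&(x>-.1)&(y>.03)&(y<.1); print('wide',i.sum(), x[i].min(),x[i].max(),y[i].min(),y[i].max(),P[i][:,2].max())
m=(W[...,2]>.09)&(W[...,2]<.145); P=W[m]; d=P-O; x=d@f; y=d@l
i=(x<-.03)&(x>-.1)&(y>.02)&(y<.1); print('cork',i.sum(), x[i].min(),x[i].max(),y[i].min(),y[i].max(),P[i][:,2].max())
E
```

```text
TCP target [0.57895997 0.28950203 0.09394851]
[0.47322118 0.25918192 0.29394851] [-94.3  21.8 191.3] len 214.4 rows@48 5.0
[0.47322118 0.25918192 0.09394851] [-107.     2.2  169. ] len 200.0 rows@48 5.0
[0.57895997 0.28950203 0.09394851] [92.9 -0.8 58.9] len 110.0 rows@48 3.0
turq rack -0.17333206816742586 -0.11495018606757129 0.17585757514358508 0.28386697516330356
0.17585757514358508 0.17587620686966882
wide 197 -0.06866290682914696 -0.03363819606157693 0.03743334334529026 0.08605184523281854 0.2754245233545745
cork 204 -0.07521695663221165 -0.045080568665225855 0.03669011788771879 0.08658980604666557 0.14362791495330177
```

>>> {"method": "send_rows", "body": {
  "series": [
    {"dx": -16, "dy": 4, "dz": 32, "turn": 0, "grip": 1},
    {"dx": -16, "dy": 4, "dz": 32, "turn": 0, "grip": 1},
    {"dx": -16, "dy": 4, "dz": 32, "turn": 0, "grip": 1},
    {"dx": -16, "dy": 4, "dz": 32, "turn": 0, "grip": 1},
    {"dx": -16, "dy": 4, "dz": 32, "turn": 0, "grip": 1},
    {"dx": -14, "dy": 2, "dz": 31, "turn": 0, "grip": 1},
    {"dx": 0, "dy": 0, "dz": 0, "turn": 0, "grip": 1}
  ]
}}

```text
clock: 8.9
tool_pos: [0.4718, 0.2577, 0.3179]
eef_rot: [0.953, 0.126, 0.271, -0.039]
contact_force: [0.8, -0.8, 0.8]
opening: 1.0
```

```bash
python3 st.py
```

```text
8.9 [-1.162  0.377  0.623  2.25  -0.543  0.061 -1.407] [0.4718 0.2577 0.3179] tilt 31.8 az 15.8 x [0.821 0.218 0.527] y [ 0.261 -0.965 -0.007] F [ 0.79 -0.81  0.84] op 1.0001909212701228
```

Run:
```python
from tgt import *
path([T-.06*f,T])
```

```text
TCP target [0.57885776 0.28932839 0.09385661]
[0.52118206 0.27279015 0.09385661] [-7.430e+01 -1.000e-01  2.176e+02] len 230.0 rows@48 5.0
[0.57885776 0.28932839 0.09385661] [51.  -0.9 31.6] len 60.0 rows@48 2.0
```

>>> {"method": "send_rows", "body": {
  "series": [
    {"dx": -10, "dy": 0, "dz": 31, "turn": 0, "grip": 1},
    {"dx": -10, "dy": 0, "dz": 31, "turn": 0, "grip": 1},
    {"dx": -10, "dy": 0, "dz": 31, "turn": 0, "grip": 1},
    {"dx": -11, "dy": 0, "dz": 31, "turn": 0, "grip": 1},
    {"dx": -11, "dy": 0, "dz": 31, "turn": 0, "grip": 1},
    {"dx": -11, "dy": 0, "dz": 31, "turn": 0, "grip": 1},
    {"dx": -11, "dy": 0, "dz": 31, "turn": 0, "grip": 1},
    {"dx": 0, "dy": 0, "dz": 0, "turn": 0, "grip": 1}
  ]
}}

```text
clock: 9.7
tool_pos: [0.5352, 0.3006, 0.1866]
eef_rot: [0.968, 0.126, 0.215, -0.014]
contact_force: [0.4, -0.4, 0.0]
opening: 1.0
```

```bash
python3 st.py;  python3 - <<'E'
from tgt import *
path([T-.06*f,T])
for c in ['wrist','scene']:
    p=snapshot(c); save(p,c+'2')
    if c=='wrist':
        r=regions_of(p,'wide_grip'); W=cloud(p)
        for q in r[:2]:
            P=W[q['pixels']]; d=P-O; print(q['score'],q['extent'],np.nanpercentile(d@f,[2,50,98]),np.nanpercentile(d@l,[2,50,98]),np.nanpercentile(d[:,2],[2,98]))
E
```

```text
9.7 [-0.92   0.684  0.37   2.076 -0.997  0.043 -0.996] [0.5352 0.3006 0.1866] tilt 24.9 az 11.3 x [0.876 0.239 0.419] y [ 0.251 -0.968  0.027] F [ 0.38 -0.37  0.04] op 1.0002750851386426
TCP target [0.57704923 0.28815871 0.09275983]
[0.51937353 0.27162047 0.09275983] [-60.2  21.5  76.3] len 99.5 rows@48 3.0
[0.57704923 0.28815871 0.09275983] [54.5 -1.5 25.1] len 60.0 rows@48 2.0
0.71 [398.3, 1.1, 498.5, 87.1] [0.09691606 0.10290118 0.12199107] [-0.05436172 -0.02471085 -0.00309751] [0.0386885  0.13891307]
0.68 [475.3, 0.9, 600.2, 84.6] [0.11031871 0.12974306 0.14094297] [-0.15492656 -0.12564528 -0.10642749] [0.00353761 0.10713531]
```

View pics/wrist2.png

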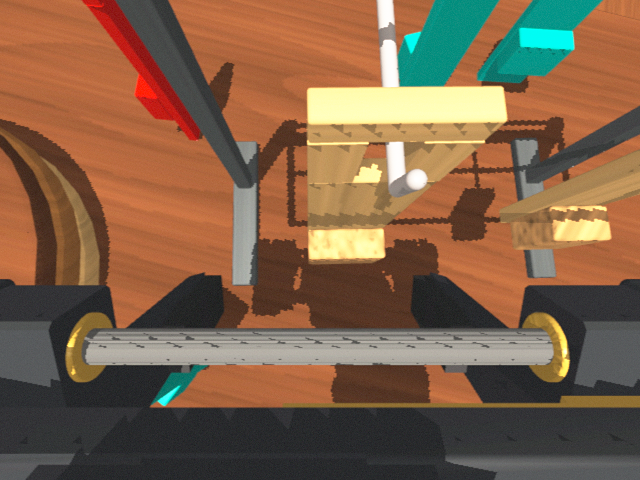

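View pics/scene2.png

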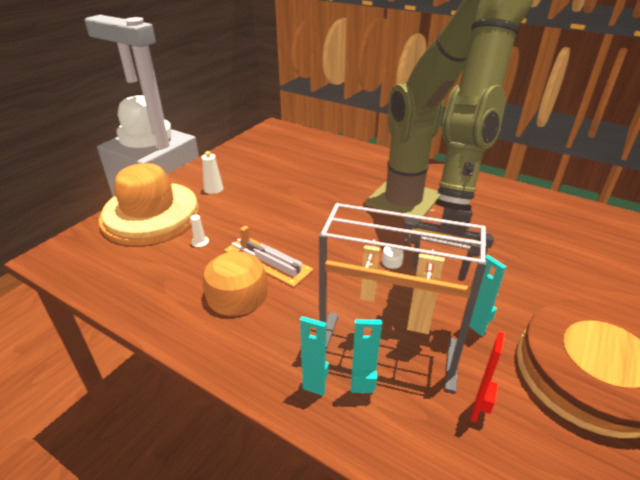

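```bash
cat > fit.py <<'E'
from h import *
from scipy.optimize import least_squares
import itertools
D=[([1.25077477,0.68998484,-0.1945327,1.56629562,0.15731517,0.90248672,-0.2151096],[0.21630523,-0.58573214,0.23792287],[0.984383511,0.176034972,-2.18e-4,-8.63e-4]),
([-0.2,1.013,-0.829,0.182,0.788,1.981,-1.587],[0.79008152,0.1611541,0.44608681],[0.98721022,0.15856308,0.01230542,0.01105947]),
([-.236,1.071,-.798,.137,.774,1.884,-1.566],[.827,.1905,.4102],[.985,.168,.045,.003]),
([-.313,1.077,.32,.136,-.268,1.789,-1.494],[.8411,.1969,.4221],[.983,.166,.074,.009]),
([-.369,1.105,1.017,.136,-.939,1.557,-1.472],[.9075,.2474,.4527],[.965,.165,.202,-.002]),
([-.568,1.076,1.039,.135,-.877,1.474,-1.648],[.871,.4047,.4953],[.951,.166,.261,-.016]),
([-.599,1.089,1.029,.136,-.855,1.367,-1.68],[.8872,.4429,.5007],[.937,.166,.305,-.029]),
([-.686,1.045,1.04,.349,-.853,1.24,-1.663],[.8853,.4496,.5034],[.937,.13,.321,-.048]),
([-1.96,.146,1.38,1.924,.046,.655,-1.95],[.4442,.2714,.5049],[.952,.13,.273,-.044]),
([-1.162,.377,.623,2.25,-.543,.061,-1.407],[.4718,.2577,.3179],[.953,.126,.271,-.039]),
([-.92,.684,.37,2.076,-.997,.043,-.996],[.5352,.3006,.1866],[.968,.126,.215,-.014])]
Q=np.array([d[0] for d in D]);P=np.array([d[1] for d in D]);Rm=Rot.from_quat([d[2] for d in D]).as_matrix()
AX='zyzyzyz'
def chain(sg,base,q):
    M=Rot.from_euler('z',base); out=[]
    for k in range(7):
        M=M*Rot.from_euler(AX[k],sg[k]*q[k]); out.append(M.as_matrix())
    return out
best=[]
for sg in itertools.product([1,-1],repeat=7):
    if sg[1]<0: continue
    # tool rotation offset estimate: mean of M^T R; base 0 or by q1 alignment
    for base in [0]:
        E=[chain(sg,base,q)[-1].T@r for q,r in zip(Q,Rm)]
        m=Rot.from_matrix(E).mean(); e=(m.inv()*Rot.from_matrix(E)).magnitude().max(); best.append((e,sg,m.as_euler('xyz').round(3)))
best.sort(key=lambda t:t[0]); print(best[:3])
E
python3 fit.py
```

```text
[(np.float64(0.001652522819528678), (-1, 1, -1, 1, -1, 1, -1), array([0.   , 0.   , 1.571])), (np.float64(0.2334916992411801), (1, 1, 1, 1, 1, 1, 1), array([ 0.157,  0.047, -2.149])), (np.float64(1.6896823278111555), (-1, 1, -1, -1, -1, -1, 1), array([-3.07 ,  0.638,  1.33 ]))]
```

```bash
cat > kin.py <<'E'
import numpy as np
from scipy.spatial.transform import Rotation as Rot
SG=(-1,1,-1,1,-1,1,-1); AX='zyzyzyz'
LO=np.array([-3.01,-.46,-1.47,.13,-1,.04,-2.66]);HI=np.array([3.01,2.08,1.51,2.56,4.14,2.09,2.66])
def frames(q):
    M=np.eye(3); out=[M]
    for k in range(7):
        M=M@Rot.from_euler(AX[k],SG[k]*q[k]).as_matrix(); out.append(M)
    return out
RT=Rot.from_euler('z',np.pi/2).as_matrix()
E
cat >> fit.py <<'E'
from kin import frames
A=[];b=[]
for q,p in zip(Q,P):
    F=frames(q)
    ez=np.eye(3)[2]; ex=np.eye(3)[0]
    cols=[ez, F[3]@ez,F[3]@ex,F[5]@ez,F[5]@ex,F[7]@ez,F[6]@ex,F[1]@ex]
    A.append(np.stack(cols,1)); b.append(p)
A=np.concatenate(A);b=np.concatenate(b)
for sel in ([0,1,3,5],list(range(8))):
    x,res,_,sv=np.linalg.lstsq(A[:,sel],b,rcond=None); print(x.round(4),np.abs(A[:,sel]@x-b).max(),sv[-1])
E
python3 fit.py
```

```text
[(np.float64(0.001652522819528678), (-1, 1, -1, 1, -1, 1, -1), array([0.   , 0.   , 1.571])), (np.float64(0.2334916992411801), (1, 1, 1, 1, 1, 1, 1), array([ 0.157,  0.047, -2.149])), (np.float64(1.6896823278111555), (-1, 1, -1, -1, -1, -1, 1), array([-3.07 ,  0.638,  1.33 ]))]
[0.4154 0.5385 0.3459 0.3777] 0.03736629176323722 0.6473396281152222
[ 0.3876  0.535   0.0059  0.3389  0.0079  0.3482 -0.0374 -0.0189] 0.04781242700169666 0.39073795364340247
```

```bash
cat >> fit.py <<'E'
import itertools
C={}
C['0z']=np.concatenate([np.eye(3)[2] for q in Q])
for k in range(1,8):
    for j,n in enumerate('xyz'):
        if (k in(1,3,5) and False): continue
        C[f'{k}{n}']=np.concatenate([frames(q)[k][:,j] for q in Q])
C['0x']=np.concatenate([np.eye(3)[0] for q in Q]);C['0y']=np.concatenate([np.eye(3)[1] for q in Q])
base=['0z','3z','5z','7z']
rest=[k for k in C if k not in base]
r=[]
for n in (1,2,3):
  for add in itertools.combinations(rest,n):
    M=np.stack([C[k] for k in base+list(add)],1)
    x=np.linalg.lstsq(M,b,rcond=None)[0]; r.append((np.abs(M@x-b).max(),add,x.round(4)))
r.sort(key=lambda t:t[0])
for t in r[:6]: print(t)
M=np.stack([C[k] for k in base],1);x=np.linalg.lstsq(M,b,rcond=None)[0];print((M@x-b).reshape(-1,3).round(3))
E
python3 fit.py | tail -17
```

```text
(np.float64(0.0007063387080956107), ('1y', '3x', '4y'), array([ 3.466e-01,  5.633e-01,  3.450e-01,  3.256e-01, -1.900e-02,
       -1.000e-04, -2.710e-02]))
(np.float64(0.0007499540693093054), ('2x', '2y', '3y'), array([ 3.463e-01,  5.635e-01,  3.449e-01,  3.256e-01, -2.000e-04,
       -1.900e-02, -2.710e-02]))
(np.float64(0.0007499540693093887), ('2x', '2y', '4y'), array([ 3.463e-01,  5.635e-01,  3.449e-01,  3.256e-01, -2.000e-04,
       -1.900e-02, -2.710e-02]))
[[ 0.037  0.033  0.   ]
 [-0.036  0.03   0.021]
 [-0.033  0.031  0.022]
 [-0.022  0.037 -0.002]
 [-0.002  0.03  -0.011]
 [-0.     0.029 -0.008]
 [ 0.002  0.03  -0.005]
 [ 0.003  0.029 -0.005]
 [-0.004  0.021 -0.004]
 [-0.008  0.029 -0.005]
 [-0.018  0.025 -0.005]]
```

```bash
cat >> kin.py <<'E'
def fk(q):
    F=frames(q)
    p=np.array([0,0,.3464])+F[3][:,2]*.5634+F[5][:,2]*.3450+F[7][:,2]*.3256-F[2][:,1]*.019-F[3][:,1]*.0271
    return p,F[7]@RT
def err(q,p,R,w=.3):
    a,B=fk(q); return np.r_[a-p,w*Rot.from_matrix(R@B.T).as_rotvec()]
def tool(tilt,az,flip=False,yaw=0):
    t=np.radians(tilt);a=np.radians(az)
    f=np.array([np.cos(a),np.sin(a),0]);u=np.array([0,0,1])
    x=f*np.cos(t)+u*np.sin(t);z=f*np.sin(t)-u*np.cos(t);y=np.cross(z,x)
    R=np.stack([x,y,z],1)
    if flip: R=R@np.diag([-1,-1,1])
    return R
def ik(p,R,n=60,seed=0,q0=None):
    from scipy.optimize import least_squares
    rng=np.random.default_rng(seed); S=[]
    for i in range(n):
        x0=rng.uniform(LO+.02,HI-.02) if q0 is None else np.clip(q0+rng.normal(0,.3 if i else 0,7),LO+.01,HI-.01)
        r=least_squares(err,x0,args=(p,R),bounds=(LO+.01,HI-.01))
        if r.cost<1e-8: S.append(r.x)
    return np.array(S)
E
python3 - <<'E'
from kin import *
from tgt import f,l,O
for tilt in (32,37):
  for flip in (0,1):
    R=tool(tilt,16,flip)
    grip=np.array([.587,.2917,.110])-.0175*f
    p=grip+.019*R[:,2]
    S=ik(p,R,60); print(tilt,flip,len(S)); 
    if len(S):
        o=np.argsort(S[:,2]); print(S[o][::max(1,len(S)//12)].round(2))
E
```

```text
TCP target [0.5770697  0.2881892  0.09277193]
32 0 23
[[-0.07  1.07 -0.99  2.11  2.02  1.02  2.65]
 [-0.08  1.06 -0.96  2.11  2.02  0.99  2.63]
 [-0.27  0.93 -0.6   2.12  2.14  0.72  2.39]
 [-0.27  0.92 -0.58  2.12  2.15  0.71  2.38]
 [-0.31  0.91 -0.53  2.12  2.18  0.68  2.33]
 [-0.39  0.88 -0.38  2.12  2.27  0.59  2.2 ]
 [-0.41  0.88 -0.36  2.12  2.29  0.58  2.17]
 [-0.64  0.87  0.03  2.14  2.74  0.42  1.63]
 [-0.73  0.88  0.17  2.14  2.98  0.4   1.36]
 [-0.78  0.89  0.25  2.14  3.13  0.4   1.2 ]
 [-0.78  0.89  0.26  2.14  3.13  0.4   1.19]
 [-0.82  0.91  0.33  2.15  3.27  0.41  1.03]
 [-0.84  0.91  0.35  2.15  3.31  0.41  0.99]
 [-0.92  0.95  0.5   2.15  3.54  0.46  0.73]
 [-0.97  0.98  0.6   2.15  3.68  0.51  0.56]
 [-1.    1.    0.66  2.16  3.75  0.54  0.48]
 [-1.13  1.15  0.97  2.16  4.01  0.77  0.13]
 [-1.2   1.33  1.25  2.16  4.13  1.04 -0.09]
 [-1.2   1.34  1.25  2.16  4.13  1.05 -0.1 ]
 [-1.2   1.34  1.26  2.16  4.13  1.05 -0.1 ]
 [-1.2   1.34  1.26  2.16  4.13  1.05 -0.1 ]
 [-1.2   1.34  1.26  2.16  4.13  1.05 -0.1 ]
 [-1.2   1.34  1.26  2.16  4.13  1.05 -0.1 ]]
32 1 28
[[
[... 1386 characters left out ...]
 2.16  2.11  1.55 -0.3 ]
 [ 0.07  1.39 -1.45  2.16  2.11  1.54 -0.3 ]
 [ 0.02  1.24 -1.25  2.16  2.11  1.34 -0.44]
 [-0.05  1.14 -1.06  2.17  2.13  1.18 -0.56]
 [-0.18  1.01 -0.78  2.17  2.21  0.97 -0.76]
 [-0.35  0.93 -0.48  2.18  2.36  0.78 -1.01]
 [-0.43  0.91 -0.35  2.19  2.44  0.72 -1.14]
 [-0.46  0.9  -0.3   2.19  2.48  0.7  -1.19]
 [-0.52  0.89 -0.2   2.19  2.56  0.66 -1.29]
 [-0.52  0.89 -0.19  2.19  2.57  0.66 -1.3 ]
 [-0.56  0.89 -0.13  2.19  2.62  0.64 -1.37]
 [-0.62  0.89 -0.04  2.2   2.72  0.61 -1.49]
 [-0.63  0.89 -0.02  2.2   2.74  0.6  -1.52]
 [-0.67  0.9   0.04  2.2   2.8   0.59 -1.6 ]
 [-0.75  0.91  0.19  2.21  2.97  0.57 -1.8 ]
 [-0.86  0.94  0.37  2.21  3.2   0.58 -2.08]]
```

```bash
cat > sim.py <<'E'
import numpy as np
from kin import *
VL=np.array([2.57,2.57,3.14,3.14,3.14,3.14,3.14])*.7*.1
MID=(LO+HI)/2; NULLK=0; 
def jac(q):
    F=frames(q); p=fk(q)[0]
    # joint axes & points
    pts=[]; o=np.array([0,0,.3464]); 
    ee=p
    p_sh=o; p_el=o+F[3][:,2]*.5634-F[2][:,1]*.019-F[3][:,1]*.0271; p_wr=p_el+F[5][:,2]*.345
    pos=[o,o,o-F[2][:,1]*.019,p_el,p_el,p_wr,p_wr]
    J=np.zeros((6,7))
    for k in range(7):
        a=F[k+1][:,2 if AX[k]=='z' else 1]*SG[k]
        J[:3,k]=np.cross(a,ee-pos[k]); J[3:,k]=a
    return J
def step(q,row,w=.3,lam=.02,iters=20,nk=0.0,reset=True,cmd=None):
    p,R=fk(q) if cmd is None else cmd
    d=np.array(row[:3])/1000.; n=np.linalg.norm(d); 
    if n>.05: d*=.05/n
    pt=p+R@d; Rt=R@Rot.from_rotvec([0,0,row[3]]).as_matrix()
    x=q.copy(); W=np.diag([1,1,1,w,w,w])
    for _ in range(iters):
        a,B=fk(x); e=W@np.r_[pt-a,Rot.from_matrix(Rt@B.T).as_rotvec()]
        J=W@jac(x)
        G=J.T@np.linalg.inv(J@J.T+lam**2*np.eye(6))
        dq=G@e
        if nk: dq=dq+(np.eye(7)-G@J)@(nk*(MID-x))
        x=np.clip(x+dq,LO+.005,HI-.005)
    dq=x-q; s=np.abs(dq/VL).max()
    if s>1: x=q+dq/s
    return x
def run(q,rows,**k):
    for r in rows: q=step(np.array(q),r,**k)
    return q
E
cat > simtest.py <<'E'
from sim import *
Q0=np.array([1.25077477,0.68998484,-0.1945327,1.56629562,0.15731517,0.90248672,-0.2151096])
A=[(10,-12,-25,.075),(29,-33,-20,0)]+[(30,-34,-14,0)]*13+[(30,-34,0,0)]*2
B=[(50,0,0,0)]*9; C=[(50,0,0,0)]*4; D=[(45,0,-20,0)]*5; E=[(49,0,-9,0)]*8
F=[(35,-34,-9,0)]*3+[(38,-30,-9,0)]*2; G=[(46,-15,5,0)]*3; H=[(47,-10,5,.08),(-20,0,-5,0)]
I=[(-36,6,-30,0)]*12
K=[(-16,4,32,0)]*5+[(-14,2,31,0)]; L=[(-10,0,31,0)]*3+[(-11,0,31,0)]*4
true={'B':[-0.2,1.013,-0.829,0.182,0.788,1.981,-1.587],'C':[-.236,1.071,-.798,.137,.774,1.884,-1.566],'D':[-.313,1.077,.32,.136,-.268,1.789,-1.494],'E':[-.369,1.105,1.017,.136,-.939,1.557,-1.472],'F':[-.568,1.076,1.039,.135,-.877,1.474,-1.648],'G':[-.599,1.089,1.029,.136,-.855,1.367,-1.68],'H':[-.686,1.045,1.04,.349,-.853,1.24,-1.663],'I':[-1.96,.146,1.38,1.924,.046,.655,-1.95],'K':[-1.162,.377,.623,2.25,-.543,.061,-1.407],'L':[-.92,.684,.37,2.076,-.997,.043,-.996]}
if __name__=='__main__':
  for kw in [dict(nk=0),dict(nk=.02),dict(nk=.1),dict(lam=.1),dict(w=.1),dict(iters=1),dict(iters=1,nk=.1),dict(iters=4,lam=.05,nk=.05)]:
    print(kw)
    q=Q0
    seq=[('AB',A+B),('C',C),('D',D),('E',E),('I',I),('K',K),('L',L)]
    print(' B',run(Q0,A+B,**kw).round(2))
    prev='B'
    for n,rows in [('C',C),('D',D),('E',E),('F',F),('G',G),('H',H),('I',I),('K',K),('L',L)]:
        r=run(true[prev],rows,**kw); print(' ',n,r.round(2),'true',np.array(true[n]).round(2)); prev=n
E
time python3 simtest.py
```

```text
{'nk': 0}
 B [-0.16  1.56  0.36  0.14 -0.47  2.08 -1.78]
  C [-0.31  1.47  0.05  0.14  0.05  2.08 -1.36] true [-0.24  1.07 -0.8   0.14  0.77  1.88 -1.57]
  D [-0.28  1.63  0.27  0.14 -0.23  2.08 -1.49] true [-0.31  1.08  0.32  0.14 -0.27  1.79 -1.49]
  E [ 0.48  2.08  0.55  0.14 -1.    2.08 -2.66] true [-0.37  1.1   1.02  0.14 -0.94  1.56 -1.47]
  F [ 0.02  1.54  0.64  0.14 -0.99  2.05 -2.57] true [-0.57  1.08  1.04  0.14 -0.88  1.47 -1.65]
  G [-0.26  1.29  0.92  0.14 -0.97  1.87 -2.31] true [-0.6   1.09  1.03  0.14 -0.86  1.37 -1.68]
  H [-0.59  1.09  1.04  0.36 -0.86  1.4  -1.8 ] true [-0.69  1.04  1.04  0.35 -0.85  1.24 -1.66]
  I [-1.94  0.23  1.42  1.99 -0.04  0.56 -1.86] true [-1.96  0.15  1.38  1.92  0.05  0.66 -1.95]
  K [-1.05  0.4   0.47  2.29 -0.36  0.04 -1.6 ] true [-1.16  0.38  0.62  2.25 -0.54  0.06 -1.41]
  L [-0.49  0.83 -0.5   2.46 -1.    0.04 -1.11] true [-0.92  0.68  0.37  2.08 -1.    0.04 -1.  ]
{'nk': 0.02}
 B [-0.29  1.56  0.03  0.14  0.02  2.08 -1.45]
  C [-0.37  1.59 -0.03  0.14  0.2   2.08 -1.21] true [-0.24  1.07 -0.8   0.14  0.77  1.88 -1.57]
  D [-0.38  1
[... 5736 characters left out ...]
5  0.14  0.52  2.07 -1.34] true [-0.37  1.1   1.02  0.14 -0.94  1.56 -1.47]
  F [-0.46  1.14  0.07  0.14  0.06  1.53 -1.73] true [-0.57  1.08  1.04  0.14 -0.88  1.47 -1.65]
  G [-0.52  1.14  0.38  0.14 -0.22  1.42 -1.79] true [-0.6   1.09  1.03  0.14 -0.86  1.37 -1.68]
  H [-0.63  1.02  0.65  0.36 -0.46  1.21 -1.75] true [-0.69  1.04  1.04  0.35 -0.85  1.24 -1.66]
  I [-0.72 -0.09 -0.07  2.01  0.43  0.68 -2.34] true [-1.96  0.15  1.38  1.92  0.05  0.66 -1.95]
  K [-0.99  0.36  0.43  2.23 -0.08  0.08 -1.82] true [-1.16  0.38  0.62  2.25 -0.54  0.06 -1.41]
  L [-0.67  0.81 -0.05  2.4  -0.31  0.04 -1.68] true [-0.92  0.68  0.37  2.08 -1.    0.04 -1.  ]
real	0m15.617s
user	0m15.689s
sys	0m0.275s
```

```bash
cat > sim2.py <<'E'
from sim import *
from scipy.optimize import lsq_linear
def step2(q,row,w=.3,lam=.02,iters=3,box=True,m=.005):
    p,R=fk(q); d=np.array(row[:3])/1000.; n=np.linalg.norm(d)
    if n>.05: d*=.05/n
    pt=p+R@d; Rt=R@Rot.from_rotvec([0,0,row[3]]).as_matrix()
    lo,hi=LO+m,HI-m
    if box: lo,hi=np.maximum(lo,q-VL),np.minimum(hi,q+VL)
    lo=np.minimum(lo,q-1e-6);hi=np.maximum(hi,q+1e-6)
    x=q.copy(); W=np.diag([1,1,1,w,w,w])
    for _ in range(iters):
        a,B=fk(x); e=W@np.r_[pt-a,Rot.from_matrix(Rt@B.T).as_rotvec()]; J=W@jac(x)
        # damp about q (min total move)
        r=lsq_linear(np.vstack([J,lam*np.eye(7)]),np.r_[e,lam*(q-x)],(lo-x-1e-9,hi-x+1e-9))
        x=x+r.x
    if not box:
        dq=x-q; s=np.abs(dq/VL).max()
        if s>1: x=q+dq/s
    return x
def run2(q,rows,**k):
    for r in rows: q=step2(np.array(q,float),r,**k)
    return q
E
python3 - <<'E'
from sim2 import *
from simtest import *
S=[('C',C,'B'),('D',D,'C'),('E',E,'D'),('F',F,'E'),('G',G,'F'),('H',H,'G'),('I',I,'H'),('K',K,'I'),('L',L,'K')]
out=[]
for box in (1,0):
  for w in (.1,.2,.3,.5,1):
    for lam in (.01,.03,.06,.1):
        e=[np.abs(run2(true[p],r,w=w,lam=lam,box=box)-true[n]).mean() for n,r,p in S]
        out.append((np.mean(e),box,w,lam,np.round(e,2)))
out.sort(key=lambda t:t[0])
for o in out[:8]: print(o)
E
```

```text
(np.float64(0.050392824420403916), 0, 1, 0.01, array([0.26, 0.02, 0.05, 0.02, 0.01, 0.01, 0.05, 0.02, 0.02]))
(np.float64(0.054894684608996325), 0, 0.5, 0.01, array([0.24, 0.08, 0.06, 0.01, 0.01, 0.  , 0.05, 0.03, 0.01]))
(np.float64(0.07651745778940953), 1, 1, 0.01, array([0.26, 0.02, 0.05, 0.02, 0.01, 0.02, 0.26, 0.03, 0.01]))
(np.float64(0.07786170781780083), 1, 0.5, 0.01, array([0.24, 0.08, 0.06, 0.01, 0.01, 0.01, 0.24, 0.04, 0.02]))
(np.float64(0.07943453573964315), 1, 1, 0.03, array([0.03, 0.3 , 0.18, 0.02, 0.01, 0.01, 0.06, 0.09, 0.02]))
(np.float64(0.07970010477784084), 0, 1, 0.03, array([0.03, 0.3 , 0.18, 0.02, 0.01, 0.01, 0.07, 0.09, 0.02]))
(np.float64(0.0811694692366899), 0, 0.3, 0.01, array([0.18, 0.19, 0.13, 0.03, 0.03, 0.01, 0.05, 0.08, 0.03]))
(np.float64(0.08342020957471459), 0, 0.5, 0.03, array([0.03, 0.32, 0.19, 0.02, 0.01, 0.  , 0.05, 0.09, 0.03]))
```

```bash
nproc
cat > fast.py <<'E'
# faster numpy-only version of the identified controller
import numpy as np
from kin import LO,HI,SG
VL=np.array([2.57,2.57,3.14,3.14,3.14,3.14,3.14])*.7*.1
def fr(q):
    M=np.eye(3); F=[M]
    for k in range(7):
        c,s=np.cos(SG[k]*q[k]),np.sin(SG[k]*q[k])
        Rk=np.array([[c,-s,0],[s,c,0],[0,0,1]]) if k%2==0 else np.array([[c,0,s],[0,1,0],[-s,0,c]])
        M=M@Rk; F.append(M)
    return F
RT=np.array([[0,-1,0],[1,0,0],[0,0,1.]])
O0=np.array([0,0,.3464])
def fkj(q):
    F=fr(q)
    s2=O0-F[2][:,1]*.019
    el=s2+F[3][:,2]*.5634-F[3][:,1]*.0271; wr=el+F[5][:,2]*.345; ee=wr+F[7][:,2]*.3256
    pos=[O0,O0,s2,el,el,wr,wr]; J=np.zeros((6,7))
    for k in range(7):
        a=F[k+1][:,2 if k%2==0 else 1]*SG[k]; d=ee-pos[k]
        J[:3,k]=(a[1]*d[2]-a[2]*d[1],a[2]*d[0]-a[0]*d[2],a[0]*d[1]-a[1]*d[0]); J[3:,k]=a
    return ee,F[7]@RT,J,el,wr
def rv(R):
    v=np.array([R[2,1]-R[1,2],R[0,2]-R[2,0],R[1,0]-R[0,1]])/2; s=np.linalg.norm(v); c=(np.trace(R)-1)/2
    return v if s<1e-9 else v/s*np.arctan2(s,c)
def step(q,row,w=1.,lam=.01,iters=3,m=.005):
    p,R=fkj(q)[:2]; d=np.array(row[:3])/1000.; n=np.linalg.norm(d)
    if n>.05: d=d*.05/n
    c,s=np.cos(row[3]),np.sin(row[3])
    pt=p+R@d; Rt=R@np.array([[c,-s,0],[s,c,0],[0,0,1]])
    lo=np.minimum(LO+m,q);hi=np.maximum(HI-m,q)
    x=q.copy()
    for _ in range(iters):
        a,B,J=fkj(x)[:3]; e=np.r_[pt-a,w*rv(Rt@B.T)]; J=J.copy(); J[3:]*=w
        A=np.vstack([J,lam*np.eye(7)]); b=np.r_[e,lam*(q-x)]
        free=np.ones(7,bool); dx=np.zeros(7)
        for _k in range(6):   # active set by clipping
            bb=b-A[:,~free]@dx[~free]
            sol=np.linalg.solve(A[:,free].T@A[:,free],A[:,free].T@bb)
            dx[free]=sol
            bad=((x+dx>hi+1e-9)|(x+dx<lo-1e-9))&free
            if not bad.any(): break
            dx[bad]=np.clip(x[bad]+dx[bad],lo[bad],hi[bad])-x[bad]; free&=~bad
        x=np.clip(x+dx,lo,hi)
    dq=x-q; s=np.abs(dq/VL).max()
    return q+dq/s if s>1 else x
def run(q,rows):
    q=np.array(q,float)
    for r in rows: q=step(q,r)
    return q
E
python3 - <<'E'
import fast,time
from simtest import *
from kin import fk
S=[('C',C,'B'),('D',D,'C'),('E',E,'D'),('F',F,'E'),('G',G,'F'),('H',H,'G'),('I',I,'H'),('K',K,'I'),('L',L,'K')]
t=time.time()
for n,r,p in S:
    e=fast.run(true[p],r); print(n,np.abs(e-true[n]).mean().round(3),(fk(e)[0]-fk(np.array(true[n]))[0]).round(3))
print((time.time()-t)/sum(len(s[1]) for s in S))
q=fast.run(true['L'],[(0,0,-40,-.1)]*0+[(-20,0,-40,0)]*4+[(0,0,0,-.15)]*21); p,R=fk(q); print(q.round(2),p,R[:,2])
E
```

```text
4
C 0.231 [-0.05  -0.015  0.05 ]
D 0.581 [-0.077 -0.003  0.083]
E 0.152 [-0.182 -0.048  0.095]
F 0.047 [-0.015 -0.01  -0.015]
G 0.204 [-0.236 -0.105  0.18 ]
H 0.006 [-0.006 -0.004 -0.003]
I 0.054 [ 0.03  -0.008  0.019]
K 0.019 [-0.005  0.005  0.003]
L 0.017 [0.016 0.012 0.029]
0.0014718174934387207
[-1.14  0.34  0.39  2.28  0.56  0.22  0.52] [0.40271297 0.26943608 0.29495115] [ 0.41333427  0.08195026 -0.90688419]
```

```bash
cat > rob.py <<'E'
import search,fast,numpy as np
d=np.load('best.npz'); o=np.argsort(d['c'])
st=fast.step; Q=search.QL.copy()
for i in o[:9]:
    t=d['t'][i]; r=[]
    for k in range(8):
        rng=np.random.default_rng(k); w=rng.uniform(.5,1.3); lam=rng.uniform(.006,.02)
        fast.step=lambda q,row,w=w,lam=lam: st(q,row,w=w,lam=lam)
        search.QL=np.clip(Q+rng.normal(0,.01,7),search.LO,search.HI)
        r.append(search.sim(t))
    print(i,d['c'][i].round(2),np.round(sorted(r),1))
E
python3 rob.py
```

```text
0 5.39 [ 6.8  7.   7.1  8.2 11.9 12.4 14.5 15.5]
1 5.46 [ 5.8  7.1  8.6  8.6  9.1 10.9 13.  15.4]
2 5.55 [ 8.1  8.1 11.3 13.5 15.5 25.5 28.8 33.7]
3 5.8 [ 6.5  6.8  7.6  7.8 12.4 12.4 24.8 34. ]
4 5.95 [ 6.3  6.7  8.1 10.  11.1 12.5 13.2 17. ]
5 6.5 [ 6.9  8.6  9.2 10.1 10.7 14.6 73.1 73.9]
6 6.54 [ 9.1 26.8 26.8 27.4 27.5 77.4 84.  84.8]
7 7.13 [12.6 13.5 14.3 15.7 70.1 71.3 72.3 73.7]
8 14.71 [15.8 19.8 20.1 20.1 20.1 20.2 20.7 21.1]
```

```bash
cat > pr.py <<'E'
import json
def pr(rows,a=0,b=20,grip=1):
    print(json.dumps([dict(dx=int(round(r[0])),dy=int(round(r[1])),dz=int(round(r[2])),turn=round(float(r[3]),2),grip=grip) for r in rows[a:b]]))
E
python3 - <<'E'
import search,fast,numpy as np
from pr import pr
d=np.load('best.npz'); t=d['t'][0]
o=search.sim(t,True); q=search.QL
for i,r in enumerate(o[7]):
    q=fast.step(q,r)
    if i%3==2: p,R=fast.fkj(q)[:2]; print(i,p.round(3),R[:,2].round(2),q.round(2))
pr(o[7])
E
```

```text
2 [0.468 0.28  0.294] [ 0.41  0.08 -0.91] [-1.31  0.52  0.86  2.15 -0.81  0.31 -1.17]
5 [0.432 0.301 0.42 ] [ 0.41  0.08 -0.91] [-1.72  0.44  1.33  1.96 -0.48  0.68 -1.33]
8 [0.412 0.342 0.557] [ 0.41  0.08 -0.91] [-1.9   0.38  1.47  1.62 -0.28  1.07 -1.33]
11 [0.391 0.383 0.693] [ 0.41  0.08 -0.91] [-1.81  0.37  1.38  1.16 -0.23  1.48 -1.2 ]
14 [0.375 0.421 0.807] [ 0.41  0.09 -0.91] [-1.44  0.46  1.19  0.52 -0.38  1.95 -1.06]
17 [0.351 0.444 0.849] [ 0.49  0.13 -0.86] [-1.39  0.46  0.97  0.29 -0.25  2.03 -1.09]
20 [0.33  0.431 0.883] [ 0.52  0.17 -0.84] [-1.39  0.44  0.94  0.19 -0.22  2.08 -0.84]
23 [0.311 0.416 0.909] [ 0.56  0.2  -0.81] [-1.45  0.42  1.16  0.18 -0.36  2.08 -0.55]
26 [0.296 0.371 0.942] [ 0.58  0.22 -0.78] [-1.53  0.32  1.01  0.21 -0.11  2.08 -0.19]
29 [0.378 0.474 0.884] [ 0.58  0.22 -0.78] [-1.33  0.48  0.89  0.19 -0.22  1.94  0.01]
32 [0.387 0.442 0.82 ] [ 0.58  0.23 -0.78] [-1.68  0.26  0.88  0.85  0.11  1.52  0.13]
35 [0.398 0.391 0.696] [ 0.58  0.23 -0.78] [-1.84  0.06  0.81  1.42  0.39  1.16  0.24]
38 [0.408 0.34  0.572] [ 0.58  0.23 -0.78] [-1.83 -0.02  0.
[... 1103 characters left out ...]
dx": 20, "dy": -8, "dz": -43, "turn": -0.08, "grip": 1}, {"dx": 21, "dy": -6, "dz": -43, "turn": -0.08, "grip": 1}, {"dx": 21, "dy": -4, "dz": -43, "turn": -0.08, "grip": 1}, {"dx": 21, "dy": -3, "dz": -43, "turn": -0.08, "grip": 1}, {"dx": 21, "dy": -1, "dz": -43, "turn": -0.08, "grip": 1}, {"dx": 21, "dy": 1, "dz": -43, "turn": -0.08, "grip": 1}, {"dx": 21, "dy": 3, "dz": -43, "turn": -0.08, "grip": 1}, {"dx": 22, "dy": 3, "dz": -43, "turn": -0.08, "grip": 1}, {"dx": 21, "dy": 6, "dz": -43, "turn": -0.08, "grip": 1}, {"dx": 22, "dy": 8, "dz": -42, "turn": -0.08, "grip": 1}, {"dx": 15, "dy": 16, "dz": -43, "turn": -0.15, "grip": 1}, {"dx": 15, "dy": 18, "dz": -42, "turn": -0.15, "grip": 1}]
```

>>> {"method": "send_rows", "body": {
  "series": [
    {"dx": -6, "dy": 2, "dz": -42, "turn": 0.0, "grip": 1},
    {"dx": -6, "dy": 2, "dz": -42, "turn": 0.0, "grip": 1},
    {"dx": -6, "dy": 2, "dz": -42, "turn": 0.0, "grip": 1},
    {"dx": -6, "dy": 2, "dz": -42, "turn": 0.0, "grip": 1},
    {"dx": 16, "dy": -14, "dz": -43, "turn": -0.08, "grip": 1},
    {"dx": 18, "dy": -12, "dz": -43, "turn": -0.08, "grip": 1},
    {"dx": 18, "dy": -11, "dz": -43, "turn": -0.08, "grip": 1},
    {"dx": 19, "dy": -9, "dz": -43, "turn": -0.08, "grip": 1},
    {"dx": 20, "dy": -8, "dz": -43, "turn": -0.08, "grip": 1},
    {"dx": 21, "dy": -6, "dz": -43, "turn": -0.08, "grip": 1},
    {"dx": 21, "dy": -4, "dz": -43, "turn": -0.08, "grip": 1},
    {"dx": 21, "dy": -3, "dz": -43, "turn": -0.08, "grip": 1},
    {"dx": 21, "dy": -1, "dz": -43, "turn": -0.08, "grip": 1},
    {"dx": 21, "dy": 1, "dz": -43, "turn": -0.08, "grip": 1},
    {"dx": 21, "dy": 3, "dz": -43, "turn": -0.08, "grip": 1},
    {"dx": 22, "dy": 3, "dz": -43, "turn": -0.08, "grip": 1},
    {"dx": 21, "dy": 6, "dz": -43, "turn": -0.08, "grip": 1},
    {"dx": 22, "dy": 8, "dz": -42, "turn": -0.08, "grip": 1},
    {"dx": 15, "dy": 16, "dz": -43, "turn": -0.15, "grip": 1},
    {"dx": 15, "dy": 18, "dz": -42, "turn": -0.15, "grip": 1}
  ]
}}

```text
clock: 11.85
tool_pos: [0.3519, 0.4385, 0.8786]
eef_rot: [0.671, 0.681, 0.255, 0.144]
contact_force: [0.5, -0.6, 1.3]
opening: 0.999
```

```bash
python3 st.py
```

```text
11.85 [-1.317  0.481  1.016  0.137 -0.336  2.089 -0.73 ] [0.3519 0.4385 0.8786] tilt 34.1 az 16.0 x [-0.059  0.987  0.147] y [ 0.84  -0.03   0.541] F [ 0.46 -0.6   1.32] op 0.9991861100068863
```

Robust solution index 1.

```bash
export NI=0 KK=2 Q='[-1.317,0.481,1.016,0.137,-0.336,2.089-.005,-0.73]'
cat > show.py <<'E'
import search,fast,numpy as np,sys
from pr import pr
d=np.load('best.npz'); t=d['t'][int(sys.argv[1])]
o=search.sim(t,True); q=search.QL
for i,r in enumerate(o[7]):
    q=fast.step(q,r)
    if i%4==3: p,R=fast.fkj(q)[:2]; print(i,p.round(3),R[:,2].round(2),q.round(2))
pr(o[7],0,18)
E
python3 show.py 1
```

```text
3 [0.28  0.341 0.938] [ 0.57  0.19 -0.8 ] [-1.68  0.27  1.02  0.31  0.03  2.08 -0.37]
7 [0.428 0.365 0.916] [ 0.59  0.2  -0.78] [-1.09  0.42  0.94  0.14 -0.38  2.01 -0.11]
11 [0.469 0.352 0.844] [ 0.59  0.22 -0.78] [-1.41  0.24  0.91  0.79 -0.05  1.52  0.1 ]
15 [0.455 0.315 0.672] [ 0.59  0.22 -0.78] [-1.65 -0.01  0.78  1.53  0.36  1.03  0.22]
19 [0.44  0.278 0.497] [ 0.59  0.22 -0.78] [-1.62  0.    0.81  2.05  0.57  0.53  0.43]
23 [0.427 0.251 0.393] [ 0.6   0.21 -0.77] [-1.56  0.16  0.89  2.34  1.16  0.12  0.07]
27 [0.427 0.246 0.346] [ 0.57  0.19 -0.8 ] [-1.17  0.23  0.47  2.39  1.91  0.16 -0.72]
31 [0.464 0.253 0.242] [ 0.58  0.17 -0.8 ] [-0.71  0.5  -0.09  2.44  2.42  0.51 -1.3 ]
35 [0.514 0.271 0.095] [ 0.58  0.17 -0.8 ] [-0.58  0.9  -0.2   2.39  2.62  0.84 -1.46]
39 [0.581 0.29  0.095] [ 0.58  0.17 -0.8 ] [-0.56  0.89 -0.14  2.19  2.61  0.64 -1.36]
[{"dx": -15, "dy": 6, "dz": -45, "turn": -0.1, "grip": 1}, {"dx": -16, "dy": 5, "dz": -45, "turn": -0.1, "grip": 1}, {"dx": -16, "dy": 4, "dz": -45, "turn": -0.1, "grip": 1}, {"dx": -16, "dy": 2, "dz": -45, "turn": -0.1, "grip": 1}, {"dx": -4, "dy": 44, "dz": 19, "turn": -0.04, "grip": 1}, {"dx": -5, "dy": 44, "dz": 19, "turn": -0.04, "grip": 1}, {"dx": -7, "dy": 43, "dz": 20, "turn": -0.04, "grip": 1}, {"dx": -9, "dy": 43, "dz": 20, "turn": -0.04, "grip": 1}, {"dx": -10, "dy": 42, "dz": 20, "turn": -0.04, "grip": 1}, {"dx": -1, "dy": -33, "dz": 30, "turn": -0.12, "grip": 1}, {"dx": -1, "dy": -34, "dz": 30, "turn": -0.12, "grip": 1}, {"dx": 1, "dy": -34, "dz": 30, "turn": -0.12, "grip": 1}, {"dx": 4, "dy": -33, "dz": 30, "turn": -0.12, "grip": 1}, {"dx": 8, "dy": -33, "dz": 30, "turn": -0.12, "grip": 1}, {"dx": 12, "dy": -32, "dz": 30, "turn": -0.12, "grip": 1}, {"dx": 15, "dy": -30, "dz": 30, "turn": -0.12, "grip": 1}, {"dx": 19, "dy": -28, "dz": 30, "turn": -0.12, "grip": 1}, {"dx": 22, "dy": -26, "dz": 30, "turn": -0.12, "grip": 1}]
```

>>> {"method": "send_rows", "body": {
  "series": [
    {"dx": -15, "dy": 6, "dz": -45, "turn": -0.1, "grip": 1},
    {"dx": -16, "dy": 5, "dz": -45, "turn": -0.1, "grip": 1},
    {"dx": -16, "dy": 4, "dz": -45, "turn": -0.1, "grip": 1},
    {"dx": -16, "dy": 2, "dz": -45, "turn": -0.1, "grip": 1},
    {"dx": -4, "dy": 44, "dz": 19, "turn": -0.04, "grip": 1},
    {"dx": -5, "dy": 44, "dz": 19, "turn": -0.04, "grip": 1},
    {"dx": -7, "dy": 43, "dz": 20, "turn": -0.04, "grip": 1},
    {"dx": -9, "dy": 43, "dz": 20, "turn": -0.04, "grip": 1},
    {"dx": -10, "dy": 42, "dz": 20, "turn": -0.04, "grip": 1},
    {"dx": -1, "dy": -33, "dz": 30, "turn": -0.12, "grip": 1},
    {"dx": -1, "dy": -34, "dz": 30, "turn": -0.12, "grip": 1},
    {"dx": 1, "dy": -34, "dz": 30, "turn": -0.12, "grip": 1},
    {"dx": 4, "dy": -33, "dz": 30, "turn": -0.12, "grip": 1},
    {"dx": 8, "dy": -33, "dz": 30, "turn": -0.12, "grip": 1}
  ]
}}

```text
clock: 13.25
tool_pos: [0.4002, 0.3107, 0.8728]
eef_rot: [0.381, 0.864, 0.263, 0.198]
contact_force: [-0.6, -1.5, 0.4]
opening: 0.998
```

```bash
python3 st.py
```

```text
13.25 [-1.882  0.178  1.494  0.843 -0.214  1.601  0.208] [0.4002 0.3107 0.8728] tilt 38.4 az 29.2 x [-0.632  0.762 -0.142] y [0.554 0.572 0.605] F [-0.57 -1.52  0.38] op 0.9976510760533941
```

>>> {"method": "send_rows", "body": {
  "series": [
    {"dx": 0, "dy": 0, "dz": 0, "turn": 0, "grip": 1}
  ]
}}

```text
clock: 13.35
tool_pos: [0.3971, 0.3133, 0.8735]
eef_rot: [0.377, 0.866, 0.265, 0.194]
contact_force: [-0.0, 1.1, 0.3]
opening: 1.001
```

```bash
sed -i 's/w=1.,lam=.01,iters=3/w=.7,lam=.01,iters=4/' fast.py; python3 st.py | tee last.txt
python3 - <<'E'
s=open('search.py').read()
s=s.replace("    best=min(((sim(t)","    st=fast.step; R0=QL.copy()\n    def sim(t):\n        global QL\n        c=[]\n        for w,lam,dq in ((.7,.01,0),(.5,.015,.01),(1,.007,-.01)):\n            fast.step=lambda q,r:st(q,r,w=w,lam=lam); QL=np.clip(R0+dq*np.array([1,-1,1,1,-1,-1,1]),LO+.002,HI-.002); c.append(sim0(t))\n        fast.step=st; QL=R0; return c[0]*.4+.2*(c[1]+c[2])+.2*max(c)\n    best=min(((sim(t)",1)
s=s.replace("def work","sim0=sim\ndef work").replace('range(40)','range(25)').replace('range(110)','range(90)')
open('search.py','w').write(s)
E
export NI=0 KK=2; export Q=$(python3 -c "
from h import *
print(get_state()['q'].round(4).tolist())"); echo "$Q" > Q.txt
time timeout 560 python3 search.py 0 12; python3 rob.py
```

```text
13.35 [-1.888  0.176  1.494  0.841 -0.22   1.605  0.208] [0.3971 0.3133 0.8735] tilt 38.4 az 30.2 x [-0.64   0.756 -0.137] y [0.55  0.576 0.605] F [-0.05  1.14  0.29] op 1.0013441290351621
6.008505059397216 (np.float64(0.0007613561773183726), np.float64(2.2960960084316753), np.float64(2.2738152300271966e-08), 0.0) q1 [-2.12  0.85  0.79  2.15  0.66  0.04 -1.38] q [-0.62  0.89  0.01  2.2   2.86  0.58 -1.55] 42 [18, 31, 39, 42]
[([-14.0, -2.0, -46.0], 0.15, 6), ([-21.0, 15.0, -40.0], -0.07, 12)]
6.554614120726115 (np.float64(0.001032921860291914), np.float64(3.115012456411414), np.float64(3.0406231529717496e-08), 0.0) q1 [-1.34  0.27  1.23  0.65 -0.45  1.65  0.38] q [-0.37  0.92 -0.4   2.21  2.54  0.76 -1.1 ] 40 [7, 29, 37, 40]
[([43.0, 17.0, 12.0], -0.06, 5), ([-9.0, -42.0, -20.0], 0.04, 2)]
6.658182005053507 (np.float64(0.000701174072887314), np.float64(2.1145809019206734), np.float64(4.308650658108341e-08), 0.0) q1 [-2.43  0.19  1.12  1.62  0.42  1.02 -1.  ] q [-0.45  0.89 -0.26  2.19  2.57  0.65 -1.21] 39 [11, 28, 36, 39]
[([-27.0, 4.0, -39.0], 0.02, 9), ([-18.0, 38.0, 23.0], -0.04, 2)]
0 6.01 [ 6.6  7.   7.8  7.8  8.4  8.7  9.  10. ]
1 6.55 [ 5.8  6.5  7.   7.4  7.5  8.5 72.1 72.5]
2 6.66 [ 5.3  6.2  6.6  7.   7.8  9.3 10.5 26.7]
3 6.72 [ 5.7  8.3  8.5  9.2  9.4 10.9 72.2 72.4]
4 6.87 [6.3 7.4 7.5 8.8 8.9 9.3 9.7 9.9]
5 7.28 [6.3 7.6 8.  8.  8.3 8.5 9.9 9.9]
6 7.31 [6.4 7.2 7.7 7.9 8.  8.2 8.8 8.9]
7 7.91 [ 6.7  7.   7.5  8.4  8.9  9.9 10.4 73.3]
8 8.11 [ 7.1  8.6  8.8  9.   9.7 72.8 73.  73. ]
real	5m22.100s
user	18m55.684s
sys	0m0.265s
```

```bash
export NI=0 KK=2 Q="$(cat Q.txt)"; sed -i 's/pr(o\[7\],0,18)/pr(o[7],0,20)/; s/i%4==3/i%2==1/' show.py; python3 show.py 0
```

```text
1 [0.401 0.325 0.833] [ 0.55  0.3  -0.78] [-2.24  0.06  1.5   1.03  0.09  1.45 -0.17]
3 [0.404 0.358 0.764] [ 0.56  0.28 -0.78] [-2.47 -0.    1.5   1.25  0.32  1.29 -0.6 ]
5 [0.423 0.365 0.647] [ 0.55  0.27 -0.79] [-2.27  0.1   1.5   1.58  0.13  0.93 -0.79]
7 [0.381 0.395 0.566] [ 0.55  0.27 -0.79] [-2.31  0.16  1.45  1.8   0.16  0.73 -0.79]
9 [0.339 0.425 0.485] [ 0.55  0.27 -0.79] [-2.22  0.27  1.3   1.98  0.13  0.52 -0.76]
11 [0.297 0.456 0.405] [ 0.55  0.27 -0.79] [-2.14  0.4   1.13  2.11  0.1   0.32 -0.74]
13 [0.255 0.486 0.324] [ 0.55  0.27 -0.79] [-2.1   0.56  0.99  2.2   0.08  0.13 -0.74]
15 [0.211 0.521 0.25 ] [ 0.55  0.27 -0.8 ] [-2.1   0.73  0.87  2.2   0.24  0.04 -0.94]
17 [0.175 0.552 0.196] [ 0.55  0.25 -0.8 ] [-2.12  0.85  0.79  2.15  0.66  0.04 -1.38]
19 [0.196 0.529 0.214] [ 0.55  0.25 -0.8 ] [-2.09  0.79  0.8   2.2   1.1   0.05 -1.66]
21 [0.231 0.474 0.243] [ 0.55  0.22 -0.81] [-1.91  0.61  0.57  2.28  1.48  0.24 -1.77]
23 [0.286 0.41  0.272] [ 0.55  0.22 -0.81] [-1.75  0.49  0.54  2.38  1.8   0.26 -1.68]
25 [0.342 0.345 0.301] [ 0.55  0.21 -0.81] [-1.58  0.38  0.58
[... 1192 characters left out ...]
13, "dy": -39, "dz": 25, "turn": -0.07, "grip": 1}, {"dx": 16, "dy": -38, "dz": 25, "turn": -0.07, "grip": 1}, {"dx": 19, "dy": -37, "dz": 25, "turn": -0.07, "grip": 1}, {"dx": 21, "dy": -35, "dz": 25, "turn": -0.07, "grip": 1}, {"dx": 24, "dy": -34, "dz": 25, "turn": -0.07, "grip": 1}, {"dx": 26, "dy": -32, "dz": 25, "turn": -0.07, "grip": 1}, {"dx": 28, "dy": -30, "dz": 25, "turn": -0.07, "grip": 1}, {"dx": 31, "dy": -28, "dz": 25, "turn": -0.07, "grip": 1}, {"dx": 33, "dy": -25, "dz": 25, "turn": -0.07, "grip": 1}, {"dx": 34, "dy": -23, "dz": 25, "turn": -0.07, "grip": 1}, {"dx": -45, "dy": -2, "dz": -6, "turn": -0.12, "grip": 1}, {"dx": -44, "dy": -4, "dz": -6, "turn": -0.12, "grip": 1}]
```

Run:
```python
from h import *
p=dict(np.load('pics/top0.npz')); p={k:(v if v.ndim else v.item()) for k,v in p.items()}
W=cloud(p); m=(W[...,0]>.05)&(W[...,0]<.55)&(W[...,1]>.42)
for x in np.arange(.05,.55,.1):
    i=m&(abs(W[...,0]-x)<.05); print(x,[ (round(y,2),np.nanmax(np.where(i&(abs(W[...,1]-y)<.05),W[...,2],-1)).round(3)) for y in np.arange(.47,.75,.1)])
```

```text
0.05 [(np.float64(0.47), np.float64(0.008)), (np.float64(0.57), np.float64(0.009)), (np.float64(0.67), np.float64(0.009))]
0.15000000000000002 [(np.float64(0.47), np.float64(0.012)), (np.float64(0.57), np.float64(0.012)), (np.float64(0.67), np.float64(0.01))]
0.25000000000000006 [(np.float64(0.47), np.float64(0.011)), (np.float64(0.57), np.float64(0.013)), (np.float64(0.67), np.float64(0.085))]
0.35000000000000003 [(np.float64(0.47), np.float64(0.079)), (np.float64(0.57), np.float64(0.087)), (np.float64(0.67), np.float64(0.091))]
0.45000000000000007 [(np.float64(0.47), np.float64(0.224)), (np.float64(0.57), np.float64(0.092)), (np.float64(0.67), np.float64(0.09))]
```

>>> {"method": "send_rows", "body": {
  "series": [
    {"dx": 14, "dy": -37, "dz": 28, "turn": 0.15, "grip": 1},
    {"dx": 11, "dy": -38, "dz": 27, "turn": 0.15, "grip": 1},
    {"dx": 7, "dy": -39, "dz": 27, "turn": 0.15, "grip": 1},
    {"dx": 4, "dy": -39, "dz": 28, "turn": 0.15, "grip": 1},
    {"dx": 0, "dy": -39, "dz": 27, "turn": 0.15, "grip": 1},
    {"dx": -5, "dy": -38, "dz": 29, "turn": 0.15, "grip": 1},
    {"dx": 7, "dy": -40, "dz": 25, "turn": -0.07, "grip": 1},
    {"dx": 10, "dy": -40, "dz": 25, "turn": -0.07, "grip": 1},
    {"dx": 13, "dy": -39, "dz": 25, "turn": -0.07, "grip": 1},
    {"dx": 16, "dy": -38, "dz": 25, "turn": -0.07, "grip": 1},
    {"dx": 0, "dy": 0, "dz": 0, "turn": 0, "grip": 1}
  ]
}}

```text
clock: 14.45
tool_pos: [0.2417, 0.3133, 0.5319]
eef_rot: [0.51, 0.817, 0.235, 0.134]
contact_force: [0.8, -0.7, 0.2]
opening: 1.001
```

```bash
python3 st.py
```

```text
14.45 [-1.999 -0.214  0.455  2.014  0.638  1.107 -1.316] [0.2417 0.3133 0.5319] tilt 31.5 az 28.3 x [-0.444  0.896  0.021] y [0.769 0.37  0.521] F [ 0.78 -0.68  0.22] op 1.0014570435103558
```

```bash
export NI=0 KK=2; export Q=$(python3 -c "
from h import *
print(get_state()['q'].round(4).tolist())"); echo "$Q" > Q.txt
time timeout 570 python3 search.py 0 12; python3 rob.py; python3 show.py 0
```

```text
4.3919458747528175 (np.float64(0.00031900704946515376), np.float64(0.9622008273058752), np.float64(5.561147626294583e-08), 0.0) q1 [-1.42 -0.02  0.06  2.07  0.72  0.86 -0.68] q [-0.46  0.9  -0.29  2.18  2.5   0.67 -1.18] 34 [14, 23, 31, 34]
[([1.0, -1.0, -48.0], -0.02, 7), ([3.0, 8.0, 47.0], -0.15, 7)]
4.743888069265985 (np.float64(0.0006917275803602306), np.float64(2.086409174608731), np.float64(6.133889138223553e-08), 0.0) q1 [-1.13  0.1   0.07  2.54  1.56  0.38 -1.8 ] q [-0.49  0.88 -0.22  2.17  2.53  0.6  -1.23] 31 [9, 20, 28, 31]
[([14.0, -33.0, -31.0], 0.05, 3), ([7.0, 7.0, -47.0], -0.15, 6)]
4.834066645139441 (np.float64(0.00023298822758517084), np.float64(0.7025989454143801), np.float64(5.322122677087033e-08), 0.0) q1 [-1.28 -0.17 -0.24  2.23  0.7   0.93 -1.07] q [-0.45  0.9  -0.3   2.19  2.5   0.69 -1.17] 36 [14, 25, 33, 36]
[([14.0, -18.0, -42.0], -0.07, 9), ([-31.0, 11.0, 35.0], -0.0, 5)]
0 4.39 [2.9 4.  4.3 5.1 5.2 5.4 5.5 5.7]
1 4.74 [3.2 4.  4.  4.6 5.  5.4 5.6 6.4]
2 4.83 [3.3 3.4 3.9 4.9 5.2 5.7 6.  6.4]
3 5.09 [ 3.6  4.1  4.3  4.5  5.  13.  13.2 14. ]
4 5.49 [5.9 6.1
[... 2196 characters left out ...]
1}, {"dx": -3, "dy": 32, "dz": -36, "turn": -0.15, "grip": 1}, {"dx": -5, "dy": 32, "dz": -35, "turn": -0.15, "grip": 1}, {"dx": -8, "dy": 32, "dz": -35, "turn": -0.15, "grip": 1}, {"dx": -11, "dy": 31, "dz": -35, "turn": -0.15, "grip": 1}, {"dx": -14, "dy": 30, "dz": -35, "turn": -0.15, "grip": 1}, {"dx": -21, "dy": -20, "dz": 35, "turn": -0.12, "grip": 1}, {"dx": -18, "dy": -22, "dz": 35, "turn": -0.12, "grip": 1}, {"dx": -15, "dy": -24, "dz": 35, "turn": -0.12, "grip": 1}, {"dx": -12, "dy": -26, "dz": 35, "turn": -0.12, "grip": 1}, {"dx": -9, "dy": -27, "dz": 34, "turn": -0.12, "grip": 1}, {"dx": 1, "dy": -15, "dz": 19, "turn": -0.12, "grip": 1}]
real	3m3.035s
user	11m33.235s
sys	0m0.266s
```

Robust. Run the two blocks (14 rows) and check.

>>> {"method": "send_rows", "body": {
  "series": [
    {"dx": -2, "dy": -24, "dz": 41, "turn": -0.02, "grip": 1},
    {"dx": -2, "dy": -24, "dz": 41, "turn": -0.02, "grip": 1},
    {"dx": -2, "dy": -24, "dz": 41, "turn": -0.02, "grip": 1},
    {"dx": -1, "dy": -24, "dz": 41, "turn": -0.02, "grip": 1},
    {"dx": -1, "dy": -25, "dz": 41, "turn": -0.02, "grip": 1},
    {"dx": 0, "dy": -26, "dz": 41, "turn": -0.02, "grip": 1},
    {"dx": 1, "dy": -26, "dz": 41, "turn": -0.02, "grip": 1},
    {"dx": 1, "dy": 31, "dz": -36, "turn": -0.15, "grip": 1},
    {"dx": 0, "dy": 32, "dz": -36, "turn": -0.15, "grip": 1},
    {"dx": -3, "dy": 32, "dz": -36, "turn": -0.15, "grip": 1},
    {"dx": -5, "dy": 32, "dz": -35, "turn": -0.15, "grip": 1},
    {"dx": -8, "dy": 32, "dz": -35, "turn": -0.15, "grip": 1},
    {"dx": -11, "dy": 31, "dz": -35, "turn": -0.15, "grip": 1},
    {"dx": -14, "dy": 30, "dz": -35, "turn": -0.15, "grip": 1},
    {"dx": 0, "dy": 0, "dz": 0, "turn": 0, "grip": 1}
  ]
}}

```text
clock: 15.95
tool_pos: [0.2919, 0.3523, 0.5116]
eef_rot: [0.213, 0.923, 0.182, 0.264]
contact_force: [1.0, -0.1, 0.2]
opening: 1.0
```

```bash
python3 st.py
cat > trk.py <<'E'
import sys,numpy as np,search,fast
from h import get_state
from pr import pr
T=search.GR+.019*search.ZD
def go(goals,grip=1,lim=20,vmax=.045):
    q=get_state()['q']; log=[]
    for g,n in goals:
        q,rw=search.track(q,np.array(g),n,vmax=vmax); log+=rw
        p,R=fast.fkj(q)[:2]; z=R[:,2]; print(len(log),p.round(4),'tilt',np.degrees(np.arccos(-z[2])).round(1),'az',np.degrees(np.arctan2(z[1],z[0])).round(1),'yz',R[2,1].round(3),q.round(2))
    pr(log,0,lim,grip)
E
python3 -c "
from trk import *
f=search.f
go([(T-.16*f+[0,0,.25],25),(T-.07*f,12),(T,4)])"
```

```text
15.95 [-1.547 -0.043  0.179  2.029  0.72   0.897 -0.638] [0.2919 0.3523 0.5116] tilt 37.5 az 21.6 x [-0.769  0.49  -0.41 ] y [0.297 0.843 0.449] F [ 0.97 -0.1   0.25] op 1.0001975919234904
9 [0.4274 0.2459 0.3448] tilt 38.5 az 19.5 yz 0.0 [-0.91  0.21  0.14  2.4   1.93  0.26 -0.74]
17 [0.5139 0.2707 0.0948] tilt 38.3 az 18.3 yz -0.0 [-0.5   0.92 -0.31  2.41  2.6   0.93 -1.36]
20 [0.5812 0.29   0.0948] tilt 38.3 az 18.3 yz 0.0 [-0.47  0.91 -0.25  2.21  2.6   0.72 -1.26]
[{"dx": -17, "dy": -23, "dz": 35, "turn": -0.12, "grip": 1}, {"dx": -14, "dy": -25, "dz": 35, "turn": -0.12, "grip": 1}, {"dx": -11, "dy": -27, "dz": 35, "turn": -0.12, "grip": 1}, {"dx": -7, "dy": -28, "dz": 35, "turn": -0.12, "grip": 1}, {"dx": -4, "dy": -28, "dz": 35, "turn": -0.12, "grip": 1}, {"dx": 4, "dy": -27, "dz": 33, "turn": -0.12, "grip": 1}, {"dx": 5, "dy": -13, "dz": 20, "turn": -0.12, "grip": 1}, {"dx": 3, "dy": -4, "dz": 7, "turn": -0.12, "grip": 1}, {"dx": 0, "dy": 0, "dz": 0, "turn": -0.02, "grip": 1}, {"dx": 14, "dy": -1, "dz": 43, "turn": -0.0, "grip": 1}, {"dx": 14, "dy": 0, "dz": 43, "turn": 0.02, "grip": 1}, {"dx": 14, "dy": 0, "dz": 43, "turn": 0.0, "grip": 1}, {"dx": 14, "dy": 0, "dz": 43, "turn": 0.0, "grip": 1}, {"dx": 14, "dy": 0, "dz": 43, "turn": 0.0, "grip": 1}, {"dx": 14, "dy": 0, "dz": 43, "turn": 0.0, "grip": 1}, {"dx": 3, "dy": 0, "dz": 8, "turn": 0.0, "grip": 1}, {"dx": 0, "dy": 0, "dz": 0, "turn": 0.0, "grip": 1}, {"dx": -35, "dy": -2, "dz": 28, "turn": 0.0, "grip": 1}, {"dx": -20, "dy": -1, "dz": 16, "turn": -0.0, "grip": 1}, {"dx": 0, "dy": 0, "dz": 0, "turn": -0.0, "grip": 1}]
```

>>> {"method": "send_rows", "body": {
  "series": [
    {"dx": -17, "dy": -23, "dz": 35, "turn": -0.12, "grip": 1},
    {"dx": -14, "dy": -25, "dz": 35, "turn": -0.12, "grip": 1},
    {"dx": -11, "dy": -27, "dz": 35, "turn": -0.12, "grip": 1},
    {"dx": -7, "dy": -28, "dz": 35, "turn": -0.12, "grip": 1},
    {"dx": -4, "dy": -28, "dz": 35, "turn": -0.12, "grip": 1},
    {"dx": 4, "dy": -27, "dz": 33, "turn": -0.12, "grip": 1},
    {"dx": 5, "dy": -13, "dz": 20, "turn": -0.12, "grip": 1},
    {"dx": 3, "dy": -4, "dz": 7, "turn": -0.12, "grip": 1},
    {"dx": 0, "dy": 0, "dz": 0, "turn": -0.02, "grip": 1}
  ]
}}

```text
clock: 16.85
tool_pos: [0.4264, 0.2461, 0.3494]
eef_rot: [-0.139, 0.932, 0.058, 0.33]
contact_force: [0.1, 0.3, 0.7]
opening: 1.001
```

```bash
python3 st.py; 
python3 -c "
from trk import *
f=search.f
go([(T-.16*f+[0,0,.25],25),(T-.07*f,12),(T,4)])"
```

```text
16.85 [-1.056  0.211  0.3    2.412  1.977  0.242 -0.83 ] [0.4264 0.2461 0.3494] tilt 39.1 az 18.5 x [-0.744 -0.222 -0.63 ] y [-0.298  0.954  0.016] F [0.12 0.31 0.68] op 1.0009521950234315
2 [0.4274 0.2459 0.3448] tilt 39.1 az 18.5 yz -0.0 [-1.03  0.22  0.27  2.42  2.03  0.25 -0.85]
10 [0.5139 0.2707 0.0948] tilt 39.0 az 17.4 yz -0.0 [-0.57  0.92 -0.22  2.42  2.65  0.93 -1.47]
13 [0.5812 0.29   0.0948] tilt 39.1 az 17.5 yz 0.0 [-0.54  0.91 -0.16  2.22  2.66  0.72 -1.38]
[{"dx": 2, "dy": 0, "dz": 4, "turn": -0.03, "grip": 1}, {"dx": 0, "dy": 0, "dz": 0, "turn": 0.0, "grip": 1}, {"dx": 15, "dy": -1, "dz": 42, "turn": 0.0, "grip": 1}, {"dx": 15, "dy": 0, "dz": 42, "turn": 0.02, "grip": 1}, {"dx": 15, "dy": 0, "dz": 42, "turn": 0.0, "grip": 1}, {"dx": 15, "dy": 0, "dz": 42, "turn": 0.0, "grip": 1}, {"dx": 15, "dy": 0, "dz": 42, "turn": 0.0, "grip": 1}, {"dx": 15, "dy": 0, "dz": 42, "turn": 0.0, "grip": 1}, {"dx": 3, "dy": 0, "dz": 7, "turn": 0.0, "grip": 1}, {"dx": 0, "dy": 0, "dz": 0, "turn": 0.0, "grip": 1}, {"dx": -35, "dy": -1, "dz": 28, "turn": 0.0, "grip": 1}, {"dx": -20, "dy": -1, "dz": 16, "turn": -0.0, "grip": 1}, {"dx": 0, "dy": 0, "dz": 0, "turn": -0.0, "grip": 1}]
```

>>> {"method": "send_rows", "body": {
  "series": [
    {"dx": 5, "dy": 0, "dz": 14, "turn": -0.03, "grip": 1},
    {"dx": 15, "dy": -1, "dz": 42, "turn": 0.0, "grip": 1},
    {"dx": 15, "dy": 0, "dz": 42, "turn": 0.02, "grip": 1},
    {"dx": 15, "dy": 0, "dz": 42, "turn": 0.0, "grip": 1},
    {"dx": 15, "dy": 0, "dz": 42, "turn": 0.0, "grip": 1},
    {"dx": 15, "dy": 0, "dz": 42, "turn": 0.0, "grip": 1},
    {"dx": 14, "dy": 0, "dz": 38, "turn": 0.0, "grip": 1},
    {"dx": 0, "dy": 0, "dz": 0, "turn": 0.0, "grip": 1}
  ]
}}

```text
clock: 17.65
tool_pos: [0.5115, 0.2727, 0.0877]
eef_rot: [-0.145, 0.932, 0.051, 0.328]
contact_force: [0.1, -0.8, 0.4]
opening: 1.001
```

```bash
python3 st.py
python3 - <<'E'
from h import *
from search import f,l,O
for c in ['wrist','scene','top']:
    p=snapshot(c); save(p,c+'3'); np.savez('pics/'+c+'3.npz',**p)
E
python3 -c "
from trk import *
f=search.f
go([(T,5)])"
```

```text
17.65 [-0.588  0.94  -0.197  2.421  2.674  0.934 -1.493] [0.5115 0.2727 0.0877] tilt 38.8 az 17.7 x [-0.743 -0.237 -0.626] y [-0.304  0.953 -0.   ] F [ 0.12 -0.83  0.37] op 1.0014199771445924
3 [0.5812 0.29   0.0948] tilt 39.2 az 18.2 yz 0.0 [-0.55  0.91 -0.14  2.23  2.7   0.72 -1.4 ]
[{"dx": -35, "dy": -4, "dz": 28, "turn": -0.0, "grip": 1}, {"dx": -21, "dy": -2, "dz": 18, "turn": -0.0, "grip": 1}, {"dx": 0, "dy": 0, "dz": 0, "turn": -0.0, "grip": 1}]
```

View pics/wrist3.png

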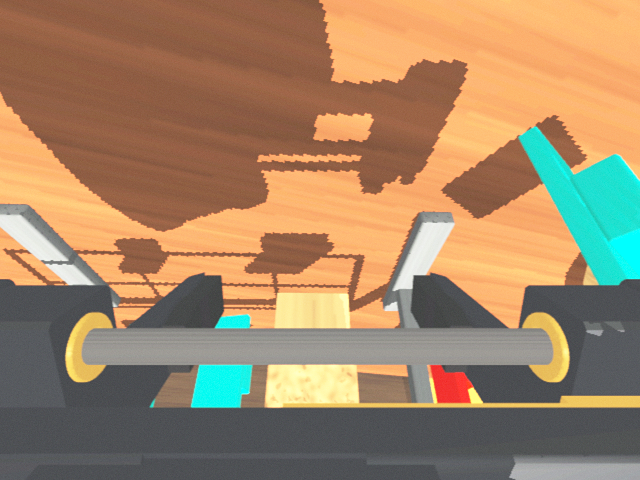

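View pics/top3.png

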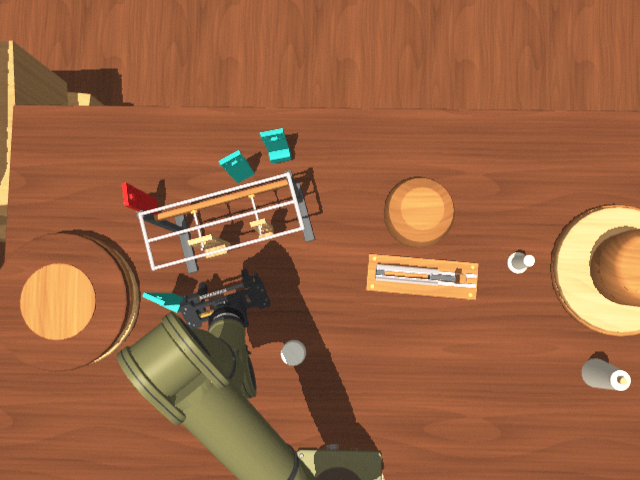

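>>> {"method": "send_rows", "body": {
  "series": [
    {"dx": -20, "dy": -2, "dz": 16, "turn": 0, "grip": 1},
    {"dx": -20, "dy": -2, "dz": 16, "turn": 0, "grip": 1},
    {"dx": -18, "dy": -2, "dz": 16, "turn": 0.0, "grip": 1},
    {"dx": 0, "dy": 0, "dz": 0, "turn": 0.0, "grip": 1}
  ]
}}

```text
clock: 18.2
tool_pos: [0.5875, 0.2935, 0.0988]
eef_rot: [-0.146, 0.929, 0.055, 0.335]
contact_force: [-1.2, 0.4, 0.6]
opening: 1.002
```

```bash
python3 st.py
python3 - <<'E'
from h import *
for c in ['wrist','scene']:
    p=snapshot(c); save(p,c+'4'); np.savez('pics/'+c+'4.npz',**p)
p=cv2.imread('pics/scene4.png'); cv2.imwrite('pics/s4c.png',cv2.resize(p[200:400,300:540],(720,600)))
E
```

```text
18.2 [-0.543  0.905 -0.143  2.214  2.694  0.709 -1.4  ] [0.5875 0.2935 0.0988] tilt 39.7 az 18.2 x [-0.733 -0.234 -0.639] y [-0.308  0.951  0.004] F [-1.21  0.41  0.64] op 1.0015745020254792
```

View pics/wrist4.png

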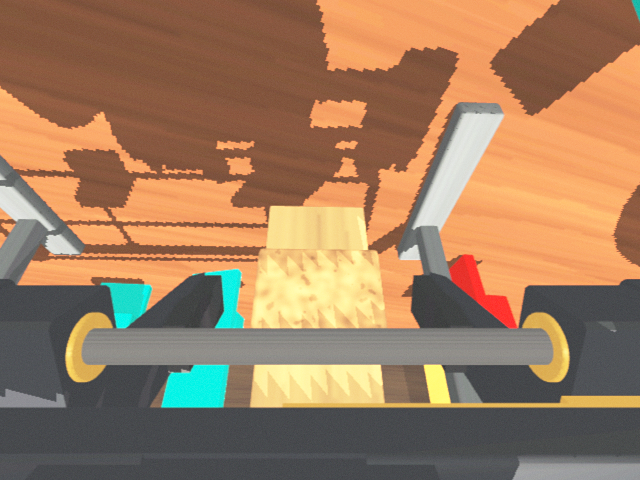

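View pics/s4c.png

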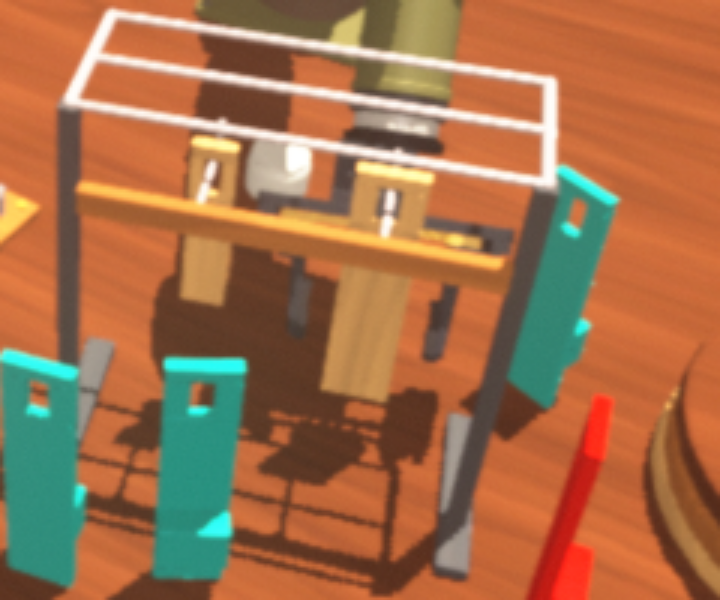

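>>> {"method": "send_rows", "body": {
  "series": [
    {"dx": 0, "dy": 0, "dz": 0, "turn": 0, "grip": 0.7},
    {"dx": 0, "dy": 0, "dz": 0, "turn": 0, "grip": 0.6},
    {"dx": 0, "dy": 0, "dz": 0, "turn": 0, "grip": 0.3},
    {"dx": 0, "dy": 0, "dz": 0, "turn": 0, "grip": 0.3},
    {"dx": 0, "dy": 0, "dz": 0, "turn": 0, "grip": 0.3}
  ],
  "force": 30
}}

```text
clock: 18.8
tool_pos: [0.5825, 0.2927, 0.0925]
eef_rot: [-0.148, 0.931, 0.054, 0.33]
contact_force: [0.3, 0.3, -1.0]
opening: 0.571
```

```bash
python3 st.py
```

```text
18.8 [-0.543  0.913 -0.146  2.219  2.696  0.71  -1.401] [0.5825 0.2927 0.0925] tilt 39.0 az 18.4 x [-0.739 -0.24  -0.629] y [-0.311  0.95   0.003] F [ 0.34  0.3  -0.99] op 0.5712017997055213
```

>>> {"method": "send_rows", "body": {
  "series": [
    {"dx": -4, "dy": 0, "dz": -5, "turn": 0, "grip": 0.3},
    {"dx": -5, "dy": 0, "dz": -6, "turn": 0, "grip": 0.3},
    {"dx": -5, "dy": 0, "dz": -6, "turn": 0, "grip": 0.3},
    {"dx": 0, "dy": 0, "dz": 0, "turn": 0, "grip": 0.3}
  ]
}}

```text
clock: 19.2
tool_pos: [0.5835, 0.2931, 0.1164]
eef_rot: [-0.148, 0.93, 0.055, 0.331]
contact_force: [-0.0, 0.6, -1.0]
opening: 0.562
```

```bash
python3 st.py
python3 - <<'E'
from h import *
from search import f,l,O
p=snapshot('scene'); save(p,'scene5'); a=cv2.imread('pics/scene5.png'); cv2.imwrite('pics/s5c.png',cv2.resize(a[240:340,360:480],(720,600)))
W=cloud(p); d=W-O; x=d@f;y=d@l;z=W[...,2]
m=(x>-.085)&(x<-.025)&(y>.03)&(y<.095)&(z>.06)&(z<.31)
P=W[m].astype(np.float32);c,v=cv2.PCACompute(P,None)[:2]; print(c,v,P.max(0),P[:,2].max(), m.sum())
E
```

```text
19.2 [-0.551  0.861 -0.133  2.217  2.679  0.659 -1.386] [0.5835 0.2931 0.1164] tilt 39.2 az 18.4 x [-0.737 -0.239 -0.632] y [-0.311  0.95   0.004] F [-0.    0.57 -1.04] op 0.5622712322001826
[[0.59084034 0.29377204 0.1819809 ]] [[-0.00683396 -0.00811623  0.9999437 ]
 [-0.32913828  0.9442662   0.00541487]
 [ 0.944257    0.32908276  0.00912444]] [0.6134145  0.32528225 0.29546207] 0.29546207 1621
```

View pics/s5c.png

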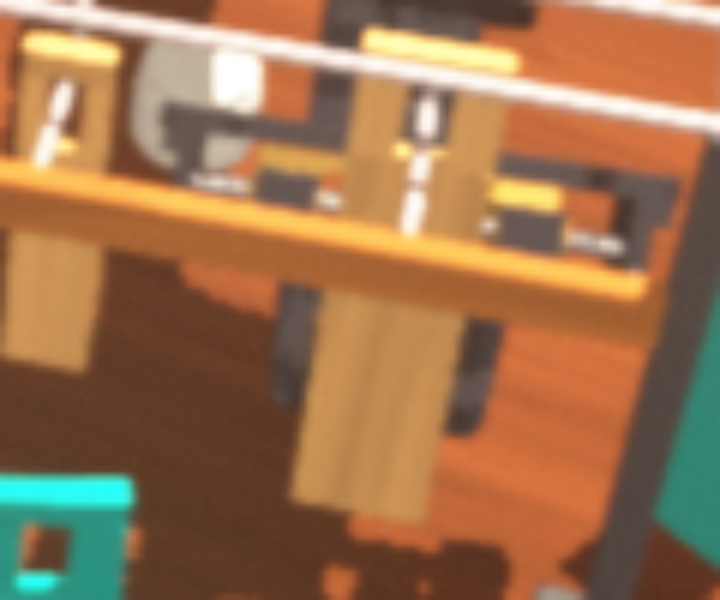

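>>> {"method": "send_rows", "body": {
  "series": [
    {"dx": 10, "dy": 0, "dz": -8, "turn": 0, "grip": 0.3},
    {"dx": 15, "dy": 0, "dz": -12, "turn": 0, "grip": 0.3},
    {"dx": 20, "dy": 1, "dz": -16, "turn": 0, "grip": 0.3},
    {"dx": 28, "dy": 1, "dz": -23, "turn": 0, "grip": 0.3},
    {"dx": 28, "dy": 1, "dz": -23, "turn": 0, "grip": 0.3},
    {"dx": 0, "dy": 0, "dz": 0, "turn": 0, "grip": 0.3}
  ]
}}

```text
clock: 19.85
tool_pos: [0.4743, 0.2688, 0.1087]
eef_rot: [-0.148, 0.932, 0.062, 0.326]
contact_force: [-0.2, 0.7, -1.1]
opening: 0.567
```

```bash
python3 st.py
python3 - <<'E'
from h import *
from search import f,l,O
p=snapshot('scene'); save(p,'scene6'); a=cv2.imread('pics/scene6.png'); cv2.imwrite('pics/s6c.png',cv2.resize(a[180:340,300:520],(800,582)))
E
```

```text
19.85 [-0.492  0.925 -0.438  2.518  2.525  1.066 -1.373] [0.4743 0.2688 0.1087] tilt 38.7 az 19.8 x [-0.743 -0.236 -0.626] y [-0.317  0.948  0.018] F [-0.18  0.68 -1.12] op 0.5666291271715242
```

View pics/s6c.png

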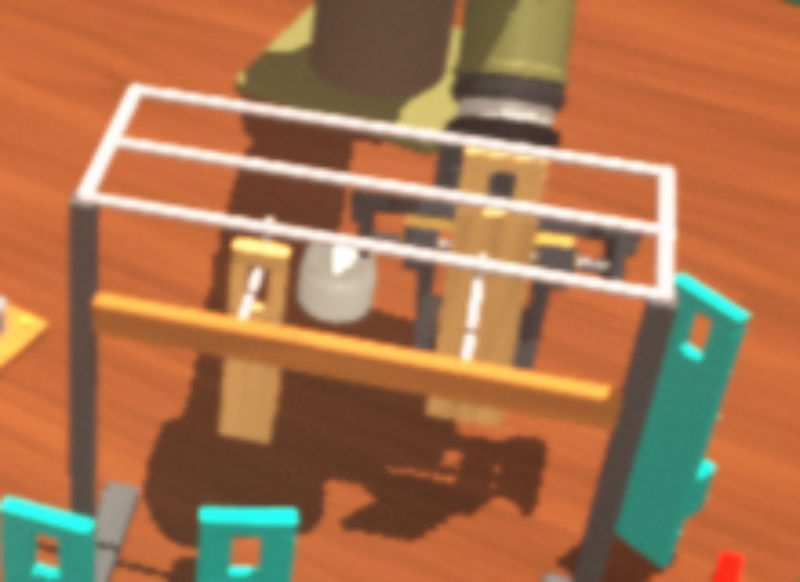

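Run:
```python
from h import *
for c in ['top0','top3']:
    p=dict(np.load(f'pics/{c}.npz')); p={k:(v if v.ndim else v.item()) for k,v in p.items()}
    W=cloud(p); hsv=cv2.cvtColor(p['img'],cv2.COLOR_RGB2HSV)
    x,y,z=W[...,0],W[...,1],W[...,2]
    box=(x>.46)&(x<.60)&(y>-.36)&(y<-.04)
    m=box&(z>.005)
    P=W[m]; 
    # iterative: fit edges in candidate frame
    best=None
    for yaw in np.arange(-6,-1.9,.1):
        a=np.radians(yaw); X=P[:,:2]@np.array([np.cos(a),np.sin(a)]); Y=P[:,:2]@np.array([-np.sin(a),np.cos(a)])
        lo,hi=np.percentile(X,[.7,99.3]); 
        if best is None or hi-lo<best[0]: best=(hi-lo,yaw,lo,hi,*np.percentile(Y,[.3,99.7]))
    print(c,best)
    a=np.radians(best[1]); xg=np.array([np.cos(a),np.sin(a)]); yg=np.array([-xg[1],xg[0]])
    q=(best[2]+best[3])/2*xg; print('x mid line at',q+(-.1556-q[1])/yg[1]*yg)
    hi=P[(P[:,2]>.03)]; Y=hi[:,:2]@yg; X=hi[:,:2]@xg
    print('y profile of z>.03', np.histogram(Y,bins=np.arange(Y.min(),Y.max()+.01,.01)), Y.max(), 'top z>.07',np.percentile(Y[hi[:,2]>.07],[0,50,100]),np.median(X[hi[:,2]>.07]))
    crop=p['img'][235:315,350:500]; cv2.imwrite('pics/'+c+'g.png',cv2.cvtColor(cv2.resize(crop,(800,427),interpolation=cv2.INTER_CUBIC),cv2.COLOR_RGB2BGR))
    for s in ([.5306,-.1556,.042],): print(proj(p,s))
```

```text
top0 (np.float64(0.11822364293707294), np.float64(-2.2000000000000135), np.float64(0.4813199802768579), np.float64(0.5995436232139308), np.float64(-0.32888863382974937), np.float64(-0.03442021429361214))
x mid line at [ 0.53485289 -0.1556    ]
y profile of z>.03 (array([ 5, 36, 74, 22, 20, 20, 34, 66, 57, 41, 41, 45, 48, 43, 41, 43, 41,
       42, 42, 48, 66, 44]), array([-0.27804543, -0.26804543, -0.25804543, -0.24804543, -0.23804543,
       -0.22804543, -0.21804543, -0.20804543, -0.19804543, -0.18804543,
       -0.17804543, -0.16804543, -0.15804543, -0.14804543, -0.13804543,
       -0.12804543, -0.11804543, -0.10804543, -0.09804543, -0.08804543,
       -0.07804543, -0.06804543, -0.05804543])) -0.06094303382706893 top z>.07 [-0.26883377 -0.25780927 -0.25112251] 0.5338687563259701
(np.float64(406.7271754517389), np.float64(274.7984666241557))
top3 (np.float64(0.11766147856711512), np.float64(-3.700000000000008), np.float64(0.48449987597738003), np.float64(0.6021613545444952), np.float64(-0.30990936689077525), np.float64(-0.015214795370114616))
x mid line at [ 0.53440329 -0.1556    ]
y profile of z>.03 (array([ 5, 43, 68, 20, 23, 23, 32, 68, 59, 42, 42, 41, 43, 43, 41, 43, 41,
       44, 41, 49, 60, 44]), array([-0.26311402, -0.25311402, -0.24311402, -0.23311402, -0.22311402,
       -0.21311402, -0.20311402, -0.19311402, -0.18311402, -0.17311402,
       -0.16311402, -0.15311402, -0.14311402, -0.13311402, -0.12311402,
       -0.11311402, -0.10311402, -0.09311402, -0.08311402, -0.07311402,
       -0.06311402, -0.05311402, -0.04311402])) -0.046629840997266546 top z>.07 [-0.25350323 -0.24462423 -0.23659753] 0.5403785883707185
(np.float64(406.7271754517389), np.float64(274.7984666241557))
```

View pics/top0g.png

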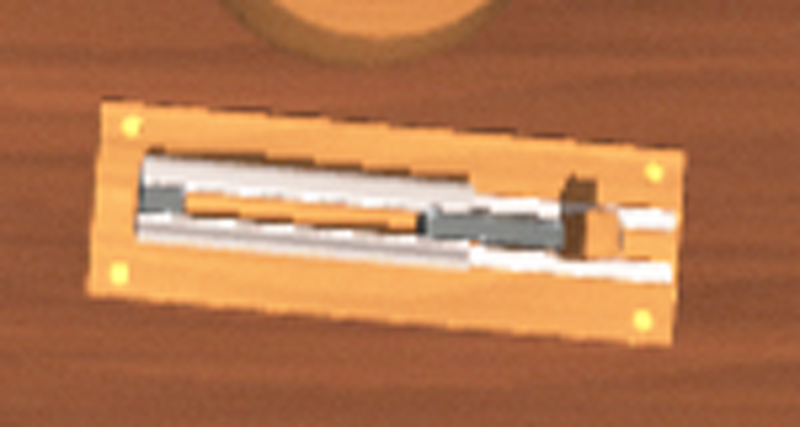

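```bash
cat > unp.py <<'E'
from h import *
def unp(p,u,v,z):
    f=K(p); r=np.array([(u-p['cx'])/f,(v-p['cy'])/f,1]); R=np.array(p['R']); C=-R.T@np.array(p['t']); d=R.T@r
    return C+d*(z-C[2])/d[2]
E
python3 - <<'E'
from unp import *
p=dict(np.load('pics/top0.npz')); p={k:(v if v.ndim else v.item()) for k,v in p.items()}
g=lambda a,b,z: unp(p,350+(a+.5)/5.333-.5,235+(b+.5)/5.333-.5,z)[:2]
TL,TR,BR,BL=[g(*c,.01) for c in ((102,102),(685,152),(670,346),(90,296))]
print(TL,TR,BR,BL); c=(TL+TR+BR+BL)/4; print('c',c)
v=(TL+BL-TR-BR)/2; print('len',np.linalg.norm(v),'yaw',np.degrees(np.arctan2(-v[0],v[1])),'w',np.linalg.norm((TL-BL+TR-BR)/2))
yg=v/np.linalg.norm(v); xg=np.array([yg[1],-yg[0]])
S=[g(*q,.011) for q in ((132,126),(655,172),(642,320),(120,273))]; s=sum(S)/4; print('screws c',s, 'yaw',np.degrees(np.arctan2(-(S[0]+S[3]-S[1]-S[2])[0],(S[0]+S[3]-S[1]-S[2])[1])))
for nm,q,z in (('railL top',(147,157),.042),('railL bot',(138,240),.042),('railR top',(470,180),.042),('railR bot',(467,265),.042),('fixface',(186,198),.042),('jawface',(426,222),.04),('handle c',(604,232),.087),('handle R',(624,235),.087),('handleL',(585,230),.087)):
    d=g(*q,z)-c; print(nm,'x',(d@xg).round(4),'y',(d@yg).round(4))
E
```

```text
[ 0.58215009 -0.06532558] [ 0.56341754 -0.33305377] [ 0.47443822 -0.32611314] [ 0.4926208  -0.06091641]
c [ 0.52815666 -0.19635223]
len 0.2671009647114292 yaw -3.962486888981777 w 0.08943453455491444
screws c [ 0.52865336 -0.19651089] yaw -4.134905807797459
railL top x 0.0194 y 0.1135
railL bot x -0.0183 y 0.1145
railR top x 0.0214 y -0.0319
railR bot x -0.0168 y -0.0333
fixface x 0.0024 y 0.0945
jawface x 0.001 y -0.0139
handle c x 0.0011 y -0.0844
handle R x 0.0006 y -0.0931
handleL x 0.0013 y -0.0762
```

```bash
export KK=3 Q="$(cat Q.txt)"
cat > show2.py <<'E'
import search2 as S,fast,numpy as np,sys
from pr import pr
d=np.load('best2.npz'); t=d['t'][int(sys.argv[1])]
o=S.sim(t,True); q=S.QL; bo=None
for i,r in enumerate(o[7]):
    q=fast.step(q,r)
    if i%2==1: p,R,J,el,wr=fast.fkj(q); print(i,p.round(3),R[:,2].round(2),'y',R[:,1].round(2),q.round(2),'el',el.round(2),'wr',wr.round(2))
pr(o[7],0,20,.3)
E
python3 show2.py 0
```

```text
1 [0.455 0.24  0.198] [ 0.59  0.21 -0.78] y [-0.23  0.97  0.08] [-0.34  0.69 -0.66  2.56  2.3   0.93 -1.27] el [0.37 0.08 0.77] wr [0.26 0.17 0.45]
3 [0.431 0.212 0.286] [ 0.59  0.21 -0.78] y [-0.15  0.98  0.15] [-0.26  0.39 -0.65  2.53  2.15  0.62 -1.2 ] el [0.23 0.02 0.86] wr [0.24 0.14 0.54]
5 [0.41  0.184 0.355] [ 0.59  0.19 -0.78] y [-0.07  0.98  0.19] [-0.23  0.14 -0.54  2.46  1.8   0.34 -0.86] el [ 0.1  -0.02  0.9 ] wr [0.22 0.12 0.61]
7 [0.402 0.164 0.381] [ 0.59  0.16 -0.79] y [-0.02  0.98  0.18] [-0.21  0.05 -0.49  2.42  1.36  0.29 -0.42] el [ 0.05 -0.03  0.91] wr [0.21 0.11 0.64]
9 [0.399 0.144 0.407] [ 0.6   0.13 -0.79] y [-0.03  0.99  0.14] [-0.3  -0.02 -0.34  2.38  0.99  0.3   0.02] el [ 0.01 -0.04  0.91] wr [0.2  0.1  0.66]
11 [0.397 0.117 0.436] [ 0.61  0.11 -0.79] y [-0.11  0.99  0.05] [-0.45 -0.1  -0.14  2.34  0.73  0.36  0.46] el [-0.03 -0.06  0.91] wr [0.2  0.08 0.69]
13 [0.404 0.084 0.421] [ 0.62  0.1  -0.78] y [-0.22  0.97 -0.06] [-0.46 -0.09 -0.02  2.4   0.84  0.27  0.58] el [-0.02 -0.06  0.91] wr [0.2  0.05 0.67]
15 [0.418 0.067 0.405] [ 0.64  0.07 -0.76] y [-
[... 1868 characters left out ...]
, "turn": 0.05, "grip": 0.3}, {"dx": -19, "dy": -24, "dz": -37, "turn": -0.15, "grip": 0.3}, {"dx": -18, "dy": -25, "dz": -37, "turn": -0.15, "grip": 0.3}, {"dx": -17, "dy": -26, "dz": -36, "turn": -0.15, "grip": 0.3}, {"dx": -15, "dy": -28, "dz": -36, "turn": -0.15, "grip": 0.3}, {"dx": 23, "dy": -20, "dz": 37, "turn": -0.1, "grip": 0.3}, {"dx": 25, "dy": -17, "dz": 37, "turn": -0.1, "grip": 0.3}, {"dx": 26, "dy": -16, "dz": 37, "turn": -0.1, "grip": 0.3}, {"dx": 26, "dy": -15, "dz": 37, "turn": -0.1, "grip": 0.3}, {"dx": 27, "dy": -13, "dz": 38, "turn": -0.1, "grip": 0.3}, {"dx": 27, "dy": -12, "dz": 38, "turn": -0.1, "grip": 0.3}, {"dx": 27, "dy": -9, "dz": 39, "turn": -0.1, "grip": 0.3}]
```

>>> {"method": "send_rows", "body": {
  "series": [
    {"dx": -15, "dy": -9, "dz": -45, "turn": 0.05, "grip": 0.3},
    {"dx": -16, "dy": -8, "dz": -45, "turn": 0.05, "grip": 0.3},
    {"dx": -16, "dy": -7, "dz": -45, "turn": 0.05, "grip": 0.3},
    {"dx": -16, "dy": -7, "dz": -45, "turn": 0.05, "grip": 0.3},
    {"dx": -17, "dy": -6, "dz": -45, "turn": 0.05, "grip": 0.3},
    {"dx": -17, "dy": -5, "dz": -45, "turn": 0.05, "grip": 0.3},
    {"dx": -17, "dy": -5, "dz": -45, "turn": 0.05, "grip": 0.3},
    {"dx": -17, "dy": -5, "dz": -45, "turn": 0.05, "grip": 0.3},
    {"dx": -17, "dy": -6, "dz": -45, "turn": 0.05, "grip": 0.3},
    {"dx": -19, "dy": -24, "dz": -37, "turn": -0.15, "grip": 0.3},
    {"dx": -18, "dy": -25, "dz": -37, "turn": -0.15, "grip": 0.3},
    {"dx": -17, "dy": -26, "dz": -36, "turn": -0.15, "grip": 0.3},
    {"dx": -15, "dy": -28, "dz": -36, "turn": -0.15, "grip": 0.3},
    {"dx": 0, "dy": 0, "dz": 0, "turn": 0, "grip": 0.3}
  ],
  "force": 40
}}

```text
clock: 21.3
tool_pos: [0.3943, 0.1053, 0.436]
eef_rot: [-0.054, 0.948, 0.03, 0.312]
contact_force: [-0.3, 0.4, -1.3]
opening: 0.561
```

```bash
python3 st.py; export KK=2;  export Q=$(python3 -c "
from h import *
print(get_state()['q'].round(4).tolist())"); echo "$Q" > Q.txt; 
time timeout 555 python3 search2.py 0 12; python3 show2.py 0
```

```text
21.3 [-0.073 -0.099 -0.427  2.32   0.514  0.35   0.739] [0.3943 0.1053 0.436 ] tilt 36.5 az 8.7 x [-0.799 -0.084 -0.595] y [-0.121  0.992  0.023] F [-0.27  0.36 -1.28] op 0.5608316457864946
2.0832867162417767 (np.float64(1.0415894482139572e-07), np.float64(0.27383178407662345), np.float64(3.0005245613707146e-08), 0.0) q1 [-0.07 -0.06 -0.4   2.35  0.89  0.36  0.77] q [ 0.71  1.03 -0.8   2.49  2.64  1.02 -0.75] 22 [7, 17, 22]
[([-6.0, -20.0, -43.0], -0.15, 4), ([8.0, 13.0, 46.0], -0.15, 3)]
2.2630740659968973 (np.float64(1.0356862602845209e-07), np.float64(0.060302783175494284), np.float64(2.9628335880584382e-08), 0.0) q1 [-0.14 -0.11 -0.41  2.3   0.73  0.46  0.54] q [ 0.7   1.02 -0.77  2.49  2.66  1.   -0.77] 23 [7, 18, 23]
[([5.0, -17.0, -44.0], -0.07, 4), ([-12.0, 18.0, 43.0], 0.04, 3)]
2.583551211490714 (np.float64(1.0369872269028354e-07), np.float64(0.27276219629985204), np.float64(2.923079262011676e-08), 0.0) q1 [-0.07 -0.1  -0.44  2.31  0.73  0.42  0.42] q [ 0.7   1.02 -0.79  2.49  2.64  1.01 -0.76] 23 [7, 18, 23]
[([-9.0, -19.0, -43.0], -0.03, 4), ([3.0, 16.0, 45.0], 0.1, 3)]
2
[... 2533 characters left out ...]
rip": 0.3}, {"dx": 17, "dy": -28, "dz": 31, "turn": 0.12, "grip": 0.3}, {"dx": 16, "dy": -28, "dz": 31, "turn": 0.12, "grip": 0.3}, {"dx": 15, "dy": -28, "dz": 32, "turn": 0.12, "grip": 0.3}, {"dx": 13, "dy": -29, "dz": 32, "turn": 0.12, "grip": 0.3}, {"dx": 10, "dy": -30, "dz": 32, "turn": 0.12, "grip": 0.3}, {"dx": 6, "dy": -31, "dz": 32, "turn": 0.01, "grip": 0.3}, {"dx": 6, "dy": -31, "dz": 32, "turn": 0.0, "grip": 0.3}, {"dx": 0, "dy": -1, "dz": 1, "turn": 0.0, "grip": 0.3}, {"dx": 24, "dy": 0, "dz": 38, "turn": 0.0, "grip": 0.3}, {"dx": 24, "dy": 1, "dz": 38, "turn": -0.0, "grip": 0.3}, {"dx": 24, "dy": 1, "dz": 38, "turn": -0.0, "grip": 0.3}]
real	1m40.678s
user	5m56.076s
sys	0m0.124s
```

Excellent. Run the first 7 rows plus one still row.

>>> {"method": "send_rows", "body": {
  "series": [
    {"dx": 32, "dy": -20, "dz": 30, "turn": -0.15, "grip": 0.3},
    {"dx": 34, "dy": -17, "dz": 30, "turn": -0.15, "grip": 0.3},
    {"dx": 35, "dy": -15, "dz": 30, "turn": -0.15, "grip": 0.3},
    {"dx": 35, "dy": -13, "dz": 30, "turn": -0.15, "grip": 0.3},
    {"dx": -36, "dy": 3, "dz": -31, "turn": -0.15, "grip": 0.3},
    {"dx": -37, "dy": 1, "dz": -31, "turn": -0.15, "grip": 0.3},
    {"dx": -37, "dy": -1, "dz": -31, "turn": -0.15, "grip": 0.3},
    {"dx": 0, "dy": 0, "dz": 0, "turn": 0, "grip": 0.3}
  ]
}}

```text
clock: 22.1
tool_pos: [0.4129, 0.063, 0.4207]
eef_rot: [-0.198, 0.924, -0.076, 0.318]
contact_force: [0.4, -0.1, -0.5]
opening: 0.562
```

Perfect prediction (tilt 38.2, az −4.4). Go to the hover.

>>> {"method": "send_rows", "body": {
  "series": [
    {"dx": 17, "dy": -28, "dz": 31, "turn": 0.12, "grip": 0.3},
    {"dx": 16, "dy": -29, "dz": 31, "turn": 0.12, "grip": 0.3},
    {"dx": 15, "dy": -29, "dz": 31, "turn": 0.12, "grip": 0.3},
    {"dx": 14, "dy": -29, "dz": 31, "turn": 0.12, "grip": 0.3},
    {"dx": 12, "dy": -30, "dz": 32, "turn": 0.12, "grip": 0.3},
    {"dx": 9, "dy": -30, "dz": 32, "turn": 0.12, "grip": 0.3},
    {"dx": 5, "dy": -31, "dz": 32, "turn": 0.05, "grip": 0.3},
    {"dx": 4, "dy": -31, "dz": 32, "turn": 0.0, "grip": 0.3},
    {"dx": 2, "dy": -16, "dz": 17, "turn": 0.0, "grip": 0.3},
    {"dx": 0, "dy": 0, "dz": 0, "turn": 0.0, "grip": 0.3}
  ]
}}

```text
clock: 23.1
tool_pos: [0.5065, -0.1305, 0.2768]
eef_rot: [-0.002, 0.944, -0.029, 0.329]
contact_force: [0.1, 0.9, -1.1]
opening: 0.565
```

```bash
python3 st.py
python3 - <<'E'
from h import *
for c in ['wrist','scene','top']:
    p=snapshot(c); save(p,c+'7'); np.savez('pics/'+c+'7.npz',**p)
p=cv2.imread('pics/scene7.png'); cv2.imwrite('pics/s7c.png',cv2.resize(p[120:320,180:420],(720,600)))
E
python3 -c "
from trk2 import *
go([(PL+[0,0,.05],10)],.3)"
```

```text
23.1 [ 0.684  0.466 -0.69   2.428  2.512  0.431 -0.74 ] [ 0.5065 -0.1305  0.2768] tilt 38.6 az -4.9 x [-0.783 -0.023 -0.622] y [ 0.015  0.998 -0.056] F [ 0.1   0.89 -1.09] op 0.5653730896794038
5 [ 0.5303 -0.1485  0.1015] tilt 38.8 az -4.8 yz 0.0 [ 0.66  0.99 -0.7   2.49  2.71  0.98 -0.84]
[{"dx": 23, "dy": -2, "dz": 39, "turn": 0.1, "grip": 0.3}, {"dx": 23, "dy": -5, "dz": 39, "turn": 0.0, "grip": 0.3}, {"dx": 23, "dy": -5, "dz": 39, "turn": -0.0, "grip": 0.3}, {"dx": 23, "dy": -5, "dz": 38, "turn": -0.0, "grip": 0.3}, {"dx": 1, "dy": 0, "dz": 1, "turn": -0.0, "grip": 0.3}]
```

View pics/wrist7.png

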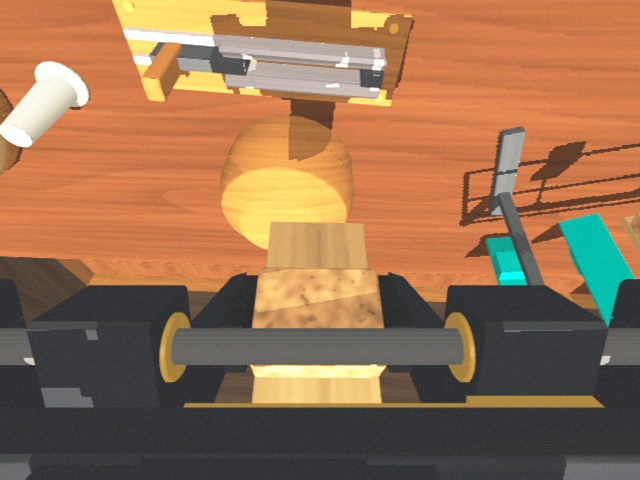

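View pics/s7c.png

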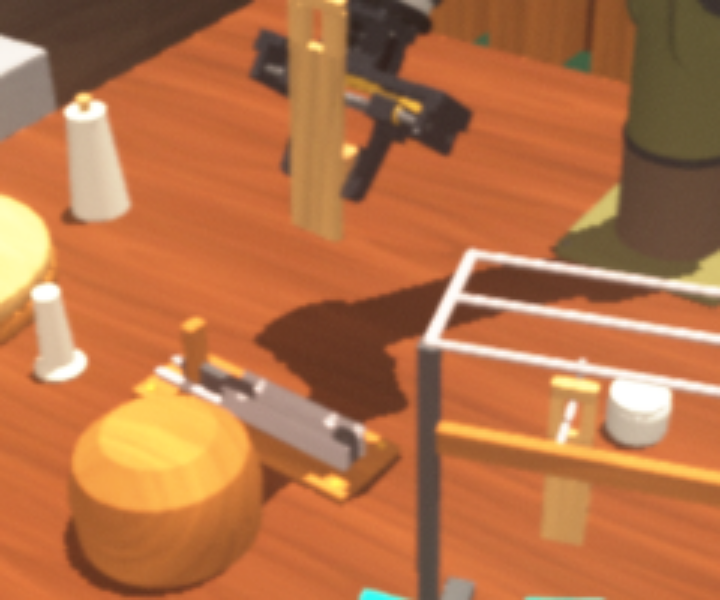

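>>> {"method": "send_rows", "body": {
  "series": [
    {"dx": 23, "dy": -2, "dz": 39, "turn": 0.09, "grip": 0.3},
    {"dx": 23, "dy": -5, "dz": 39, "turn": 0.0, "grip": 0.3},
    {"dx": 23, "dy": -5, "dz": 39, "turn": 0, "grip": 0.3},
    {"dx": 12, "dy": -3, "dz": 21, "turn": 0, "grip": 0.3},
    {"dx": 0, "dy": 0, "dz": 0, "turn": 0, "grip": 0.3}
  ]
}}

```text
clock: 23.75
tool_pos: [0.5294, -0.147, 0.1198]
eef_rot: [0.036, 0.943, -0.015, 0.331]
contact_force: [-0.5, 0.5, -0.3]
opening: 0.564
```

View pics/sc8c.png

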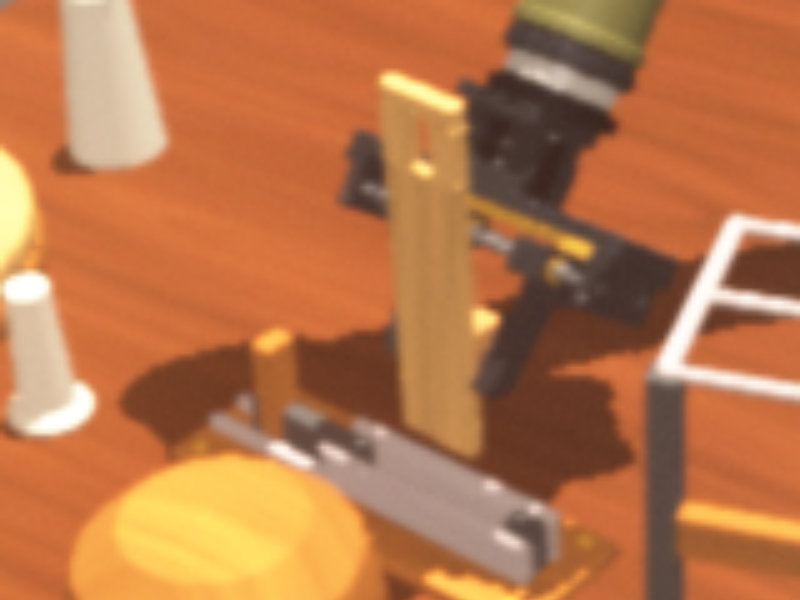

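>>> {"method": "send_rows", "body": {
  "series": [
    {"dx": 10, "dy": 0, "dz": 13, "turn": 0, "grip": 0.3},
    {"dx": 9, "dy": 0, "dz": 11, "turn": 0.0, "grip": 0.3},
    {"dx": 5, "dy": 0, "dz": 6, "turn": 0, "grip": 0.3},
    {"dx": 4, "dy": 0, "dz": 5, "turn": 0, "grip": 0.3},
    {"dx": 4, "dy": 0, "dz": 5, "turn": 0, "grip": 0.3},
    {"dx": 0, "dy": 0, "dz": 0, "turn": 0, "grip": 0.3}
  ]
}}

```text
clock: 24.4
tool_pos: [0.5311, -0.1486, 0.0751]
eef_rot: [0.034, 0.941, -0.017, 0.337]
contact_force: [-7.3, -1.4, 18.7]
opening: 0.565
```

```bash
python3 st.py; python3 meas.py sc9
```

```text
24.4 [ 0.656  1.081 -0.699  2.495  2.745  1.075 -0.822] [ 0.5311 -0.1486  0.0751] tilt 39.4 az -5.0 x [-0.771  0.053 -0.635] y [ 0.076  0.997 -0.009] F [-7.27 -1.38 18.68] op 0.5645929519012101
TCP gauge -0.0011567673017288593 0.007918603975282448 0.07512905444669732
n 870 centre [[0.00883456 0.00982733 0.15512119]] axes [[ 0.008  0.003  1.   ]
 [-0.014  1.    -0.002]
 [ 1.     0.014 -0.009]] min [ 0.0044848  -0.01888834  0.0522704 ] max [0.0122733  0.03515523 0.25404888]
```

>>> {"method": "send_rows", "body": {
  "series": [
    {"dx": 1.2, "dy": 0, "dz": -1, "turn": 0, "grip": 0.3},
    {"dx": 1.2, "dy": 0, "dz": -1, "turn": 0.0, "grip": 0.3},
    {"dx": 0, "dy": 0, "dz": 0, "turn": 0, "grip": 0.3}
  ]
}}

```text
clock: 24.75
tool_pos: [0.5301, -0.1485, 0.075]
eef_rot: [0.035, 0.94, -0.017, 0.338]
contact_force: [-0.7, 0.0, 9.9]
opening: 0.562
```

```bash
python3 st.py
```

```text
24.75 [ 0.656  1.084 -0.701  2.5    2.747  1.084 -0.824] [ 0.5301 -0.1485  0.075 ] tilt 39.5 az -5.0 x [-0.77   0.054 -0.636] y [ 0.077  0.997 -0.009] F [-0.69  0.01  9.88] op 0.5617365231636721
```

>>> {"method": "send_rows", "body": {
  "series": [
    {"dx": 1.2, "dy": 0, "dz": -1, "turn": 0, "grip": 0.3},
    {"dx": 0, "dy": 0, "dz": 0, "turn": 0.0, "grip": 0.3}
  ]
}}

```text
clock: 24.95
tool_pos: [0.529, -0.1484, 0.075]
eef_rot: [0.035, 0.94, -0.017, 0.338]
contact_force: [1.5, 0.3, 6.6]
opening: 0.564
```

```bash
python3 st.py
python3 - <<'E'
from h import *
p=snapshot('top'); save(p,'t10'); a=cv2.imread('pics/t10.png'); cv2.imwrite('pics/t10c.png',cv2.resize(a[230:320,350:500],(800,480),interpolation=2))
p=snapshot('wrist'); save(p,'w10')
E
```

```text
24.95 [ 0.656  1.086 -0.701  2.504  2.748  1.09  -0.825] [ 0.529  -0.1484  0.075 ] tilt 39.6 az -5.0 x [-0.769  0.054 -0.637] y [ 0.077  0.997 -0.009] F [1.51 0.29 6.6 ] op 0.5641667202762645
```

View pics/t10c.png

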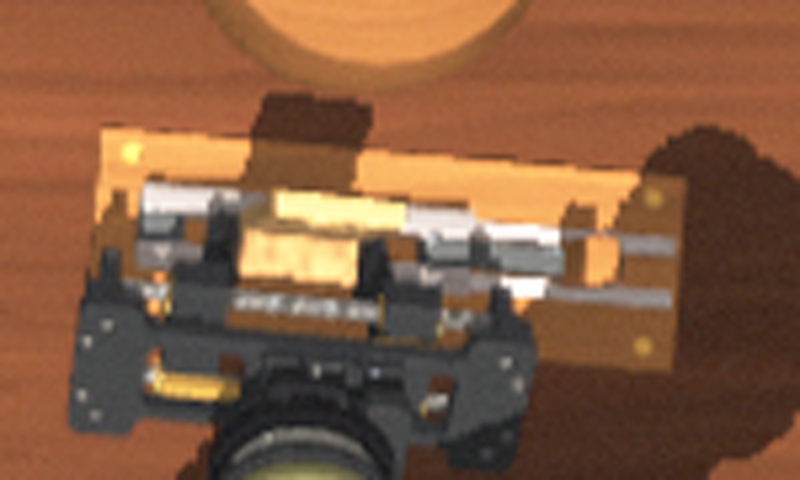

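View pics/w10.png

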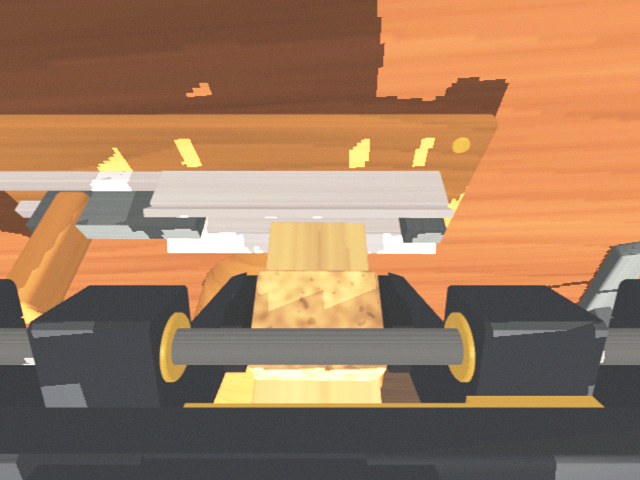

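View pics/w11c.png

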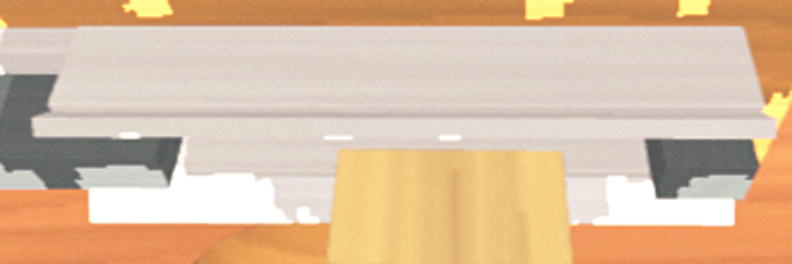

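>>> {"method": "send_rows", "body": {
  "series": [
    {"dx": 1.2, "dy": 0, "dz": -1, "turn": 0, "grip": 0.3},
    {"dx": 1.2, "dy": 0, "dz": -1, "turn": 0.0, "grip": 0.3},
    {"dx": 0, "dy": 0, "dz": 0, "turn": 0.0, "grip": 0.3}
  ]
}}

```text
clock: 25.4
tool_pos: [0.5248, -0.1483, 0.0733]
eef_rot: [0.035, 0.941, -0.017, 0.336]
contact_force: [6.0, -0.2, 1.3]
opening: 0.562
```

```bash
python3 st.py
```

```text
25.4 [ 0.657  1.091 -0.701  2.513  2.749  1.099 -0.827] [ 0.5248 -0.1483  0.0733] tilt 39.3 az -5.1 x [-0.772  0.055 -0.634] y [ 0.078  0.997 -0.009] F [ 5.98 -0.2   1.3 ] op 0.5615794774618847
```

>>> {"method": "send_rows", "body": {
  "series": [
    {"dx": -1, "dy": 0, "dz": 0.8, "turn": 0, "grip": 0.3},
    {"dx": 3.8, "dy": 0, "dz": 4.6, "turn": 0.0, "grip": 0.3},
    {"dx": 0, "dy": 0, "dz": 0, "turn": 0.0, "grip": 0.3}
  ]
}}

```text
clock: 25.7
tool_pos: [0.525, -0.1487, 0.0655]
eef_rot: [0.036, 0.942, -0.017, 0.334]
contact_force: [7.0, -0.1, -0.4]
opening: 0.564
```

```bash
python3 st.py
```

```text
25.7 [ 0.656  1.11  -0.696  2.508  2.755  1.108 -0.824] [ 0.525  -0.1487  0.0655] tilt 39.1 az -5.1 x [-0.774  0.056 -0.631] y [ 0.079  0.997 -0.008] F [ 6.99 -0.09 -0.45] op 0.5644295162004189
```

>>> {"method": "send_rows", "body": {
  "series": [
    {"dx": 2.6, "dy": 0, "dz": 5.6, "turn": 0, "grip": 0.3},
    {"dx": 3, "dy": 0, "dz": 5, "turn": 0.0, "grip": 0.3},
    {"dx": 0, "dy": 0, "dz": 0, "turn": 0.0, "grip": 0.3}
  ]
}}

```text
clock: 26.0
tool_pos: [0.5253, -0.1489, 0.0521]
eef_rot: [0.036, 0.942, -0.017, 0.332]
contact_force: [5.0, 0.2, -3.8]
opening: 0.562
```

```bash
python3 st.py; python3 meas.py sc12
```

```text
26.0 [ 0.654  1.141 -0.688  2.499  2.767  1.123 -0.819] [ 0.5253 -0.1489  0.0521] tilt 38.8 az -5.1 x [-0.777  0.057 -0.627] y [ 0.079  0.997 -0.008] F [ 4.98  0.18 -3.83] op 0.5615242770405855
TCP gauge -0.006886757539754373 0.007160130223933521 0.0523728884793318
n 742 centre [[0.003387   0.00890352 0.14200325]] axes [[ 0.009 -0.007  1.   ]
 [-0.024  1.     0.008]
 [ 1.     0.024 -0.009]] min [-0.0006629  -0.01906926  0.05312445] max [0.00655676 0.03454995 0.23126578]
```

>>> {"method": "send_rows", "body": {
  "series": [
    {"dx": 0.2, "dy": 0, "dz": 1.6, "turn": 0, "grip": 0.3},
    {"dx": 0, "dy": 0, "dz": 0, "turn": 0.0, "grip": 0.3}
  ]
}}

```text
clock: 26.25
tool_pos: [0.5256, -0.1488, 0.0516]
eef_rot: [0.036, 0.943, -0.017, 0.332]
contact_force: [2.2, -0.7, -2.0]
opening: 0.561
```

```bash
python3 st.py
```

```text
26.25 [ 0.654  1.142 -0.687  2.498  2.768  1.122 -0.818] [ 0.5256 -0.1488  0.0516] tilt 38.8 az -5.0 x [-0.777  0.056 -0.627] y [ 0.078  0.997 -0.008] F [ 2.25 -0.65 -1.96] op 0.561110459144603
```

Release.

>>> {"method": "send_rows", "body": {
  "series": [
    {"dx": 0, "dy": 0, "dz": 0, "turn": 0, "grip": 0.66},
    {"dx": 0, "dy": 0, "dz": 0, "turn": 0.0, "grip": 0.72},
    {"dx": 0, "dy": 0, "dz": 0, "turn": 0.0, "grip": 0.72}
  ]
}}

```text
clock: 26.55
tool_pos: [0.526, -0.1487, 0.0522]
eef_rot: [0.035, 0.942, -0.017, 0.333]
contact_force: [-0.2, -0.7, -0.2]
opening: 0.719
```

```bash
python3 st.py; python3 meas.py sc13
```

```text
26.55 [ 0.654  1.141 -0.688  2.498  2.768  1.123 -0.818] [ 0.526  -0.1487  0.0522] tilt 38.9 az -5.0 x [-0.776  0.056 -0.628] y [ 0.078  0.997 -0.008] F [-0.23 -0.75 -0.24] op 0.7192688483929972
TCP gauge -0.006050249655598033 0.0073896954117451735 0.05222983878762637
n 746 centre [[0.00210551 0.00855033 0.14262067]] axes [[-0.    -0.003  1.   ]
 [-0.02   1.     0.003]
 [ 1.     0.02   0.   ]] min [-0.00173386 -0.01864461  0.0518351 ] max [0.00520449 0.03352891 0.2301291 ]
```

View pics/sc13c.png

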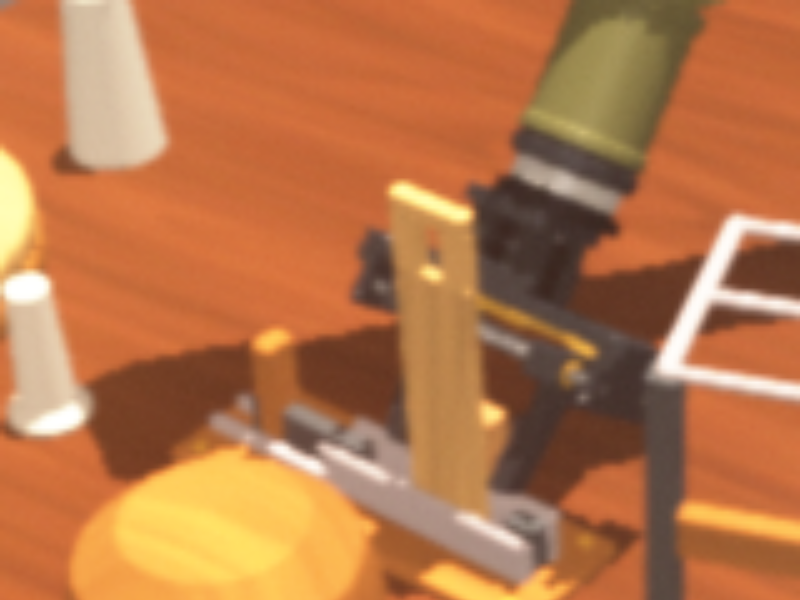

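```bash
cat > push.py <<'E'
from trk2 import *
from h import get_state
xg,yg=S.xg,S.yg; Gc=S.G0-.0045*xg
def gp(x,y,z): return Gc+x*xg+y*yg+np.array([0,0,z])
E
python3 - <<'E'
from push import *
import scipy.spatial.transform as T
s=get_state(); R=T.Rotation.from_quat(s['eef_rot']).as_matrix()
w1=s['tool_pos']-.085*R[:,2]
go([(w1,4),(gp(-.05,-.177,.14),12),(gp(.006,-.177,.056),10)],.4)
E
```

```text
4 [ 0.4902 -0.1522  0.1204] tilt 37.2 az -4.1 yz 0.004 [ 0.98  1.28 -1.46  2.55  2.16  1.36 -0.22]
9 [ 0.4648 -0.3293  0.14  ] tilt 37.2 az -4.2 yz -0.0 [ 1.46  1.19 -1.37  2.28  2.05  0.82  0.38]
13 [ 0.5207 -0.3333  0.056 ] tilt 37.2 az -4.2 yz 0.0 [ 1.35  1.38 -1.29  2.17  2.2   0.88  0.39]
[{"dx": 0, "dy": 0, "dz": -45, "turn": 0.01, "grip": 0.4}, {"dx": 4, "dy": 2, "dz": -45, "turn": -0.0, "grip": 0.4}, {"dx": 13, "dy": 6, "dz": -29, "turn": -0.0, "grip": 0.4}, {"dx": 17, "dy": 7, "dz": -14, "turn": -0.01, "grip": 0.4}, {"dx": -1, "dy": -45, "dz": -6, "turn": -0.01, "grip": 0.4}, {"dx": 0, "dy": -45, "dz": -6, "turn": 0.0, "grip": 0.4}, {"dx": -1, "dy": -45, "dz": -6, "turn": 0.0, "grip": 0.4}, {"dx": -1, "dy": -45, "dz": -6, "turn": 0.0, "grip": 0.4}, {"dx": 0, "dy": -1, "dz": 0, "turn": 0.0, "grip": 0.4}, {"dx": 3, "dy": 0, "dz": 45, "turn": 0.0, "grip": 0.4}, {"dx": 3, "dy": 0, "dz": 45, "turn": -0.0, "grip": 0.4}, {"dx": 1, "dy": 0, "dz": 11, "turn": -0.0, "grip": 0.4}, {"dx": 0, "dy": 0, "dz": 0, "turn": -0.0, "grip": 0.4}]
```

Run:
```python
from push import *
s=get_state()
for d in ((-.02,.001,.07),(-.03,.002,.06)):
    w1=s['tool_pos']+np.array(d)
    go([(w1,5),(w1+[-.03,0,.03],3),(gp(-.05,-.177,.15),12),(gp(.006,-.177,.056),10)],.72,vmax=.03 if 0 else .04)
```

```text
3 [ 0.5065 -0.1479  0.1223] tilt 38.9 az -5.0 yz 0.0 [ 0.69  0.96 -0.76  2.55  2.67  1.01 -0.83]
6 [ 0.4882 -0.1535  0.155 ] tilt 37.8 az -4.6 yz 0.002 [ 0.98  1.11 -1.37  2.56  2.18  1.2  -0.33]
12 [ 0.4648 -0.3293  0.15  ] tilt 37.8 az -4.6 yz -0.0 [ 1.41  1.06 -1.21  2.29  2.18  0.66  0.19]
16 [ 0.5207 -0.3333  0.056 ] tilt 37.8 az -4.6 yz 0.0 [ 1.3   1.29 -1.14  2.18  2.33  0.77  0.19]
[{"dx": -16, "dy": 0, "dz": -37, "turn": 0.01, "grip": 0.72}, {"dx": -13, "dy": 0, "dz": -30, "turn": 0.0, "grip": 0.72}, {"dx": 0, "dy": 0, "dz": 0, "turn": -0.0, "grip": 0.72}, {"dx": 4, "dy": -2, "dz": -40, "turn": -0.0, "grip": 0.72}, {"dx": 10, "dy": 2, "dz": -25, "turn": -0.0, "grip": 0.72}, {"dx": 13, "dy": 4, "dz": -11, "turn": -0.0, "grip": 0.72}, {"dx": 2, "dy": -40, "dz": 0, "turn": -0.0, "grip": 0.72}, {"dx": 2, "dy": -40, "dz": 0, "turn": 0.0, "grip": 0.72}, {"dx": 2, "dy": -40, "dz": 0, "turn": 0.0, "grip": 0.72}, {"dx": 2, "dy": -40, "dz": 0, "turn": 0.0, "grip": 0.72}, {"dx": 1, "dy": -18, "dz": 0, "turn": 0.0, "grip": 0.72}, {"dx": 0, "dy": 0, "dz": 0, "turn": 0.0, "grip": 0.72}, {
[... 982 characters left out ...]
x": 18, "dy": 7, "dz": -13, "turn": -0.01, "grip": 0.72}, {"dx": 16, "dy": 7, "dz": -8, "turn": -0.01, "grip": 0.72}, {"dx": 0, "dy": -40, "dz": -2, "turn": -0.01, "grip": 0.72}, {"dx": 0, "dy": -40, "dz": -2, "turn": 0.0, "grip": 0.72}, {"dx": 0, "dy": -40, "dz": -2, "turn": 0.0, "grip": 0.72}, {"dx": 0, "dy": -40, "dz": -2, "turn": 0.0, "grip": 0.72}, {"dx": 0, "dy": -17, "dz": -1, "turn": 0.0, "grip": 0.72}, {"dx": 0, "dy": 0, "dz": 0, "turn": 0.0, "grip": 0.72}, {"dx": 4, "dy": 0, "dz": 40, "turn": 0.0, "grip": 0.72}, {"dx": 4, "dy": 0, "dz": 40, "turn": -0.0, "grip": 0.72}, {"dx": 3, "dy": 0, "dz": 29, "turn": -0.0, "grip": 0.72}, {"dx": 0, "dy": 0, "dz": 0, "turn": -0.0, "grip": 0.72}]
```

>>> {"method": "send_rows", "body": {
  "series": [
    {"dx": -12, "dy": 0, "dz": -27, "turn": 0, "grip": 0.72},
    {"dx": -12, "dy": 0, "dz": -27, "turn": 0.0, "grip": 0.72},
    {"dx": -5, "dy": 0, "dz": -13, "turn": 0.0, "grip": 0.72},
    {"dx": 0, "dy": 0, "dz": 0, "turn": 0.0, "grip": 0.72}
  ]
}}

```text
clock: 27.0
tool_pos: [0.5072, -0.1469, 0.1243]
eef_rot: [0.035, 0.942, -0.017, 0.334]
contact_force: [0.2, -0.4, -0.0]
opening: 0.717
```

```bash
python3 st.py
python3 - <<'E'
from push import *
s=get_state()
go([(gp(-.025,-.1,.13),8),(gp(-.02,-.177,.13),8),(gp(.006,-.177,.056),10)],.4,vmax=.04)
from h import *
p=snapshot('scene');save(p,'sc14'); a=cv2.imread('pics/sc14.png'); cv2.imwrite('pics/sc14c.png',cv2.resize(a[160:310,190:350],(800,750))[:600])
E
```

```text
27.0 [ 0.688  0.959 -0.759  2.558  2.672  1.019 -0.825] [ 0.5072 -0.1469  0.1243] tilt 39.1 az -5.1 x [-0.774  0.055 -0.63 ] y [ 0.078  0.997 -0.009] F [ 0.16 -0.4  -0.01] op 0.7170597151921827
4 [ 0.4952 -0.2543  0.13  ] tilt 39.1 az -5.1 yz -0.0 [ 0.98  0.91 -0.71  2.42  2.85  0.7  -0.7 ]
7 [ 0.4948 -0.3314  0.13  ] tilt 39.1 az -5.1 yz -0.0 [ 1.13  0.91 -0.68  2.26  2.94  0.47 -0.64]
10 [ 0.5207 -0.3333  0.056 ] tilt 39.1 az -5.1 yz 0.0 [ 1.07  1.07 -0.65  2.21  2.97  0.58 -0.61]
[{"dx": 0, "dy": -40, "dz": -2, "turn": 0.01, "grip": 0.4}, {"dx": -1, "dy": -40, "dz": -2, "turn": 0.0, "grip": 0.4}, {"dx": -1, "dy": -28, "dz": -2, "turn": 0.0, "grip": 0.4}, {"dx": 0, "dy": 0, "dz": 0, "turn": 0.0, "grip": 0.4}, {"dx": -3, "dy": -40, "dz": 2, "turn": 0.0, "grip": 0.4}, {"dx": -2, "dy": -37, "dz": 2, "turn": 0.0, "grip": 0.4}, {"dx": 0, "dy": 0, "dz": 0, "turn": 0.0, "grip": 0.4}, {"dx": 14, "dy": 0, "dz": 38, "turn": 0.0, "grip": 0.4}, {"dx": 13, "dy": 0, "dz": 36, "turn": -0.0, "grip": 0.4}, {"dx": 0, "dy": 0, "dz": 0, "turn": -0.0, "grip": 0.4}]
```

View pics/sc14c.png

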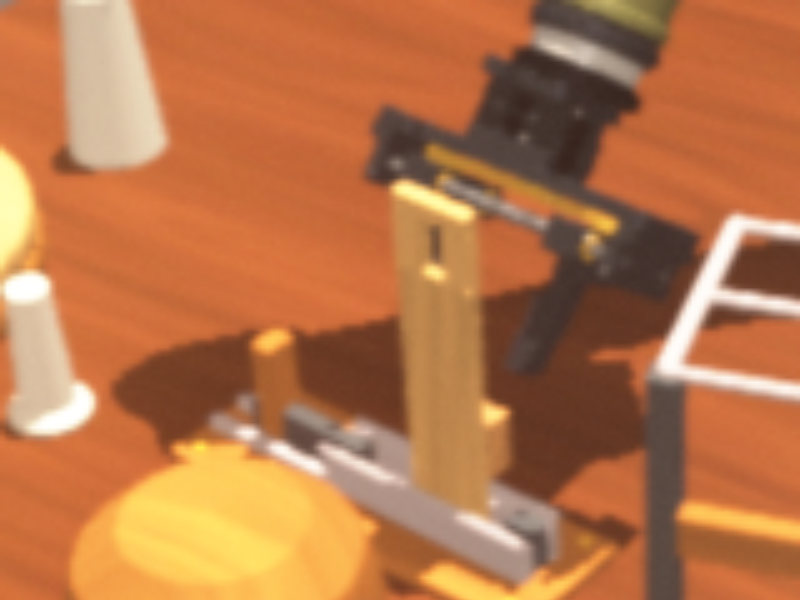

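>>> {"method": "send_rows", "body": {
  "series": [
    {"dx": 0, "dy": -40, "dz": -2, "turn": 0.01, "grip": 0.72},
    {"dx": -1, "dy": -40, "dz": -2, "turn": 0.0, "grip": 0.6},
    {"dx": -1, "dy": -28, "dz": -2, "turn": 0.0, "grip": 0.4},
    {"dx": -3, "dy": -40, "dz": 2, "turn": 0.0, "grip": 0.4},
    {"dx": -2, "dy": -37, "dz": 2, "turn": 0.0, "grip": 0.4},
    {"dx": 0, "dy": 0, "dz": 0, "turn": 0.0, "grip": 0.4}
  ]
}}

```text
clock: 27.65
tool_pos: [0.4947, -0.3395, 0.1277]
eef_rot: [0.045, 0.942, -0.019, 0.333]
contact_force: [-0.9, 0.1, -0.7]
opening: 0.4
```

```bash
python3 st.py
python3 - <<'E'
from push import *
go([(gp(.006,-.177,.056),10)],.4,vmax=.04)
from h import *
p=snapshot('wrist');save(p,'w15'); np.savez('pics/w15.npz',**p)
q=snapshot('scene');save(q,'sc15'); a=cv2.imread('pics/sc15.png'); cv2.imwrite('pics/sc15c.png',cv2.resize(a[160:310,190:350],(800,750))[:600])
for r in regions_of(p,'jaw_grip')[:1]:
    W=cloud(p)[r['pixels']]; d=W-Gc; h=d[(d[:,2]>.05)]; print(r['score'],r['extent'],'x',np.nanpercentile(h@xg,[2,50,98]),'y',np.nanpercentile(h@yg,[2,50,98]),'z',np.nanpercentile(h[:,2],[98]))
s=get_state(); d=s['tool_pos']-Gc; print('tcp',d@xg,d@yg,d[2])
E
```

```text
27.65 [ 1.133  0.911 -0.678  2.253  2.938  0.469 -0.634] [ 0.4947 -0.3395  0.1277] tilt 39.0 az -6.0 x [-0.774  0.072 -0.629] y [ 0.098  0.995 -0.006] F [-0.94  0.07 -0.69] op 0.4004317329356932
3 [ 0.5207 -0.3333  0.056 ] tilt 39.0 az -6.0 yz 0.0 [ 1.06  1.07 -0.65  2.21  2.95  0.6  -0.62]
[{"dx": 13, "dy": 5, "dz": 38, "turn": 0.01, "grip": 0.4}, {"dx": 12, "dy": 4, "dz": 34, "turn": -0.0, "grip": 0.4}, {"dx": 0, "dy": 0, "dz": 0, "turn": -0.0, "grip": 0.4}]
0.62 [377.0, 151.8, 517.1, 251.6] x [-0.01170267 -0.00999783  0.00745132] y [-0.13342375 -0.12768148 -0.1186262 ] z [0.08650218]
tcp -0.01945442203877841 -0.17584806276759332 0.12802202009393632
```

View pics/w15.png

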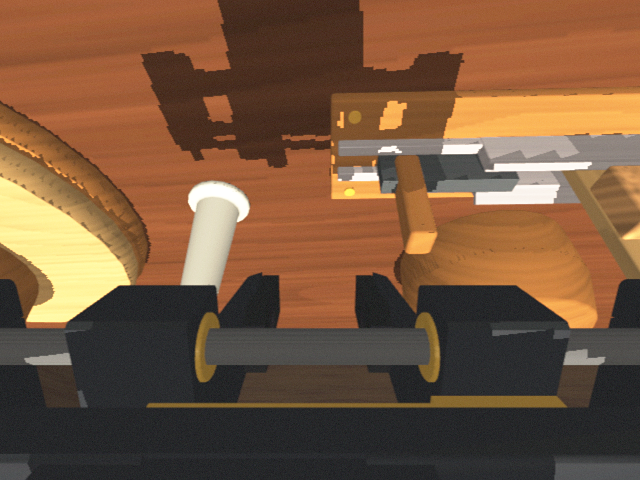

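View pics/sc15c.png

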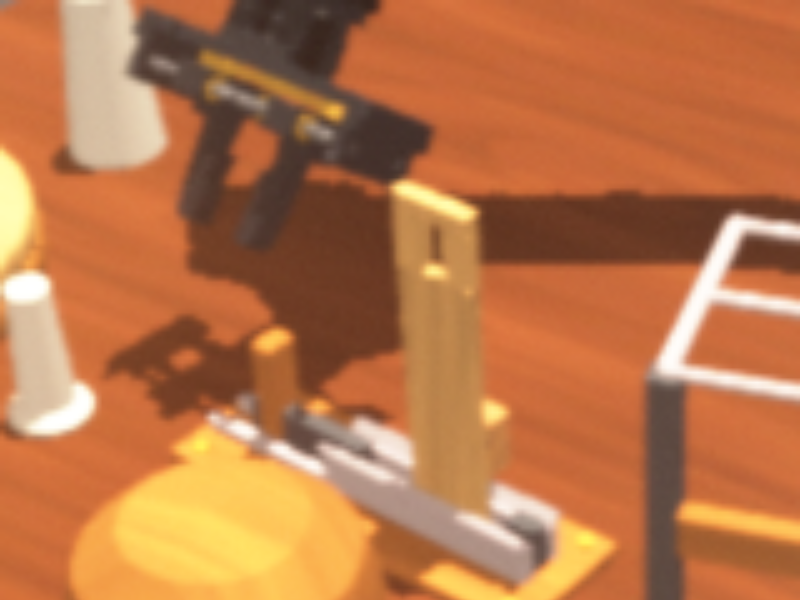

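Run:
```python
from push import *
go([(gp(.006,-.182,.056),10)],.4,vmax=.04)
```

```text
3 [ 0.5203 -0.3383  0.056 ] tilt 38.9 az -4.9 yz 0.0 [ 1.08  1.07 -0.65  2.2   2.97  0.56 -0.6 ]
[{"dx": 13, "dy": -3, "dz": 38, "turn": -0.0, "grip": 0.4}, {"dx": 12, "dy": -3, "dz": 34, "turn": -0.0, "grip": 0.4}, {"dx": 0, "dy": 0, "dz": 0, "turn": -0.0, "grip": 0.4}]
```

>>> {"method": "send_rows", "body": {
  "series": [
    {"dx": 13, "dy": -3, "dz": 38, "turn": 0, "grip": 0.4},
    {"dx": 12, "dy": -3, "dz": 34, "turn": 0.0, "grip": 0.4},
    {"dx": 0, "dy": 0, "dz": 0, "turn": 0.0, "grip": 0.4}
  ]
}}

```text
clock: 28.1
tool_pos: [0.5209, -0.3367, 0.0529]
eef_rot: [0.04, 0.943, -0.012, 0.331]
contact_force: [-0.8, 0.9, 0.8]
opening: 0.397
```

```bash
python3 st.py
python3 - <<'E'
from push import *
s=get_state(); d=s['tool_pos']-Gc; print('tcp',d@xg,d@yg,d[2])
go([(gp(.006,-.12,.056),10)],.4,vmax=.01)
E
```

```text
28.1 [ 1.078  1.077 -0.645  2.194  2.971  0.557 -0.601] [ 0.5209 -0.3367  0.0529] tilt 38.7 az -4.5 x [-0.778  0.067 -0.625] y [0.083 0.997 0.004] F [-0.79  0.86  0.84] op 0.39661553340222905
tcp 0.0064005767068228804 -0.18041866572767892 0.05293122025782683
7 [ 0.5247 -0.2764  0.056 ] tilt 38.7 az -4.5 yz 0.0 [ 0.97  1.08 -0.66  2.3   2.9   0.72 -0.64]
[{"dx": 0, "dy": 10, "dz": 0, "turn": -0.01, "grip": 0.4}, {"dx": 0, "dy": 10, "dz": 0, "turn": -0.0, "grip": 0.4}, {"dx": 0, "dy": 10, "dz": 0, "turn": -0.0, "grip": 0.4}, {"dx": 0, "dy": 10, "dz": 0, "turn": -0.0, "grip": 0.4}, {"dx": 0, "dy": 10, "dz": 0, "turn": -0.0, "grip": 0.4}, {"dx": 0, "dy": 10, "dz": 0, "turn": -0.0, "grip": 0.4}, {"dx": 0, "dy": 1, "dz": 0, "turn": -0.0, "grip": 0.4}]
```

>>> {"method": "send_rows", "body": {
  "series": [
    {"dx": -1, "dy": 4, "dz": -1.5, "turn": 0, "grip": 0.4},
    {"dx": 0, "dy": 4, "dz": 0, "turn": 0.0, "grip": 0.4},
    {"dx": 0, "dy": 4, "dz": 0, "turn": 0.0, "grip": 0.4},
    {"dx": 0, "dy": 4, "dz": 0, "turn": 0.0, "grip": 0.4},
    {"dx": 0, "dy": 4, "dz": 0, "turn": 0.0, "grip": 0.4},
    {"dx": 0, "dy": 4, "dz": 0, "turn": 0.0, "grip": 0.4},
    {"dx": 0, "dy": 4, "dz": 0, "turn": 0.0, "grip": 0.4}
  ]
}}

```text
clock: 28.8
tool_pos: [0.5234, -0.3125, 0.0595]
eef_rot: [0.041, 0.942, -0.016, 0.333]
contact_force: [-1.1, -1.7, 1.1]
opening: 0.4
```

```bash
cat > pj.py <<'E'
from push import *
s=get_state(); d=s['tool_pos']-Gc; print(s['clock'],'tcp',(d@xg).round(4),(d@yg).round(4),d[2].round(4),'F',s['contact_force'].round(1),'op',s['opening'].round(3),'pred jaw', d@yg+.0352*s['opening']/.4+.008+.07+.055)
E
python3 pj.py
```

```text
Traceback (most recent call last):
  File "pj.py", line 2, in <module>
    s=get_state(); d=s['tool_pos']-Gc; print(s['clock'],'tcp',(d@xg).round(4),(d@yg).round(4),d[2].round(4),'F',s['contact_force'].round(1),'op',s['opening'].round(3),'pred jaw', d@yg+.0352*s['opening']/.4+.008+.07+.055)
                                                                                                                                                 ^^^^^^^^^^^^^^^^^^
AttributeError: 'float' object has no attribute 'round'
```

```bash
sed -i "s/s\['opening'\].round(3)/s['opening']/" pj.py; python3 pj.py
python3 - <<'E'
from h import *
q=snapshot('scene');save(q,'sc16'); a=cv2.imread('pics/sc16.png'); cv2.imwrite('pics/sc16c.png',cv2.resize(a[160:310,190:350],(800,750))[:600])
E
```

```text
28.8 tcp 0.0072 -0.1561 0.0595 F [-1.1 -1.7  1.1] op 0.3999480779773085 pred jaw 0.012143924569222482
```

View pics/sc16c.png

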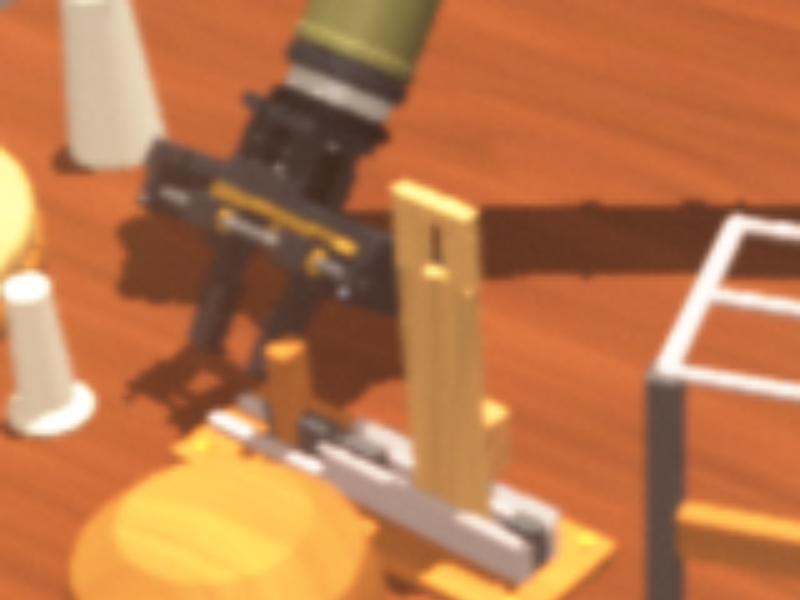

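>>> {"method": "send_rows", "body": {
  "series": [
    {"dx": 0, "dy": 4, "dz": 0, "turn": 0, "grip": 0.4},
    {"dx": 0, "dy": 4, "dz": 0, "turn": 0.0, "grip": 0.4},
    {"dx": 0, "dy": 4, "dz": 0, "turn": 0.0, "grip": 0.4},
    {"dx": 0, "dy": 4, "dz": 0, "turn": 0.0, "grip": 0.4},
    {"dx": 0, "dy": 4, "dz": 0, "turn": 0.0, "grip": 0.4},
    {"dx": 0, "dy": 3, "dz": 0, "turn": 0.0, "grip": 0.4},
    {"dx": 0, "dy": 3, "dz": 0, "turn": 0.0, "grip": 0.4},
    {"dx": 0, "dy": 3, "dz": 0, "turn": 0.0, "grip": 0.4},
    {"dx": 0, "dy": 3, "dz": 0, "turn": 0.0, "grip": 0.4}
  ]
}}

```text
clock: 29.75
tool_pos: [0.5258, -0.28, 0.059]
eef_rot: [0.04, 0.942, -0.015, 0.333]
contact_force: [-1.8, -2.3, 2.3]
opening: 0.399
```

```bash
python3 pj.py
python3 - <<'E'
from h import *
q=snapshot('scene');save(q,'sc17'); a=cv2.imread('pics/sc17.png'); cv2.imwrite('pics/sc17c.png',cv2.resize(a[160:310,190:350],(800,750))[:600])
E
```

```text
29.75 tcp 0.0073 -0.1235 0.059 F [-1.8 -2.3  2.3] op 0.3987067030304484 pred jaw 0.04457765722958757
```

View pics/sc17c.png

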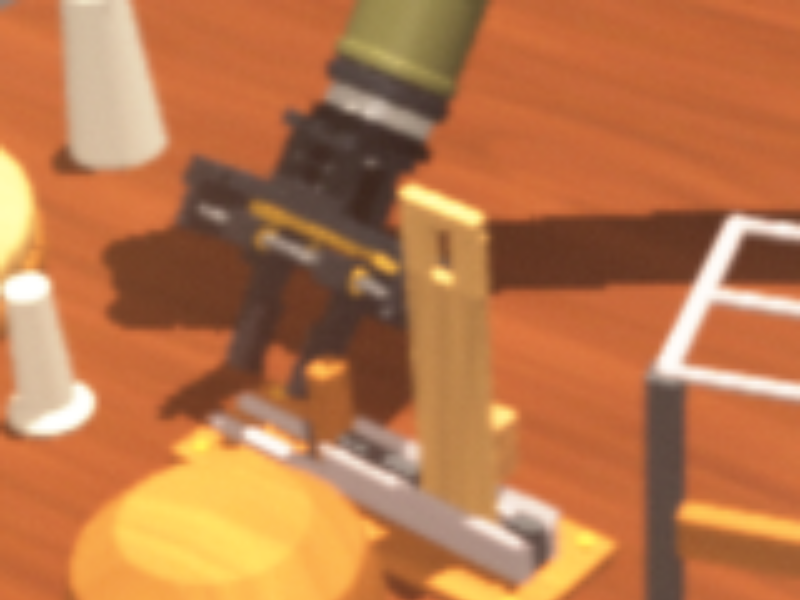

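>>> {"method": "send_rows", "body": {
  "series": [
    {"dx": 0, "dy": 3, "dz": 0, "turn": 0, "grip": 0.4},
    {"dx": 0, "dy": 3, "dz": 0, "turn": 0.0, "grip": 0.4},
    {"dx": 0, "dy": 3, "dz": 0, "turn": 0.0, "grip": 0.4},
    {"dx": 0, "dy": 2, "dz": 0, "turn": 0.0, "grip": 0.4}
  ]
}}

```text
clock: 30.2
tool_pos: [0.5267, -0.2685, 0.0589]
eef_rot: [0.04, 0.942, -0.015, 0.333]
contact_force: [-1.6, -1.6, 0.4]
opening: 0.398
```

```bash
python3 pj.py
```

```text
30.2 tcp 0.0074 -0.112 0.0589 F [-1.6 -1.6  0.4] op 0.3978401126662365 pred jaw 0.05601043600120429
```

>>> {"method": "send_rows", "body": {
  "series": [
    {"dx": 0, "dy": 1.5, "dz": 0, "turn": 0, "grip": 0.4},
    {"dx": 0, "dy": 1.5, "dz": 0, "turn": 0.0, "grip": 0.4},
    {"dx": 0, "dy": 0, "dz": 0, "turn": 0.0, "grip": 0.4}
  ]
}}

```text
clock: 30.5
tool_pos: [0.527, -0.2656, 0.0589]
eef_rot: [0.04, 0.942, -0.015, 0.333]
contact_force: [-1.2, -0.4, 1.1]
opening: 0.399
```

```bash
python3 pj.py
```

```text
30.5 tcp 0.0075 -0.109 0.0589 F [-1.2 -0.4  1.1] op 0.3987152723717779 pred jaw 0.05905565660243509
```

>>> {"method": "send_rows", "body": {
  "series": [
    {"dx": 0, "dy": 1.5, "dz": 0, "turn": 0, "grip": 0.4},
    {"dx": 0, "dy": 1, "dz": 0, "turn": 0.0, "grip": 0.4}
  ]
}}

```text
clock: 30.7
tool_pos: [0.5271, -0.2649, 0.0589]
eef_rot: [0.041, 0.942, -0.016, 0.333]
contact_force: [-2.6, -5.8, 2.9]
opening: 0.399
```

```bash
python3 pj.py
```

```text
30.7 tcp 0.0075 -0.1083 0.0589 F [-2.6 -5.8  2.9] op 0.39937171635659857 pred jaw 0.0598201084960077
```

Force is rising (5.8 N) at jaw ≈ 0.060: closing on the board. Press a little more.

>>> {"method": "send_rows", "body": {
  "series": [
    {"dx": 0, "dy": 0.8, "dz": 0, "turn": 0, "grip": 0.4},
    {"dx": 0, "dy": 0, "dz": 0, "turn": 0.0, "grip": 0.4}
  ]
}}

```text
clock: 30.9
tool_pos: [0.5271, -0.265, 0.0589]
eef_rot: [0.042, 0.942, -0.017, 0.333]
contact_force: [-4.7, -6.0, 3.4]
opening: 0.4
```

```bash
python3 pj.py
```

```text
30.9 tcp 0.0075 -0.1084 0.0589 F [-4.7 -6.   3.4] op 0.3999476874351438 pred jaw 0.05978623573249701
```

>>> {"method": "send_rows", "body": {
  "series": [
    {"dx": 0, "dy": 1, "dz": 0, "turn": 0, "grip": 0.4},
    {"dx": 0, "dy": 0.6, "dz": 0, "turn": 0.0, "grip": 0.4},
    {"dx": 0, "dy": 0, "dz": 0, "turn": 0.0, "grip": 0.4}
  ]
}}

```text
clock: 31.2
tool_pos: [0.527, -0.2649, 0.0589]
eef_rot: [0.043, 0.942, -0.018, 0.333]
contact_force: [-6.1, -8.9, 4.1]
opening: 0.4
```

```bash
python3 pj.py
```

```text
31.2 tcp 0.0074 -0.1083 0.0589 F [-6.1 -8.9  4.1] op 0.3999597507369988 pred jaw 0.0598477176875045
```

>>> {"method": "send_rows", "body": {
  "series": [
    {"dx": 0, "dy": 0.8, "dz": 0, "turn": 0, "grip": 0.4},
    {"dx": 0, "dy": 0, "dz": 0, "turn": 0.0, "grip": 0.4},
    {"dx": 0, "dy": 0, "dz": 0, "turn": 0.0, "grip": 0.4}
  ]
}}

```text
clock: 31.5
tool_pos: [0.5269, -0.2649, 0.059]
eef_rot: [0.043, 0.942, -0.019, 0.333]
contact_force: [-5.2, -9.2, 4.5]
opening: 0.398
```

```bash
python3 pj.py
python3 - <<'E'
from unp import *
from push import *
q=snapshot('scene');save(q,'sc18'); a=cv2.imread('pics/sc18.png'); cv2.imwrite('pics/sc18c.png',cv2.resize(a[160:310,190:350],(800,750))[:600])
p=snapshot('top'); save(p,'t18'); np.savez('pics/t18.npz',**p); a=cv2.imread('pics/t18.png'); cv2.imwrite('pics/t18c.png',cv2.resize(a[235:315,350:500],(800,427),interpolation=2))
go([(gp(.006,-.15,.06),8),(gp(-.03,-.16,.15),10)],.4,vmax=.03)
E
```

```text
31.5 tcp 0.0074 -0.1083 0.059 F [-5.2 -9.2  4.5] op 0.39846733107794424 pred jaw 0.05972126306152368
3 [ 0.5226 -0.3063  0.06  ] tilt 39.0 az -5.9 yz -0.0 [ 1.02  1.07 -0.66  2.26  2.92  0.66 -0.63]
8 [ 0.486  -0.3138  0.15  ] tilt 39.0 az -5.9 yz -0.0 [ 1.11  0.86 -0.7   2.32  2.9   0.49 -0.66]
[{"dx": -1, "dy": -30, "dz": -1, "turn": 0.01, "grip": 0.4}, {"dx": 0, "dy": -11, "dz": 0, "turn": 0.0, "grip": 0.4}, {"dx": 0, "dy": 0, "dz": 0, "turn": 0.0, "grip": 0.4}, {"dx": -9, "dy": -3, "dz": -28, "turn": 0.0, "grip": 0.4}, {"dx": -9, "dy": -3, "dz": -28, "turn": 0.0, "grip": 0.4}, {"dx": -9, "dy": -3, "dz": -28, "turn": 0.0, "grip": 0.4}, {"dx": -2, "dy": -1, "dz": -7, "turn": 0.0, "grip": 0.4}, {"dx": 0, "dy": 0, "dz": 0, "turn": 0.0, "grip": 0.4}]
```

View pics/sc18c.png

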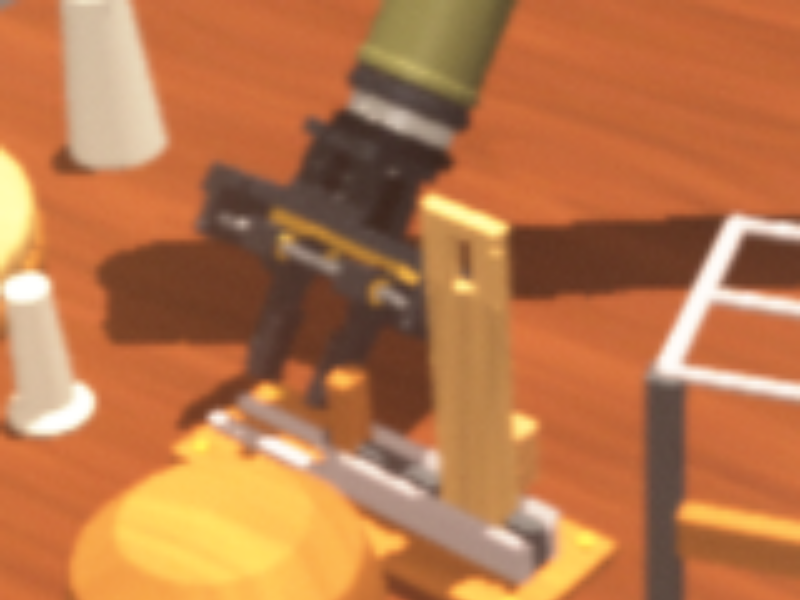

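View pics/t18c.png

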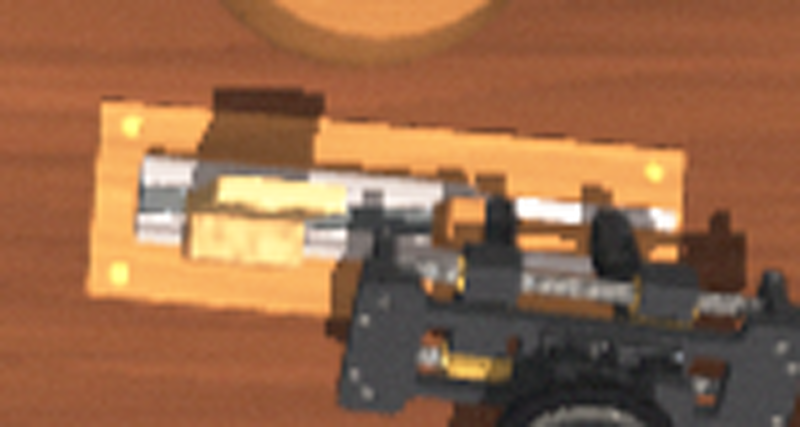

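>>> {"method": "send_rows", "body": {
  "series": [
    {"dx": 0, "dy": -10, "dz": 0, "turn": 0, "grip": 0.4},
    {"dx": 0, "dy": -20, "dz": 0, "turn": 0.0, "grip": 0.4},
    {"dx": 0, "dy": -11, "dz": 0, "turn": 0.0, "grip": 0.4},
    {"dx": -9, "dy": -3, "dz": -28, "turn": 0.0, "grip": 0.4},
    {"dx": -9, "dy": -3, "dz": -28, "turn": 0.0, "grip": 0.4},
    {"dx": -9, "dy": -3, "dz": -28, "turn": 0.0, "grip": 0.4},
    {"dx": -5, "dy": 0, "dz": -25, "turn": 0.0, "grip": 0.4},
    {"dx": 0, "dy": 0, "dz": 0, "turn": 0.0, "grip": 0.4}
  ]
}}

```text
clock: 32.4
tool_pos: [0.4795, -0.3055, 0.1664]
eef_rot: [0.039, 0.942, -0.015, 0.334]
contact_force: [0.3, 0.1, 0.1]
opening: 0.398
```

```bash
python3 pj.py
python3 - <<'E'
from unp import *
from push import *
q=snapshot('scene');save(q,'sc19'); W=cloud(q); a=cv2.imread('pics/sc19.png'); cv2.imwrite('pics/sc19c.png',cv2.resize(a[160:360,190:460],(800,593)))
p=snapshot('top'); save(p,'t19'); a=cv2.imread('pics/t19.png'); cv2.imwrite('pics/t19c.png',cv2.resize(a[235:315,350:500],(800,427),interpolation=2))
g=lambda a,b,z: unp(p,350+(a+.5)/5.333-.5,235+(b+.5)/5.333-.5,z)
d=W-S.G0; x,y,z=d@xg,d@yg,W[...,2]
m=(abs(x)<.02)&(y>-.01)&(y<.07)&(z>.06)&(z<.24); P=np.stack([x,y,z],-1)[m].astype(np.float32)
c,v=cv2.PCACompute(P,None)[:2]; print('board',c,v.round(3),np.percentile(P,1,axis=0),np.percentile(P,99,axis=0))
m=(abs(x)<.025)&(y>-.15)&(y<-.02)&(z>.07)&(z<.095); P=np.stack([x,y,z],-1)[m]; print('handle y',np.percentile(P[:,1],[2,50,98]) if m.sum() else None, m.sum())
for t in ['narrow_mid','tin_mid','bobbin_mid']:
    for r in regions_of(p,t)[:1]: print(t,r['score'],np.nanmedian(cloud(p)[r['pixels']],0).round(3))
E
```

```text
32.4 tcp -0.0371 -0.1523 0.1664 F [0.3 0.1 0.1] op 0.39815361339348565 pred jaw 0.015771901020781166
board [[0.00048467 0.03152039 0.14770184]] [[ 0.004 -0.023  1.   ]
 [-0.08   0.997  0.023]
 [ 0.997  0.08  -0.002]] [-0.01710597  0.00236593  0.06125813] [0.00549217 0.05412719 0.23032846]
handle y [-0.07458231 -0.06253236 -0.05755036] 61
narrow_mid 0.78 [0.622 0.171 0.211]
tin_mid 0.59 [0.342 0.114 0.044]
bobbin_mid 0.58 [ 0.566 -0.421  0.037]
```

View pics/sc19c.png

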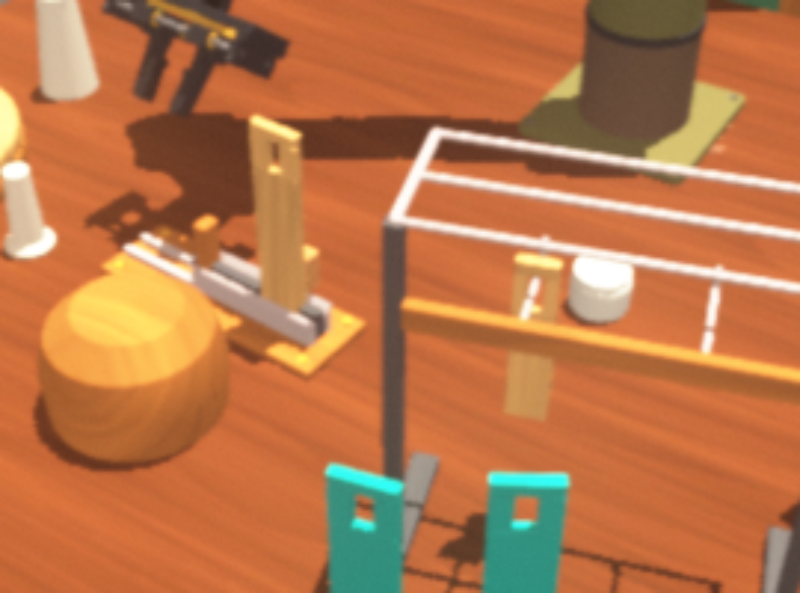

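View pics/t19c.png

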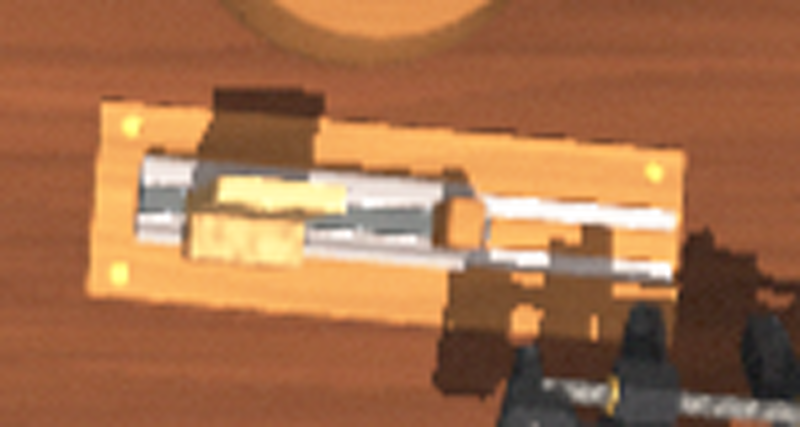

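```bash
python3 -c "
from h import *
print(finish_job())"
```

```text
the job is handed in; nothing more can be done
None
```

I took the wide board off its peg, stood it upright in the gauge's groove, slotted end up, and released it. I then slid the jaw shut against it. I handed the job in at about 32.6 s of the allowed 56 s; no verdict was reported.

**How it went**
- The moves only turn the tool about its own axis. I got the 39° tilt by pushing the arm against its reach limits, guided by an arm model fitted to its readings. This used about 20 s.
- The lift off the peg was about 24 mm (best is 22).
- My first placing was about 4 mm off across the groove, and the foot caught on the far lip with about 19 N. I measured the offset with the wrist camera, corrected it, and the board went down to the floor.
- I pushed the jaw until the tool stopped moving, at about 9 N along the groove on the handle, then backed straight off.

**Last checks**
- **Board:** it stands within about 1.5° of vertical, with its top at 230 mm. Its centre is about 31 mm along the gauge and its edge is against the fixed jaw.
- **Jaw:** the handle position in the pictures puts it at about 0.060 m closed.
- **Robot:** it touches nothing, with force readings of 0.3 N or less.
- **Other things:** the narrow board, tin and bobbin are within 1–4 mm of where they started, which is within the measuring error.

**Disagreements:** the top and scene cameras placed the gauge about 4 mm off across the groove compared with the wrist camera. The wrist camera proved right. The force between jaw and board was not measured directly, only felt through the handle.

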